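# Put away the washing-up: brush out the utensil jar, refill it, and stand the boards away

## Robot

A 7-joint arm with a two-finger parallel gripper is mounted at the origin on the work surface. World frame = base frame: x ahead of the robot, y to its left, z up, the work surface at z = 0. Lengths are in m, angles in rad, forces in N, time in s.
With the tool pointing down it reaches from about 0.425 to 1.025 m from the base axis. Payload 9.4 kg.
Tool frame: the origin (TCP) lies at the very end of the fingers, on their centre line; the grasp point (between the pads) lies 19 mm behind it (robot.tcp_to_grasp is the distance from the TCP to the grasp point, in m); x points along the fingers, y is the direction in which the jaws open and shut, and the axes are right-handed (so a half turn about x gives the same grasp; the last joint's range is limited). The gripper opens to 93 mm and grips with 3 to 60 N. Pads are 15 mm wide; open, the fingers measure 128 mm over their backs; the gripper's body (75 mm by 188 mm) begins 65 mm behind the grasp point.
Start: joints at [-1.389, 0.599, -0.003, 1.599, 0.002, 0.943, -0.08], TCP at [0.186, 0.701, 0.183] pointing down, gripper open.
Joint ranges: [-2.57, 2.57], [-0.35, 1.97], [-1.29, 1.29], [0.11, 2.56], [-1.05, 4.19], [0.11, 1.86], [-2.63, 2.63]. Speed limits (rad/s): [2.22, 2.22, 3.01, 3.01, 3.14, 3.14, 3.14].

## Interface

Orientations are given as a unit quaternion [w, x, y, z].
In Python, from cell import robot, optics, job gives the robot as it stands.
- The arm moves only by the tool apply_moves, never from a script. Its argument "rows" is a list of rows, each an object with "translation": the shift along the tool's x, y, z in m, a list of three; "delta_rot": the turn, a rotation vector about the tool's x, y, z in degrees, a list of three. A call has 1 to 20 rows; each row shifts and turns the pose as measured when the row begins, along the tool's axes as they then stand; what a row does not reach is not made up. A row lasts 1/8 s, in which the tool goes at most 62.5 mm and 10.7 degrees, less where a joint would pass 70% of its speed; a pose out of reach is approached as far as the arm can. A call is refused whole if a number of a shift passes 0.0625 or a number of a turn 10.7, either way. A call with a gripper value outside its range is refused whole. "hand" is the opening, from -1 (shut) to 1 (fully open), so that 0 is half open, set as the call begins (left out, the last holds). The fingers move at their own pace and stop on an object; "newtons" is the grip in N (left out, the last holds). Time passes only in rows, so rows that do not move let the fingers close. It gives the time, the measured TCP pose, the force and the opening at its end, in the units of the state.
- robot.observe(): the state, without advancing time (a new reading comes with each control period).
- optics.grab_frame(name): name is "side" or "top" or "wrist"; returns a dict with "color" (384x512x3 uint8, red, green, blue), "range_z" (384x512 float32, m along the optical axis (not along the pixel's ray), 0 where there is no reading), "fx", "fy", "cx", "cy" (pixels), "position" and "rotation" of the camera in the world; the wrist camera has in their place "tool_from_camera" (4x4, takes a point from camera to tool coordinates, whose origin is the TCP and whose axes are the tool frame's). Camera axes: x right, y down, z forward; pixel columns grow to the right and rows downward; lengths in m; the calibration is good to about 2 mm. The wrist camera is an equidistant fisheye: a pixel r from the principal point sees the ray r / f radians off the axis. A picture is of the moment at which its call begins: read the wrist's pose just before it.
- job.close_job(): hands the job in, once; it reports no verdict.
The state is a dict: "clock": time; "joint_pos": joint angles; "qvel": joint speeds; "effort": joint torques, N m; "position": TCP position; "ee_rot": TCP orientation; "wrist_force": force on the tool from outside, world axes, zero at the start; "moment": the same for the moment, N m; "gripper_width": finger opening in m.
Only numpy, scipy, OpenCV 4.12 (cv2) and the standard library are available. Lean on these libraries where they do the work, as an engineer would, in place of code of your own. Each camera call takes 0.05 s, during which the arm holds its last target.

## Task

First brush out the empty utensil jar: with the bottle brush upright, go right down to the jar's bottom and back up towards its mouth three times, then stand the brush head down in its holder again. Only after the brushing, put every wooden utensil from the drainer into the jar, handle down. Slide every board up out of the drying rack by its top edge and stand it upright and fully down in a slot of the board stand, roughly centred lengthwise; leave the jar and the stand upright, and do not knock over or push away the other things on the counter, tip the jar over or let a board fall flat.

Things in the scene. Friction and masses are not known exactly. Their poses are not given: they have to be found in the camera images.
- rack: Drying rack, fixed: white tray 260 x 196 mm, floor 12 mm up, x ends closed by lips 24 mm high. Origin under its centre, on the counter. 8 steel wire hoops (wire 7 mm, 78 mm high, 117 mm along x) stand 25 mm apart along y, leaving 7 slots 18 mm wide at y = -75, -50, .. 75 mm that run along x. Boards start in the slots at y = -75, -25, 25 or 75 mm.
- stand: Board stand, loose, 0.9 kg: dark wooden base 160 x 190 mm, 12 mm thick, with 8 dark wire hoops. Origin under its centre, on the counter. Hoops as on the rack (78 mm high, 117 mm long along x, 25 mm apart), leaving 7 slots 18 mm wide, at y = -75, -50, .. 75 mm; the slots run along x. Empty at the start.
- jar: White ceramic utensil jar, loose, 0.8 kg, round, upright, 92 mm outside diameter, 130 mm high, wall 5 mm (inner radius 41 mm), inner floor 8 mm up. Origin under its centre.
- holder: Brush holder, fixed: narrow steel cup 75 mm high, inner radius about 25 mm, 23 mm at the mouth, inner floor 8 mm up. Origin under its centre.
- brush: Bottle brush, 210 mm long, 0.09 kg, standing head down in its holder. Origin at the lower end of the bristle head; z runs along the brush to the handle's end. Bristle head: round, 30 mm across, z = 0 to 88 mm; handle: square wooden bar 16 x 16 mm (faces along x and y), z = 110 to 210 mm.
- drainer: Utensil drainer, fixed: narrow white plastic block 162 x 34 mm, 85 mm high, with three square wells 24 mm wide in a row along x at x = -46, 0, 46 mm, well floor 8 mm up. Origin under its centre.
- board0: Thin wooden breakfast board 220 mm long (x), 9 mm thick (y), 140 mm high (z), standing on its long edge in a slot of the rack; may be absent. Origin at the middle of its lower edge face, z up to its top edge.
- board1: Thin wooden breakfast board 200 mm long (x), 9 mm thick (y), 132 mm high (z), standing on its long edge in a slot of the rack; may be absent. Origin at the middle of its lower edge face, z up to its top edge.
- board2: Thin wooden breakfast board 210 mm long (x), 9 mm thick (y), 145 mm high (z), standing on its long edge in a slot of the rack; may be absent. Origin at the middle of its lower edge face, z up to its top edge.
- board3: Thin wooden breakfast board 190 mm long (x), 9 mm thick (y), 136 mm high (z), standing on its long edge in a slot of the rack; may be absent. Origin at the middle of its lower edge face, z up to its top edge.
- utensil0: Wooden square spatula, head 36 mm wide, 200 mm long, 0.05 kg, standing head up in a well of the drainer; may be absent. Origin at the centre of its foot (the handle's lower end), z along it to the head. Handle 12 x 12 mm up to z = 142 mm; flat head 10 mm thick (along y, its width along x) from z = 142 to 200 mm.
- utensil1: Wooden spoon with a round flat head 38 mm wide, 200 mm long, 0.05 kg, standing head up in a well of the drainer; may be absent. Origin at the centre of its foot (the handle's lower end), z along it to the head. Handle 12 x 12 mm up to z = 142 mm; flat head 10 mm thick (along y, its width along x) from z = 142 to 200 mm.
- utensil2: Wooden scraper, head 30 to 38 mm wide, 200 mm long, 0.05 kg, standing head up in a well of the drainer; may be absent. Origin at the centre of its foot (the handle's lower end), z along it to the head. Handle 12 x 12 mm up to z = 142 mm; flat head 10 mm thick (along y, its width along x) from z = 142 to 200 mm.
- mug: Bystander, loose: mug, 90 mm high, 80 mm across. Origin under its centre. Not to be disturbed.
- soap: Bystander, loose: washing-up liquid bottle, 150 mm high, 60 mm across. Origin under its centre. Not to be disturbed.
- mill: Bystander, loose: pepper mill, 120 mm high, 52 mm across. Origin under its centre. Not to be disturbed.
- tin: Bystander, loose: tea tin, 90 mm high, 68 mm across. Origin under its centre. Not to be disturbed.
Mind the look-alikes: they are no part of the job. What is shaped like the utensil1 but blue is not meant.

How it is judged:
On the way, in this order (a step that is already met when the one before it is completed fails the run):
1. brush head upright at the bottom of the jar, first time (within 18 mm of its floor), the jar still empty of utensils (z of brush in the frame of jar below 0.026 m and horizontal distance between brush and jar below 0.041 m and angle between brush's own z axis and vertical below 0.4 rad and angle between jar's own z axis and vertical below 0.2 rad and horizontal distance between each of utensil0, utensil1, utensil2 and jar above 0.06 m), for 0.05 s.
2. brush raised in the jar at least 62 mm above its floor, over the mouth at most, after the first time (z of brush in the frame of jar above 0.07 m and horizontal distance between brush and jar below 0.041 m and angle between brush's own z axis and vertical below 0.4 rad and angle between jar's own z axis and vertical below 0.2 rad and horizontal distance between each of utensil0, utensil1, utensil2 and jar above 0.06 m), for 0.05 s.
3. brush head upright at the bottom of the jar, second time (within 18 mm of its floor), the jar still empty of utensils (all of step 1), for 0.05 s.
4. brush raised in the jar at least 62 mm above its floor, over the mouth at most, after the second time (all of step 2), for 0.05 s.
5. brush head upright at the bottom of the jar, third time (within 18 mm of its floor), the jar still empty of utensils (all of step 3), for 0.05 s.
6. brush raised in the jar at least 62 mm above its floor, over the mouth at most, after the third time (all of step 4), for 0.05 s.
At the end, for the whole second after the job is handed in: Boards: in the stand's slots, lower edge within 8 mm of its base, within 50 mm of centred, within 17 deg of upright. Utensils: foot within 22 mm of the jar's floor, head up within 45 deg. Brush: head down in its holder, within 14 mm of its floor. Jar and stand upright; all released, at rest (z of board0 in the frame of stand between 0.005 and 0.02 m and x of board0 in the frame of stand between -0.05 and 0.05 m and y of board0 in the frame of stand between -0.087 and 0.087 m and angle between each of board0, board1, board2, board3's own z axis and vertical below 0.3 rad and angle between the y axis of each of board0, board1, board2, board3 and the y axis of stand, either way round below 0.25 rad and linear speed of each of board0, board1, board2, board3, utensil0, utensil1, utensil2, brush, jar, stand below 0.03 m/s and z of board1 in the frame of stand between 0.005 and 0.02 m and x of board1 in the frame of stand between -0.05 and 0.05 m and y of board1 in the frame of stand between -0.087 and 0.087 m and z of board2 in the frame of stand between 0.005 and 0.02 m and x of board2 in the frame of stand between -0.05 and 0.05 m and y of board2 in the frame of stand between -0.087 and 0.087 m and z of board3 in the frame of stand between 0.005 and 0.02 m and x of board3 in the frame of stand between -0.05 and 0.05 m and y of board3 in the frame of stand between -0.087 and 0.087 m and z of each of utensil0, utensil1, utensil2 in the frame of jar below 0.03 m and horizontal distance between each of utensil0, utensil1, utensil2 and jar below 0.044 m and angle between each of utensil0, utensil1, utensil2's own z axis and vertical below 0.8 rad and z of brush in the frame of holder below 0.022 m and horizontal distance between brush and holder below 0.025 m and angle between brush's own z axis and vertical below 0.35 rad and angle between each of jar, stand's own z axis and vertical below 0.1 rad and height (world z) of each of jar, stand below 0.02 m); the robot touches nothing.
It fails at once if the mug, soap bottle, pepper mill or tea tin is knocked over or pushed more than 60 mm away (distance of any of mug, soap, mill, tin from where it was at the start of the episode above 0.06 m or angle between any of mug, soap, mill, tin's own z axis and vertical above 0.6 rad).
It fails at once if the jar is tipped over (angle between jar's own z axis and vertical above 0.7 rad).
It fails at once if a board falls flat (angle between any of board0, board1, board2, board3's own z axis and vertical above 1.2 rad).
Of board0, board1, board2, board3 only 2 to 4 are there at a start; the rules pass over those that are not, and their reading is None.
Of utensil0, utensil1, utensil2 only 2 to 3 are there at a start; the rules pass over those that are not, and their reading is None.
At some moment in a run one of jar, stand may be knocked a few centimetres aside while the robot is not near it.
It also fails if it takes over 210 s, if anything falls off the work surface, if the arm or the gripper's body presses on something with over 40 N, if the wrist force passes 120 N, or if a joint passes its speed limit or range.

## Working session

There is one attempt and no reset: what is moved stays moved. The work goes in short steps, Python scripts to look and compute and a tool call to move; the robot and the scene stay as the last step left them, time stands still between calls to the robot, and variables do not carry over. Pictures are saved under pics/ and viewed, and the job is handed in when it is done.

Besides the shell and the picture viewer there is one more tool, called after ">>>" by a JSON object that holds its "fn" and its "kwargs". apply_moves: Moves the arm, as the interface text tells. Its arguments: {"type":"object","properties":{"rows":{"type":"array"},"hand":{"type":"number"},"newtons":{"type":"number"}},"required":["rows"]}

```bash
ls; mkdir -p pics
cat > h.py <<'E'
import numpy as np, cv2
from cell import robot, optics, job
from scipy.spatial.transform import Rotation as R
def q2R(q): return R.from_quat([q[1],q[2],q[3],q[0]]).as_matrix()
def save(n,f): cv2.imwrite('pics/'+n+'.png',cv2.cvtColor(f['color'],cv2.COLOR_RGB2BGR))
def Rc(f):
    r=np.array(f['rotation']); return r if r.shape==(3,3) else q2R(r)
def world(f):
    z=f['range_z']; h,w=z.shape; u,v=np.meshgrid(np.arange(w),np.arange(h))
    P=np.stack([(u-f['cx'])/f['fx']*z,(v-f['cy'])/f['fy']*z,z],-1)
    return P@Rc(f).T+np.array(f['position'])
E
python3 - <<'E'
from h import *
s=robot.observe(); print(s)
for n in('side','top','wrist'):
    f=optics.grab_frame(n); save('a_'+n,f); print(n,{k:v for k,v in f.items() if k not in('color','range_z')}); np.save('a_'+n+'.npy',f,allow_pickle=True)
E
```

```text
pics
{'clock': 0.0, 'joint_pos': array([-1.38868255,  0.60014698, -0.00255205,  1.60012044,  0.00178521,
        0.9428878 , -0.07979726]), 'qvel': array([ 7.47995693e-05, -1.61718977e-04,  6.02853712e-04, -1.02398044e-03,
       -9.24438254e-05, -1.69073993e-03,  6.97966208e-05]), 'effort': array([-5.67757215e-04, -7.65074873e+01,  1.49682172e+00, -2.52350092e+01,
       -5.23887179e-02,  1.69016345e-02,  1.54108902e-04]), 'position': array([0.18542639, 0.70032851, 0.18204746]), 'ee_rot': array([ 0.70117018,  0.09067732,  0.70122362, -0.09177931]), 'wrist_force': array([-0.5158407 , -0.03982142,  0.44146775]), 'moment': array([-0.00828079,  0.035135  ,  0.01251793]), 'gripper_width': 0.09340493144871743}
side {'fx': 389.1328482071929, 'fy': 389.1328482071929, 'cx': 255.16727852280124, 'cy': 186.3117478822492, 'position': array([ 0.23464491, -0.90523515,  0.75015856]), 'rotation': array([-0.45063552,  0.87835701, -0.13656362,  0.08226161])}
top {'fx': 366.5017704183159, 'fy': 366.5017704183159, 'cx': 251.45894469954465, 'cy': 194.4488822868678, 'position': array([0.43051037, 0.00198367, 0.93949736]), 'rotation': array([ 0.05014027, -0.69741311,  0.71309458, -0.05096103])}
wrist {'fx': 297.3186396354542, 'fy': 297.3186396354542, 'cx': 255.5737275639528, 'cy': 197.06068708766776, 'tool_from_camera': array([[-7.99234851e-04, -2.81253257e-01,  9.59633246e-01,
        -2.02190958e-01],
       [ 9.99999161e-01,  7.53119156e-04,  1.05358104e-03,
         7.93300269e-04],
       [-1.01904128e-03,  9.59633283e-01,  2.81252420e-01,
        -7.82816321e-02],
       [ 0.00000000e+00,  0.00000000e+00,  0.00000000e+00,
         1.00000000e+00]])}
```

View pics/a_top.png

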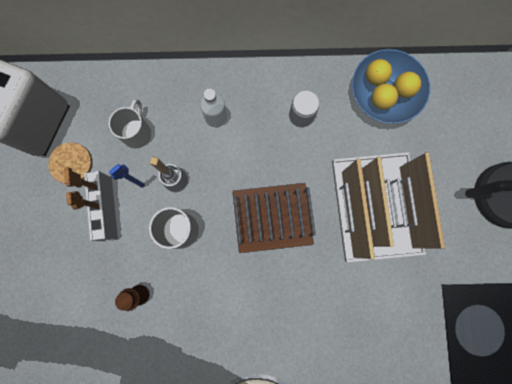

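View pics/a_side.png

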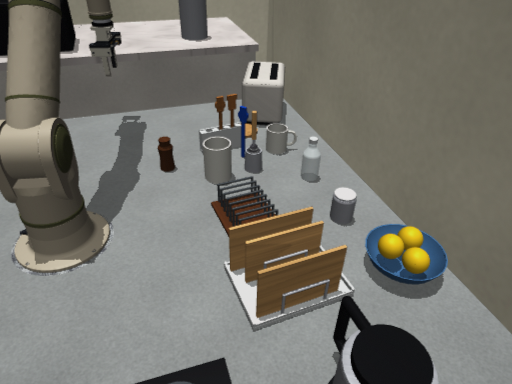

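View pics/a_wrist.png

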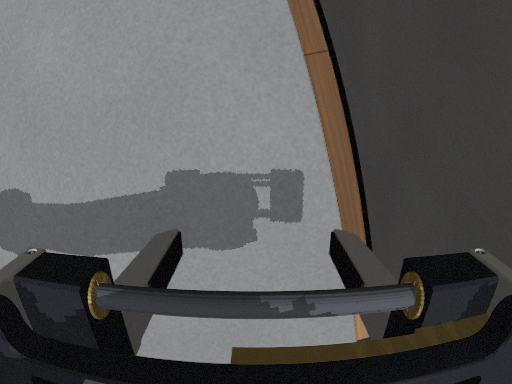

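Run:
```python
from h import *
f=np.load('a_top.npy',allow_pickle=True).item(); g=np.load('a_side.npy',allow_pickle=True).item()
c=cv2.cvtColor(f['color'],cv2.COLOR_RGB2BGR)
cv2.imwrite('pics/b1.png',cv2.resize(c[80:330,40:240],None,fx=3,fy=3,interpolation=2)[:600])
cv2.imwrite('pics/b2.png',cv2.resize(c[135:275,225:455],None,fx=3.4,fy=3.4,interpolation=2))
d=cv2.cvtColor(g['color'],cv2.COLOR_RGB2BGR)
cv2.imwrite('pics/b3.png',cv2.resize(d[80:230,150:350],None,fx=4,fy=4,interpolation=2))
W=world(f)
for n,(u,v) in dict(jar=(172,228),stand=(273,218),counter=(300,300),board=(350,210),mug=(125,122),ut1=(73,178),ut2=(75,200),bl=(120,172),brush=(157,161),hold=(170,175)).items(): print(n,W[v,u].round(3))
```

```text
jar [0.484 0.204 0.003]
stand [ 0.503 -0.054  0.012]
counter [ 0.298 -0.116 -0.001]
board [ 0.512 -0.232  0.079]
mug [0.763 0.326 0.016]
ut1 [0.582 0.371 0.188]
ut2 [0.535 0.363 0.191]
bl [0.594 0.277 0.179]
brush [0.606 0.188 0.219]
hold [0.602 0.19  0.096]
```

View pics/b1.png

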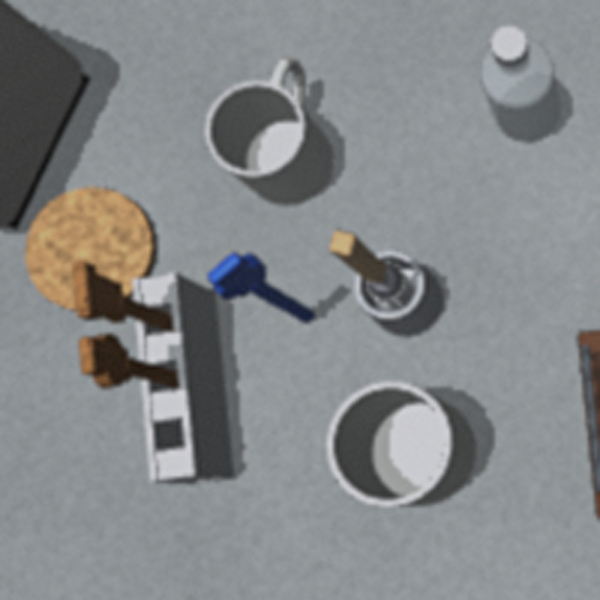

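View pics/b2.png

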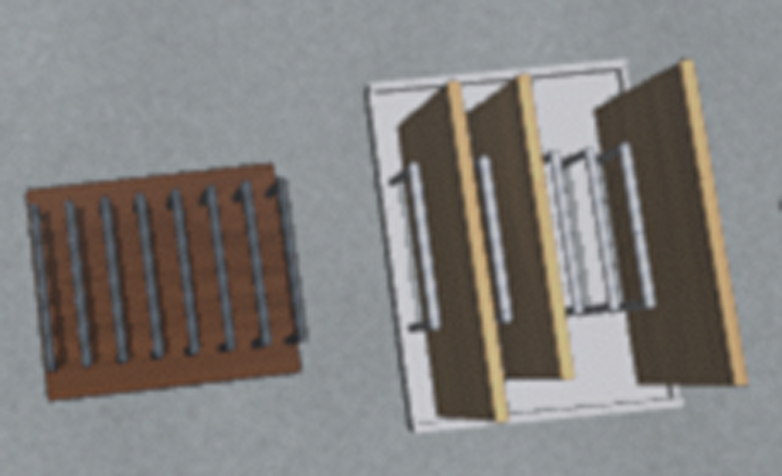

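View pics/b3.png

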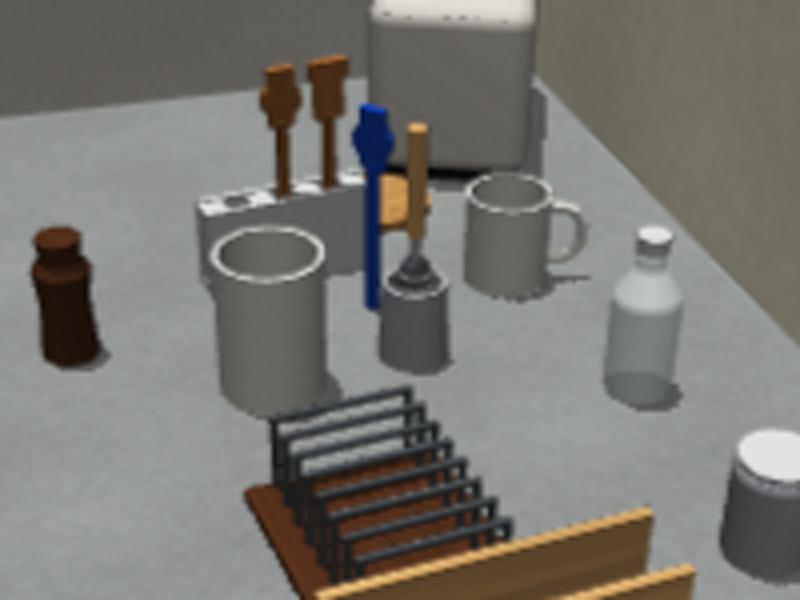

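```bash
cat >> h.py <<'E'
def rect(P):
    r=cv2.minAreaRect(P[:,:2].astype(np.float32)*1000); return np.round(r[0],1),np.round(r[1],1),round(r[2],1)
def sel(W,x,y,z):
    m=(W[...,0]>x[0])&(W[...,0]<x[1])&(W[...,1]>y[0])&(W[...,1]<y[1])&(W[...,2]>z[0])&(W[...,2]<z[1]); return m
def circ(P):
    A=np.c_[2*P[:,:2],np.ones(len(P))]; b=(P[:,:2]**2).sum(1); s=np.linalg.lstsq(A,b,rcond=None)[0]; return s[:2].round(4),round(float(np.sqrt(s[2]+s[:2]@s[:2])),4)
E
python3 - <<'E'
from h import *
f=np.load('a_top.npy',allow_pickle=True).item()
W=world(f); C=f['color'].astype(int)
def show(n,m):
    P=W[m]; print(n,len(P), 'med',np.median(P,0).round(3),rect(P) if len(P)>3 else '', P[:,2].min().round(3),P[:,2].max().round(3))
# tall clusters >0.1
m=(W[...,2]>0.085)&(W[...,0]>0.25)&(W[...,1]<0.5)&(W[...,0]<0.85)
n,l=cv2.connectedComponents(m.astype(np.uint8))
for i in range(1,n):
    k=l==i
    if k.sum()>15: show(i,k)
k=sel(W,(0.4,0.6),(0.12,0.3),(0.12,0.14)); print('jar',circ(W[k]),k.sum())
k=sel(W,(0.5,0.7),(0.12,0.25),(0.065,0.08)); print('holder',circ(W[k]),k.sum())
k=sel(W,(0.4,0.7),(0.3,0.45),(0.078,0.092)); show('drainer top',k)
k=sel(W,(0.4,0.7),(-0.17,0.08),(0.006,0.017)); show('stand base',k)
k=sel(W,(0.4,0.7),(-0.17,0.08),(0.07,0.09)); show('stand hoops',k)
k=sel(W,(0.55,0.7),(0.12,0.3),(0.2,0.23)); show('brush end',k)
k=sel(W,(0.5,0.7),(0.22,0.32),(0.1,0.23)); show('blue',k)
k=sel(W,(0.5,0.7),(0.32,0.4),(0.15,0.23)); show('ut',k)
k=sel(W,(0.35,0.72),(-0.5,-0.15),(0.12,0.16))
n,l=cv2.connectedComponents(k.astype(np.uint8))
for i in range(1,n):
    if (l==i).sum()>30: show('board',l==i)
k=sel(W,(0.35,0.72),(-0.5,-0.15),(0.005,0.03)); show('rack tray',k)
E
```

```text
146 1227 med [0.788 0.487 0.152] (array([606.3, 272.9]), array([641.7,  73.5]), 50.5) 0.085 0.939
158 28 med [ 0.846 -0.329  0.088] (array([ 844.5, -332.9]), array([ 9.6, 28.1]), 2.3) 0.085 0.093
159 219 med [ 0.826 -0.397  0.09 ] (array([ 827.2, -398.1]), array([41.6, 41.5]), 87.4) 0.085 0.096
183 233 med [ 0.797 -0.337  0.09 ] (array([ 630.3, -168.6]), array([ 45.1, 523.4]), 44.6) 0.085 0.939
190 512 med [0.767 0.087 0.109] (array([617.9,  35.8]), array([376.4,  58.2]), 19.0) 0.086 0.939
195 487 med [ 0.775 -0.137  0.09 ] (array([624. , -61.1]), array([ 61. , 402.5]), 63.3) 0.085 0.939
219 201 med [0.735 0.302 0.089] (array([596.4, 166.6]), array([467.5,  78.1]), 44.3) 0.085 0.939
308 1804 med [ 0.52  -0.391  0.132] (array([ 529.4, -204.6]), array([407.8, 208.7]), 88.5) 0.085 0.939
321 281 med [0.605 0.191 0.158] (array([606.4, 193.6]), array([23.6, 30.2]), 49.3) 0.085 0.22
324 1152 med [ 0.521 -0.29   0.129] (array([ 527.2, -151.9]), array([305.2, 197.5]), 89.2) 0.085 0.939
329 1269 med [ 0.507 -0.242  0.135] (array([ 521.8, -140.2]), array([260.9, 214.9]), 83.2) 0.085 0.939
334 2
[... 1358 characters left out ...]

brush end 97 med [0.605 0.195 0.216] (array([602.5, 237.6]), array([ 17.2, 102.6]), 6.8) 0.2 0.22
blue 262 med [0.595 0.278 0.175] (array([557.4, 246.1]), array([116.5,  37.3]), 42.1) 0.1 0.202
ut 533 med [0.565 0.37  0.19 ] (array([560. , 371.8]), array([84.3, 11.3]), 7.4) 0.15 0.212
board 1146 med [ 0.52  -0.392  0.147] (array([ 524.3, -394.1]), array([209.7,  11.9]), 4.1) 0.12 0.16
board 696 med [ 0.522 -0.29   0.142] (array([ 525.4, -292.1]), array([198.7,  11.4]), 4.2) 0.12 0.148
board 830 med [ 0.507 -0.243  0.149] (array([ 510.3, -244.9]), array([217.6,  10.4]), 4.3) 0.12 0.155
rack tray 3344 med [ 0.52  -0.35   0.013] (array([ 537. , -335.7]), array([347.9, 314.5]), 83.1) 0.005 0.03
```

Run:
```python
from h import *
f=np.load('a_top.npy',allow_pickle=True).item()
W=world(f)
def line(P,n):
    c=P[:,:2].mean(0); u,s,vt=np.linalg.svd(P[:,:2]-c); d=vt[0]*np.sign(vt[0][0]); t=(P[:,:2]-c)@d
    print(n,len(P),'mid',(c+d*(t.min()+t.max())/2).round(4),'yaw',np.degrees(np.arctan2(d[1],d[0])).round(2),'len',np.ptp(t).round(4),'wid',np.ptp((P[:,:2]-c)@vt[1]).round(4),'z',P[:,2].max().round(3))
for n,y,zt in(('b2',-.394,.157),('b1',-.292,.144),('b0',-.245,.152)):
    k=sel(W,(.35,.72),(y-.02,y+.02),(zt-.005,zt+.006)); line(W[k],n)
k=sel(W,(.55,.66),(.15,.24),(.205,.23)); P=W[k];print('brush top',rect(P),P[:,2].mean())
for z in (.12,.14,.16,.18): 
    k=sel(W,(.55,.66),(.15,.24),(z,z+.02)); print(' brush',z,W[k].mean(0).round(4))
# holder rim at z.075 ; jar rim
for n,c,r,h in(('jar',(.485,.195),.06,.13),('holder',(.603,.19),.04,.075)):
    for it in range(6):
        d=np.hypot(W[...,0]-c[0],W[...,1]-c[1]); k=(d<r)&(abs(W[...,2]-h)<.005); c,rr=circ(W[k]); 
    print(n,c,rr,k.sum())
k=sel(W,(.55,.66),(.255,.3),(.08,.24)); P=W[k]; print('blue top',P[P[:,2]>.19].mean(0).round(3),'blue stem',P[P[:,2]<.14].mean(0).round(3))
k0=(W[...,2]>.19)&(W[...,2]<.212)
for x in(.581,.536):
    k=k0&sel(W,(x-.023,x+.023),(.34,.4),(.19,.212)); line(W[k],'ut')
    k=sel(W,(x-.023,x+.023),(.34,.4),(.1,.14)); print(' stem',W[k].mean(0).round(4),k.sum())
k=sel(W,(.42,.64),(.33,.4),(.081,.089)); print('drainer',rect(W[k]))
k=sel(W,(.38,.66),(-.46,-.2),(.008,.03)); print('tray',rect(W[k]))
k=sel(W,(.4,.7),(-.17,.08),(.074,.084));
n,l=cv2.connectedComponents(k.astype(np.uint8))
for i in range(1,n):
    if (l==i).sum()>60: line(W[l==i],'hoop')
for n,x,y,r in(('mug',.75,.31,.05),('soap',.76,.08,.04),('mill',.33,.27,.04),('tin',.775,-.14,.05)):
    k=sel(W,(x-r,x+r),(y-r,y+r),(.03,.3)); print(n,rect(W[k]),W[k][:,2].max())
```

```text
b2 467 mid [ 0.5242 -0.3932] yaw 4.27 len 0.2097 wid 0.0121 z 0.162
b1 412 mid [ 0.5248 -0.2916] yaw 4.14 len 0.1976 wid 0.0113 z 0.148
b0 459 mid [ 0.5102 -0.2444] yaw 4.39 len 0.217 wid 0.0102 z 0.155
brush top (array([607.9, 195.6]), array([15.7, 15.7]), 73.4) 0.21591121473233457
 brush 0.12 [0.6043 0.1913 0.1309]
 brush 0.14 [0.6041 0.1917 0.1511]
 brush 0.16 [0.6046 0.191  0.1703]
 brush 0.18 [0.6046 0.1914 0.1901]
jar [0.4778 0.182 ] 0.0433 306
holder [0.6083 0.1961] 0.0246 144
blue top [0.596 0.28  0.198] blue stem [0.594 0.278 0.11 ]
ut 151 mid [0.5828 0.3734] yaw 6.32 len 0.0388 wid 0.0113 z 0.21
 stem [0.5808 0.3713 0.119 ] 51
ut 112 mid [0.5371 0.3672] yaw 7.41 len 0.0256 wid 0.0109 z 0.212
 stem [0.536  0.3648 0.1209] 47
drainer (array([536.7, 369.7]), array([161. ,  36.7]), 7.9)
tray (array([ 527.1, -319.1]), array([260.4, 198. ]), 4.2)
hoop 142 mid [ 0.5126 -0.1389] yaw 5.04 len 0.1143 wid 0.0075 z 0.081
hoop 140 mid [ 0.5093 -0.0892] yaw 5.0 len 0.115 wid 0.007 z 0.082
hoop 141 mid [ 0.5107 -0.1141] yaw 5.27 len 0.1144 wid 0.0071 z 0.081
hoop 139 mid [ 0.5072 -0.0643] yaw 5.15 len 0.1146 wid 0.0069 z 0.082
hoop 141 mid [ 0.5015 -0.0148] yaw 5.02 len 0.1145 wid 0.0069 z 0.081
hoop 139 mid [ 0.5032 -0.0396] yaw 5.12 len 0.1142 wid 0.0069 z 0.081
hoop 140 mid [0.4976 0.0349] yaw 4.9 len 0.1139 wid 0.0071 z 0.082
hoop 142 mid [0.4996 0.01  ] yaw 5.08 len 0.1145 wid 0.0069 z 0.082
mug (array([743.7, 303.8]), array([95.9, 79.4]), 18.1) 0.09267250989963938
soap (array([770.5,  89.1]), array([49., 59.]), 12.3) 0.15275619324305445
mill (array([321.4, 280.8]), array([49.4, 44.4]), 6.5) 0.12197094534299802
tin (array([ 773.4, -136. ]), array([64.4, 64. ]), 20.7) 0.09465474715194255
```

```bash
cat >> h.py <<'E'
def plan(tgt,yaw=None,tilt=True):
    """tgt TCP world; yaw = desired direction (deg) of tool y axis in world (mod 180)"""
    s=robot.observe(); T=q2R(s['ee_rot']); p=np.array(s['position'])
    cy=np.degrees(np.arctan2(T[1,1],T[0,1]))
    if yaw is None: d=0
    else: d=(yaw-cy+90)%180-90
    # target rotation: x down, y at cy+d
    a=np.radians(cy+d); x=np.array([0,0,-1.]); y=np.array([np.cos(a),np.sin(a),0]); Tt=np.c_[x,y,np.cross(x,y)]
    rv=np.degrees(R.from_matrix(T.T@Tt).as_rotvec())
    print('t',round(s['clock'],2),'pos',p.round(4),'yaw',cy.round(2),'tiltx',T[:,0].round(3),'w',round(s['gripper_width'],4),'F',np.round(s['wrist_force'],1))
    print('rotvec',rv.round(2)); 
    dl=np.array(tgt)-p
    print('shift now-frame',(T.T@dl).round(4),' after rot',(Tt.T@dl).round(4), 'yaxis',Tt[:,1].round(3),'zaxis',Tt[:,2].round(3))
E
python3 - <<'E'
from h import *
plan((.608,.196,.30),73.4)
plan((.608,.196,.30),-16.6)
E
```

```text
t 0.15 pos [0.1855 0.7005 0.1823] yaw 75.18 tiltx [-0.    -0.001 -1.   ] w 0.093 F [-0.3 -0.5 -0.5]
rotvec [1.78 0.01 0.07]
shift now-frame [-0.1172 -0.3797  0.5376]  after rot [-0.1177 -0.3627  0.5491] yaxis [0.286 0.958 0.   ] zaxis [ 0.958 -0.286  0.   ]
t 0.15 pos [0.1855 0.7005 0.1823] yaw 75.18 tiltx [-0.    -0.001 -1.   ] w 0.093 F [-0.3 -0.5 -0.5]
rotvec [-8.822e+01 -4.000e-02  6.000e-02]
shift now-frame [-0.1172 -0.3797  0.5376]  after rot [-0.1177 -0.5491 -0.3627] yaxis [-0.958  0.286  0.   ] zaxis [0.286 0.958 0.   ]
```

>>> {"fn": "apply_moves", "kwargs": {"rows": [{"translation": [-0.05,0,0],"delta_rot": [0,0,0]},{"translation": [-0.05,0,0],"delta_rot": [0,0,0]},{"translation": [-0.05,0,0],"delta_rot": [0,0,0]},{"translation": [0,-0.03,0.045],"delta_rot": [0,0,0]},{"translation": [0,-0.03,0.045],"delta_rot": [0,0,0]},{"translation": [0,-0.03,0.045],"delta_rot": [0,0,0]},{"translation": [0,-0.03,0.045],"delta_rot": [0,0,0]},{"translation": [0,-0.03,0.045],"delta_rot": [0,0,0]},{"translation": [0,-0.03,0.045],"delta_rot": [0,0,0]},{"translation": [0,-0.03,0.045],"delta_rot": [0,0,0]},{"translation": [0,-0.03,0.045],"delta_rot": [0,0,0]},{"translation": [0,-0.03,0.045],"delta_rot": [0,0,0]},{"translation": [0,-0.03,0.045],"delta_rot": [0,0,0]},{"translation": [0,-0.03,0.045],"delta_rot": [0,0,0]},{"translation": [0,0,0],"delta_rot": [0,0,0]}], "hand": 0}}

```text
clock: 2.02
position: [0.5904, 0.2397, 0.3341]
ee_rot: [0.701, 0.088, 0.702, -0.093]
wrist_force: [-0.7, 0.9, 0.3]
gripper_width: 0.0469
```

```bash
cat >> h.py <<'E'
def wrist(n):
    s=robot.observe(); f=optics.grab_frame('wrist'); save(n,f)
    T=np.eye(4); T[:3,:3]=q2R(s['ee_rot']); T[:3,3]=s['position']
    z=f['range_z']; h,w=z.shape; u,v=np.meshgrid(np.arange(w),np.arange(h))
    a=(u-f['cx'])/f['fx']; b=(v-f['cy'])/f['fy']; r=np.hypot(a,b); k=np.where(r>1e-9,np.tan(np.minimum(r,1.5))/np.maximum(r,1e-9),1)
    P=np.stack([a*k*z,b*k*z,z,np.ones_like(z)],-1)
    M=T@f['tool_from_camera']; W=(P@M.T)[...,:3]; W[z==0]=np.nan
    return f,W
E
python3 - <<'E'
from h import *
f,W=wrist('c1'); np.save('c1.npy',W)
plan((.608,.196,.171),73.4)
k=sel(W,(.55,.66),(.15,.24),(.205,.23)); P=W[k];print('brush top',rect(P),P.mean(0),len(P))
k=sel(W,(.55,.66),(.15,.24),(.14,.2)); P=W[k];print('brush mid',rect(P),P.mean(0),len(P))
E
```

```text
t 2.08 pos [0.5888 0.2424 0.334 ] yaw 75.48 tiltx [-0.004 -0.007 -1.   ] w 0.0465 F [-0.1  0.4  0.1]
rotvec [ 2.08 -0.1   0.42]
shift now-frame [ 0.1632 -0.0389  0.0305]  after rot [ 0.163  -0.039   0.0317] yaxis [0.286 0.958 0.   ] zaxis [ 0.958 -0.286  0.   ]
brush top (array([609.2, 197.4]), array([15.4, 14.5]), 73.6) [0.60797076 0.19805455 0.21600069] 212
brush mid (array([606.5, 201.1]), array([19.2,  9. ]), 37.1) [0.60473326 0.20049339 0.17209796] 182
```

View pics/c1.png

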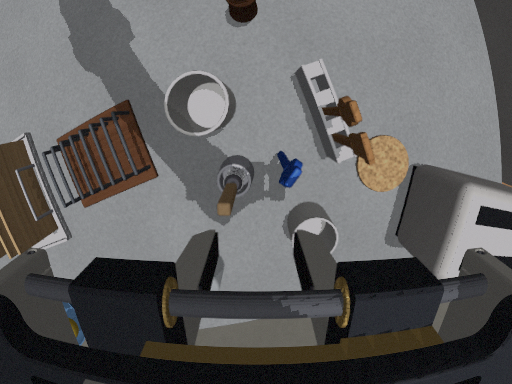

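>>> {"fn": "apply_moves", "kwargs": {"rows": [{"translation": [0,0,0],"delta_rot": [2.1,-0.1,0.4]},{"translation": [0,-0.04,0.031],"delta_rot": [0,0,0]},{"translation": [0.03,0,0],"delta_rot": [0,0,0]},{"translation": [0.03,0,0],"delta_rot": [0,0,0]},{"translation": [0,0,0],"delta_rot": [0,0,0]}]}}

```text
clock: 2.7
position: [0.6033, 0.2025, 0.2731]
ee_rot: [0.7, 0.102, 0.7, -0.1]
wrist_force: [0.2, 0.4, -0.0]
gripper_width: 0.0464
```

Run:
```python
from h import *
plan((.608,.1965,.171),73.5)
```

```text
t 2.7 pos [0.6033 0.2025 0.2731] yaw 73.58 tiltx [-0.     0.004 -1.   ] w 0.0464 F [ 0.2  0.4 -0. ]
rotvec [ 0.08 -0.07 -0.23]
shift now-frame [ 0.1021 -0.0048  0.0063]  after rot [ 0.1021 -0.0044  0.0062] yaxis [0.284 0.959 0.   ] zaxis [ 0.959 -0.284  0.   ]
```

>>> {"fn": "apply_moves", "kwargs": {"rows": [{"translation": [0,-0.004,0.006],"delta_rot": [0,0,0]},{"translation": [0.03,0,0],"delta_rot": [0,0,0]},{"translation": [0.03,0,0],"delta_rot": [0,0,0]},{"translation": [0.03,0,0],"delta_rot": [0,0,0]},{"translation": [0.012,0,0],"delta_rot": [0,0,0]},{"translation": [0,0,0],"delta_rot": [0,0,0]}]}}

```text
clock: 3.45
position: [0.613, 0.2016, 0.1772]
ee_rot: [0.703, 0.104, 0.696, -0.096]
wrist_force: [-0.4, 0.3, -0.9]
gripper_width: 0.0467
```

Run:
```python
from h import *
plan((.608,.1965,.171),73.5)
f,W=wrist('c2')
k=sel(W,(.55,.66),(.15,.24),(.205,.23)); P=W[k];print('brush top',rect(P),P.mean(0),len(P))
```

```text
t 3.45 pos [0.613  0.2016 0.1772] yaw 73.72 tiltx [ 0.011  0.01  -1.   ] w 0.0467 F [-0.4  0.3 -0.9]
rotvec [ 0.22  0.47 -0.73]
shift now-frame [ 0.006  -0.0064 -0.0034]  after rot [ 0.0062 -0.0063 -0.0033] yaxis [0.284 0.959 0.   ] zaxis [ 0.959 -0.284  0.   ]
brush top (array([611.3, 202.1]), array([74.2, 17.8]), 73.6) [0.60674847 0.19993614 0.21916142] 1442
```

View pics/c2.png

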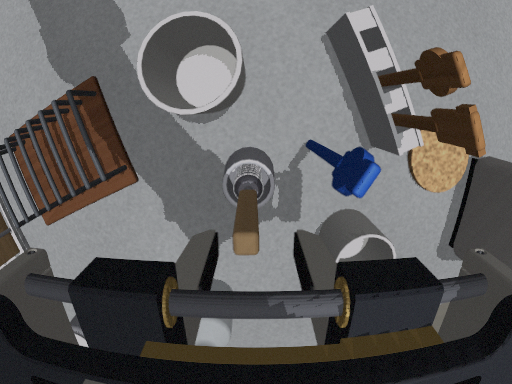

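>>> {"fn": "apply_moves", "kwargs": {"rows": [{"translation": [0.006,-0.006,-0.003],"delta_rot": [0.2,0.5,-0.7]},{"translation": [0,0,0],"delta_rot": [0,0,0]}]}}

```text
clock: 3.75
position: [0.6096, 0.1968, 0.1734]
ee_rot: [0.701, 0.102, 0.699, -0.101]
wrist_force: [0.5, 0.1, -0.4]
gripper_width: 0.0465
```

Run:
```python
from h import *
plan((.608,.1965,.171),73.5)
```

```text
t 3.75 pos [0.6096 0.1968 0.1734] yaw 73.49 tiltx [ 0.002  0.002 -1.   ] w 0.0465 F [ 0.5  0.1 -0.4]
rotvec [-0.01  0.11 -0.12]
shift now-frame [ 0.0024 -0.0008 -0.0014]  after rot [ 0.0024 -0.0008 -0.0014] yaxis [0.284 0.959 0.   ] zaxis [ 0.959 -0.284  0.   ]
```

>>> {"fn": "apply_moves", "kwargs": {"rows": [{"translation": [0,0,0],"delta_rot": [0,0,0]},{"translation": [0,0,0],"delta_rot": [0,0,0]},{"translation": [0,0,0],"delta_rot": [0,0,0]},{"translation": [0,0,0],"delta_rot": [0,0,0]},{"translation": [0,0,0],"delta_rot": [0,0,0]},{"translation": [0,0,0],"delta_rot": [0,0,0]}], "hand": -1, "newtons": 30}}

```text
clock: 4.5
position: [0.6101, 0.1969, 0.1744]
ee_rot: [0.701, 0.102, 0.699, -0.101]
wrist_force: [-0.3, 0.4, 0.4]
gripper_width: 0.0154
```

Run:
```python
from h import *
plan((.608,.1965,.35),73.5)
```

```text
t 4.5 pos [0.6101 0.1969 0.1744] yaw 73.49 tiltx [ 0.004  0.002 -1.   ] w 0.0154 F [-0.3  0.4  0.4]
rotvec [-0.01  0.17 -0.18]
shift now-frame [-0.1756 -0.0005 -0.0013]  after rot [-0.1756 -0.001  -0.0019] yaxis [0.284 0.959 0.   ] zaxis [ 0.959 -0.284  0.   ]
```

>>> {"fn": "apply_moves", "kwargs": {"rows": [{"translation": [-0.03,0,0],"delta_rot": [0,0,0]},{"translation": [-0.03,0,0],"delta_rot": [0,0,0]},{"translation": [-0.03,0,0],"delta_rot": [0,0,0]},{"translation": [-0.04,0,0],"delta_rot": [0,0,0]},{"translation": [-0.035,0,0],"delta_rot": [0,0,0]},{"translation": [0,0,0],"delta_rot": [0,0,0]}]}}

```text
clock: 5.25
position: [0.6085, 0.1964, 0.3428]
ee_rot: [0.7, 0.102, 0.7, -0.101]
wrist_force: [0.6, -0.4, -1.4]
gripper_width: 0.0154
```

```bash
cat >> h.py <<'E'
def jar(W,c=(.478,.182)):
    for it in range(8):
        d=np.hypot(W[...,0]-c[0],W[...,1]-c[1]); k=(d<.065 if it<3 else abs(d-.0435)<.008)&(abs(W[...,2]-.13)<.006); c,rr=circ(W[k])
    print('jar',c,rr,k.sum()); return c
E
python3 - <<'E'
from h import *
f,W=wrist('c3'); jar(W)
g=optics.grab_frame('top'); save('c3t',g); V=world(g); c=jar(V)
h=optics.grab_frame('side'); save('c3s',h)
P=W[sel(W,(.53,.68),(.12,.28),(.13,.25))]; print('brush?',P.mean(0),len(P))
plan((*c,.33),73.5)
E
```

```text
jar [0.4796 0.1834] 0.043 734
jar [0.4778 0.1819] 0.0432 316
brush? [0.59852678 0.23297603 0.20170245] 494
t 5.4 pos [0.6067 0.196  0.339 ] yaw 73.51 tiltx [-0.005 -0.002 -1.   ] w 0.0155 F [ 0.  -0.1 -1.9]
rotvec [ 0.01 -0.27  0.18]
shift now-frame [ 0.0097 -0.0501 -0.1196]  after rot [ 0.009  -0.0501 -0.1196] yaxis [0.284 0.959 0.   ] zaxis [ 0.959 -0.284  0.   ]
```

View pics/c3.png

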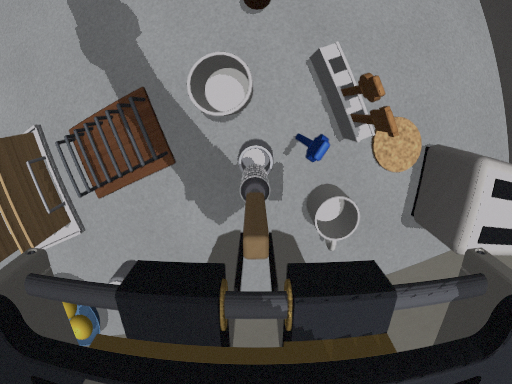

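View pics/c3s.png

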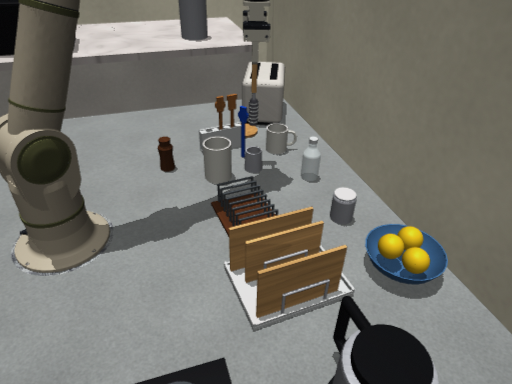

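>>> {"fn": "apply_moves", "kwargs": {"rows": [{"translation": [0,-0.017,-0.04],"delta_rot": [0,-0.2,0.2]},{"translation": [0,-0.017,-0.04],"delta_rot": [0,0,0]},{"translation": [0,-0.017,-0.04],"delta_rot": [0,0,0]},{"translation": [0,0,0],"delta_rot": [0,0,0]}]}}

```text
clock: 5.9
position: [0.4708, 0.1797, 0.3325]
ee_rot: [0.696, 0.099, 0.703, -0.103]
wrist_force: [0.7, 0.3, -1.4]
gripper_width: 0.0157
```

Run:
```python
from h import *
plan((.4785,.1825,.33),73.5)
f,W=wrist('c4'); jar(W)
```

```text
t 5.9 pos [0.4708 0.1797 0.3325] yaw 73.53 tiltx [-0.011 -0.005 -1.   ] w 0.0157 F [ 0.7  0.3 -1.4]
rotvec [ 0.03 -0.53  0.43]
shift now-frame [0.0024 0.0049 0.0066]  after rot [0.0025 0.0049 0.0066] yaxis [0.284 0.959 0.   ] zaxis [ 0.959 -0.284  0.   ]
jar [0.4788 0.1832] 0.0434 672
```

View pics/c4.png

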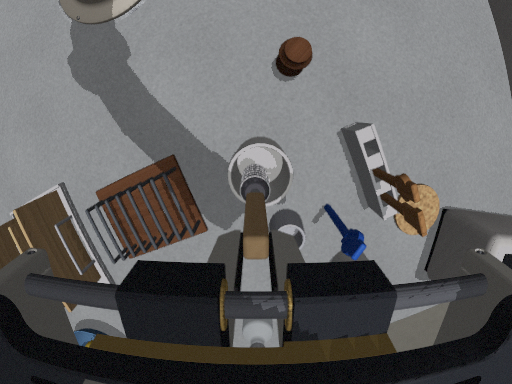

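>>> {"fn": "apply_moves", "kwargs": {"rows": [{"translation": [0,0.005,0.0065],"delta_rot": [0,-0.5,0.4]},{"translation": [0.03,0,0],"delta_rot": [0,0,0]},{"translation": [0.03,0,0],"delta_rot": [0,0,0]},{"translation": [0,0,0],"delta_rot": [0,0,0]}]}}

```text
clock: 6.45
position: [0.4853, 0.1839, 0.2691]
ee_rot: [0.701, 0.102, 0.699, -0.102]
wrist_force: [-0.2, -0.1, -0.3]
gripper_width: 0.0155
```

Run:
```python
from h import *
plan((.4785,.1825,.182),73.5)
```

```text
t 6.45 pos [0.4853 0.1839 0.2691] yaw 73.43 tiltx [ 0.002 -0.001 -1.   ] w 0.0155 F [-0.2 -0.1 -0.3]
rotvec [-0.07  0.14  0.01]
shift now-frame [ 0.0871 -0.0033 -0.0063]  after rot [ 0.0871 -0.0033 -0.0061] yaxis [0.284 0.959 0.   ] zaxis [ 0.959 -0.284  0.   ]
```

>>> {"fn": "apply_moves", "kwargs": {"rows": [{"translation": [0.02,-0.003,-0.006],"delta_rot": [0,0,0]},{"translation": [0.03,0,0],"delta_rot": [0,0,0]},{"translation": [0.025,0,0],"delta_rot": [0,0,0]},{"translation": [0.01,0,0],"delta_rot": [0,0,0]},{"translation": [0,0,0],"delta_rot": [0,0,0]},{"translation": [0,0,0],"delta_rot": [0,0,0]}]}}

```text
clock: 7.2
position: [0.4869, 0.1849, 0.1865]
ee_rot: [0.703, 0.104, 0.696, -0.101]
wrist_force: [0.9, -0.0, -1.6]
gripper_width: 0.0155
```

Run:
```python
from h import *
plan((.4785,.1825,.182),73.5)
```

```text
t 7.2 pos [0.4869 0.1849 0.1865] yaw 73.31 tiltx [ 0.01   0.002 -1.   ] w 0.0155 F [ 0.9 -0.  -1.6]
rotvec [-0.19  0.51 -0.27]
shift now-frame [ 0.0044 -0.0048 -0.0074]  after rot [ 0.0045 -0.0047 -0.0074] yaxis [0.284 0.959 0.   ] zaxis [ 0.959 -0.284  0.   ]
```

>>> {"fn": "apply_moves", "kwargs": {"rows": [{"translation": [0.007,-0.005,-0.007],"delta_rot": [-0.2,0.5,-0.3]},{"translation": [0,0,0],"delta_rot": [0,0,0]},{"translation": [0,0,0],"delta_rot": [0,0,0]}]}}

```text
clock: 7.58
position: [0.4789, 0.1823, 0.1805]
ee_rot: [0.7, 0.102, 0.699, -0.101]
wrist_force: [-0.9, -0.5, -0.5]
gripper_width: 0.0155
```

>>> {"fn": "apply_moves", "kwargs": {"rows": [{"translation": [-0.03,0,0],"delta_rot": [0,0,0]},{"translation": [-0.03,0,0],"delta_rot": [0,0,0]},{"translation": [-0.015,0,0],"delta_rot": [0,0,0]},{"translation": [0,0,0],"delta_rot": [0,0,0]},{"translation": [0,0,0],"delta_rot": [0,0,0]}]}}

```text
clock: 8.2
position: [0.4784, 0.1822, 0.2575]
ee_rot: [0.7, 0.102, 0.699, -0.101]
wrist_force: [0.3, -0.8, -1.6]
gripper_width: 0.0156
```

Run:
```python
from h import *
plan((.4785,.1825,.180),73.5)
f,W=wrist('c5'); jar(W)
```

```text
t 8.2 pos [0.4784 0.1822 0.2575] yaw 73.53 tiltx [ 0.001  0.    -1.   ] w 0.0156 F [ 0.3 -0.8 -1.6]
rotvec [ 0.03  0.05 -0.04]
shift now-frame [ 0.0775  0.0003 -0.0001]  after rot [ 0.0775  0.0003 -0.    ] yaxis [0.284 0.959 0.   ] zaxis [ 0.959 -0.284  0.   ]
jar [0.4787 0.1833] 0.0433 1040
```

View pics/c5.png

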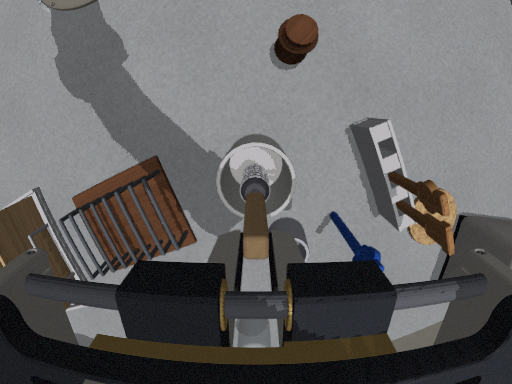

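>>> {"fn": "apply_moves", "kwargs": {"rows": [{"translation": [0.03,0,-0.002],"delta_rot": [0,0,0]},{"translation": [0.03,0,-0.002],"delta_rot": [0,0.2,0]},{"translation": [0.018,0,-0.001],"delta_rot": [0,0.2,0]},{"translation": [0,0,0],"delta_rot": [0,0,0]},{"translation": [0,0,0],"delta_rot": [0,0,0]}]}}

```text
clock: 8.88
position: [0.4728, 0.1832, 0.1751]
ee_rot: [0.697, 0.101, 0.703, -0.102]
wrist_force: [1.1, 0.0, -0.7]
gripper_width: 0.0158
```

Run:
```python
from h import *
plan((.4785,.1825,.178),73.5)
h=optics.grab_frame('side'); save('c6s',h)
cv2.imwrite('pics/c6s.png',cv2.resize(h['color'][60:210,150:350,::-1],None,fx=4,fy=4))
```

```text
t 8.88 pos [0.4728 0.1832 0.1751] yaw 73.52 tiltx [-0.009  0.001 -1.   ] w 0.0158 F [ 1.1  0.  -0.7]
rotvec [ 0.02 -0.49  0.11]
shift now-frame [-0.0029  0.001   0.0057]  after rot [-0.0029  0.001   0.0057] yaxis [0.284 0.959 0.   ] zaxis [ 0.959 -0.284  0.   ]
```

View pics/c6s.png

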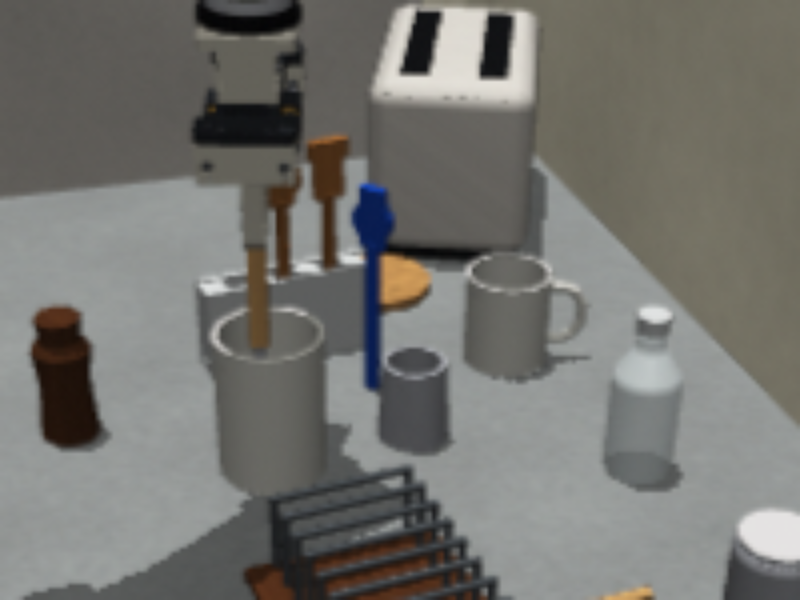

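>>> {"fn": "apply_moves", "kwargs": {"rows": [{"translation": [-0.03,0.001,0.005],"delta_rot": [0,-0.5,0.1]},{"translation": [-0.03,0,0],"delta_rot": [0,0,0]},{"translation": [-0.018,0,0],"delta_rot": [0,0,0]},{"translation": [0,0,0],"delta_rot": [0,0,0]},{"translation": [0,0,0],"delta_rot": [0,0,0]}]}}

```text
clock: 9.55
position: [0.4788, 0.1828, 0.2578]
ee_rot: [0.701, 0.102, 0.699, -0.101]
wrist_force: [0.4, -0.5, -2.3]
gripper_width: 0.0154
```

Run:
```python
from h import *
plan((.4785,.1825,.178),73.5)
```

```text
t 9.55 pos [0.4788 0.1828 0.2578] yaw 73.52 tiltx [ 0.004  0.002 -1.   ] w 0.0154 F [ 0.4 -0.5 -2.3]
rotvec [ 0.02  0.19 -0.15]
shift now-frame [ 0.0798 -0.0006 -0.0004]  after rot [ 0.0798 -0.0004 -0.0002] yaxis [0.284 0.959 0.   ] zaxis [ 0.959 -0.284  0.   ]
```

>>> {"fn": "apply_moves", "kwargs": {"rows": [{"translation": [0.03,0,0],"delta_rot": [0,0,0]},{"translation": [0.03,0,0],"delta_rot": [0,0,0]},{"translation": [0.02,0,0],"delta_rot": [0,0,0]},{"translation": [0,0,0],"delta_rot": [0,0,0]},{"translation": [0,0,0],"delta_rot": [0,0,0]}]}}

```text
clock: 10.18
position: [0.4782, 0.1825, 0.1738]
ee_rot: [0.7, 0.102, 0.699, -0.101]
wrist_force: [0.8, -0.7, -0.6]
gripper_width: 0.0158
```

Run:
```python
from h import *
plan((.4785,.1825,.178),73.5)
```

```text
t 10.18 pos [0.4782 0.1825 0.1738] yaw 73.52 tiltx [ 0.002  0.    -1.   ] w 0.0158 F [ 0.8 -0.7 -0.6]
rotvec [ 0.02  0.1  -0.05]
shift now-frame [-0.0042  0.0001  0.0003]  after rot [-0.0042  0.0001  0.0003] yaxis [0.284 0.959 0.   ] zaxis [ 0.959 -0.284  0.   ]
```

>>> {"fn": "apply_moves", "kwargs": {"rows": [{"translation": [-0.03,0,0],"delta_rot": [0,0,0]},{"translation": [-0.03,0,0],"delta_rot": [0,0,0]},{"translation": [-0.025,0,0],"delta_rot": [0,0,0]},{"translation": [0,0,0],"delta_rot": [0,0,0]},{"translation": [0,0,0],"delta_rot": [0,0,0]},{"translation": [-0.03,0,0],"delta_rot": [0,0,0]},{"translation": [-0.03,0,0],"delta_rot": [0,0,0]},{"translation": [-0.02,0,0],"delta_rot": [0,0,0]},{"translation": [0,0,0],"delta_rot": [0,0,0]}]}}

```text
clock: 11.3
position: [0.4757, 0.1815, 0.3405]
ee_rot: [0.699, 0.1, 0.701, -0.102]
wrist_force: [0.8, -0.5, -1.0]
gripper_width: 0.0156
```

Run:
```python
from h import *
plan((.608,.1965,.33),73.5)
f,W=wrist('c7')
c=(.608,.1965)
for it in range(6):
        d=np.hypot(W[...,0]-c[0],W[...,1]-c[1]); k=(d<.035)&(abs(W[...,2]-.075)<.005); c,rr=circ(W[k])
print('holder',c,rr,k.sum())
```

```text
t 11.3 pos [0.4757 0.1815 0.3405] yaw 73.52 tiltx [-0.004 -0.002 -1.   ] w 0.0156 F [ 0.8 -0.5 -1. ]
rotvec [ 0.02 -0.15  0.19]
shift now-frame [0.01   0.0519 0.1226]  after rot [0.0105 0.0519 0.1226] yaxis [0.284 0.959 0.   ] zaxis [ 0.959 -0.284  0.   ]
holder [0.608  0.1976] 0.0256 169
```

View pics/c7.png

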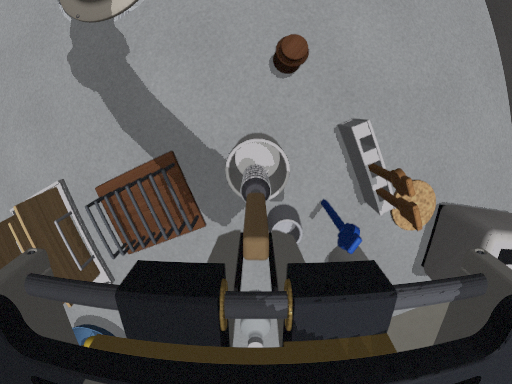

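>>> {"fn": "apply_moves", "kwargs": {"rows": [{"translation": [0,0.017,0.04],"delta_rot": [0,0,0]},{"translation": [0,0.017,0.04],"delta_rot": [0,0,0]},{"translation": [0,0.017,0.04],"delta_rot": [0,0,0]},{"translation": [0,0,0],"delta_rot": [0,0,0]},{"translation": [0,0,0],"delta_rot": [0,0,0]}]}}

```text
clock: 11.98
position: [0.6044, 0.1959, 0.329]
ee_rot: [0.695, 0.097, 0.705, -0.104]
wrist_force: [0.0, 0.3, -0.6]
gripper_width: 0.0159
```

Run:
```python
from h import *
plan((.6095,.197,.26),73.5)
```

```text
t 11.97 pos [0.6044 0.1959 0.329 ] yaw 73.61 tiltx [-0.016 -0.008 -1.   ] w 0.0159 F [ 0.   0.3 -0.6]
rotvec [ 0.11 -0.78  0.7 ]
shift now-frame [0.0689 0.0033 0.0056]  after rot [0.069  0.0025 0.0046] yaxis [0.284 0.959 0.   ] zaxis [ 0.959 -0.284  0.   ]
```

>>> {"fn": "apply_moves", "kwargs": {"rows": [{"translation": [0,0.003,0.005],"delta_rot": [0.1,-0.8,0.7]},{"translation": [0.03,0,0],"delta_rot": [0,0,0]},{"translation": [0.03,0,0],"delta_rot": [0,0,0]},{"translation": [0,0,0],"delta_rot": [0,0,0]},{"translation": [0,0,0],"delta_rot": [0,0,0]}]}}

```text
clock: 12.6
position: [0.6079, 0.198, 0.2698]
ee_rot: [0.701, 0.102, 0.698, -0.1]
wrist_force: [-0.8, -0.8, -0.4]
gripper_width: 0.0158
```

Run:
```python
from h import *
plan((.6095,.197,.176),73.5)
f,W=wrist('c8'); h=optics.grab_frame('side'); cv2.imwrite('pics/c8s.png',cv2.resize(h['color'][60:210,150:350,::-1],None,fx=4,fy=4))
```

```text
t 12.6 pos [0.6079 0.198  0.2698] yaw 73.57 tiltx [ 0.005  0.003 -1.   ] w 0.0158 F [-0.8 -0.8 -0.4]
rotvec [ 0.07  0.23 -0.25]
shift now-frame [ 0.0938 -0.0009  0.0014]  after rot [ 0.0938 -0.0005  0.0018] yaxis [0.284 0.959 0.   ] zaxis [ 0.959 -0.284  0.   ]
```

View pics/c8.png

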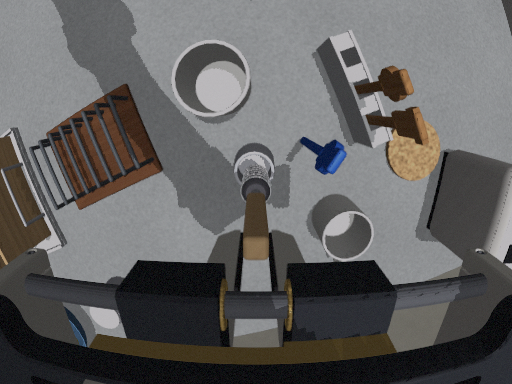

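View pics/c8s.png

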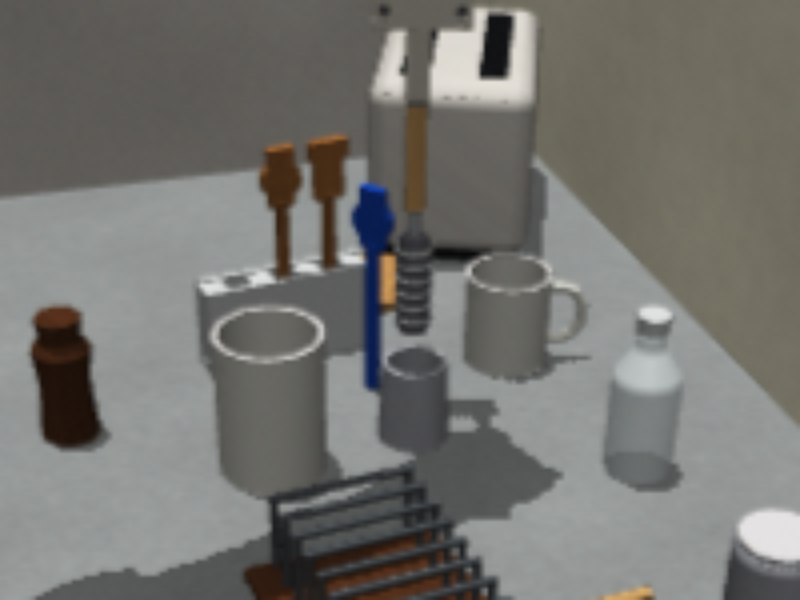

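Brush hangs upright (side crop, head bottom at 413,330) over the holder mouth (413,362). Descending in two stages.

>>> {"fn": "apply_moves", "kwargs": {"rows": [{"translation": [0.02,0,0.002],"delta_rot": [0,0.2,-0.2]},{"translation": [0.015,0,0],"delta_rot": [0,0,0]},{"translation": [0.015,0,0],"delta_rot": [0,0,0]},{"translation": [0,0,0],"delta_rot": [0,0,0]}]}}

```text
clock: 13.2
position: [0.6104, 0.1976, 0.2168]
ee_rot: [0.7, 0.101, 0.699, -0.101]
wrist_force: [-0.7, 1.2, -0.3]
gripper_width: 0.0156
```

Run:
```python
from h import *
plan((.6095,.197,.176),73.5)
```

```text
t 13.2 pos [0.6104 0.1976 0.2168] yaw 73.57 tiltx [ 0.001  0.001 -1.   ] w 0.0156 F [-0.7  1.2 -0.3]
rotvec [ 0.07  0.06 -0.08]
shift now-frame [ 0.0408 -0.0009 -0.0008]  after rot [ 0.0408 -0.0008 -0.0007] yaxis [0.284 0.959 0.   ] zaxis [ 0.959 -0.284  0.   ]
```

>>> {"fn": "apply_moves", "kwargs": {"rows": [{"translation": [0.02,0,0],"delta_rot": [0,0,0]},{"translation": [0.018,0,0],"delta_rot": [0,0,0]},{"translation": [0,0,0],"delta_rot": [0,0,0]},{"translation": [0,0,0],"delta_rot": [0,0,0]}]}}

```text
clock: 13.7
position: [0.6114, 0.1978, 0.1782]
ee_rot: [0.701, 0.102, 0.699, -0.101]
wrist_force: [-0.6, -0.3, -0.7]
gripper_width: 0.0155
```

Run:
```python
from h import *
plan((.6095,.197,.176),73.5)
```

```text
t 13.7 pos [0.6114 0.1978 0.1782] yaw 73.55 tiltx [ 0.002  0.001 -1.   ] w 0.0155 F [-0.6 -0.3 -0.7]
rotvec [ 0.05  0.11 -0.11]
shift now-frame [ 0.0022 -0.0013 -0.0016]  after rot [ 0.0022 -0.0013 -0.0016] yaxis [0.284 0.959 0.   ] zaxis [ 0.959 -0.284  0.   ]
```

Open to about 47 mm, wait, then raise straight up.

>>> {"fn": "apply_moves", "kwargs": {"rows": [{"translation": [0.002,0,0],"delta_rot": [0,0,0]},{"translation": [0,0,0],"delta_rot": [0,0,0]},{"translation": [0,0,0],"delta_rot": [0,0,0]},{"translation": [0,0,0],"delta_rot": [0,0,0]},{"translation": [0,0,0],"delta_rot": [0,0,0]},{"translation": [-0.03,0,0],"delta_rot": [0,0,0]},{"translation": [-0.04,0,0],"delta_rot": [0,0,0]},{"translation": [-0.05,0,0],"delta_rot": [0,0,0]},{"translation": [-0.05,0,0],"delta_rot": [0,0,0]},{"translation": [0,0,0],"delta_rot": [0,0,0]}], "hand": 0}}

```text
clock: 14.95
position: [0.6113, 0.1976, 0.3529]
ee_rot: [0.701, 0.102, 0.698, -0.1]
wrist_force: [-0.4, 0.2, -0.8]
gripper_width: 0.0463
```

Run:
```python
from h import *
f,W=wrist('d1'); 
k=sel(W,(.55,.66),(.15,.24),(.205,.23)); P=W[k];print('brush top',rect(P),P.mean(0),len(P))
jar(W)
for n,x in(('A',.582),('B',.536)):
    k=sel(W,(x-.022,x+.022),(.34,.41),(.19,.212)); print(n,rect(W[k]),W[k][:,2].max(),k.sum())
    k=sel(W,(x-.022,x+.022),(.34,.41),(.15,.19)); print(n,rect(W[k]),k.sum())
k=sel(W,(.42,.64),(.33,.4),(.081,.089)); print('drainer',rect(W[k]))
plan((.582,.3745,.30),97.9)
```

```text
brush top (array([611.7, 199. ]), array([15.4, 16.4]), 73.4) [0.61051346 0.19926362 0.21700942] 205
jar [0.4797 0.1835] 0.0431 670
A (array([583.7, 375.3]), array([38.5,  9.9]), 6.4) 0.21017980408527148 342
A (array([583., 372.]), array([ 7.2, 29.1]), 84.2) 211
B (array([539. , 369.5]), array([27.6, 10.8]), 10.3) 0.21016590376810979 246
B (array([538.3, 369.3]), array([38.1, 10.7]), 8.6) 286
drainer (array([538.5, 370.2]), array([162.5,  35.5]), 7.5)
t 15.0 pos [0.6102 0.1974 0.3506] yaw 73.57 tiltx [ 0.001  0.001 -1.   ] w 0.0462 F [ 0.1 -0.7 -0.4]
rotvec [-24.33   0.06  -0.05]
shift now-frame [ 0.0507  0.1619 -0.0772]  after rot [ 0.0506  0.1793 -0.0036] yaxis [-0.137  0.991  0.   ] zaxis [0.991 0.137 0.   ]
```

View pics/d1.png

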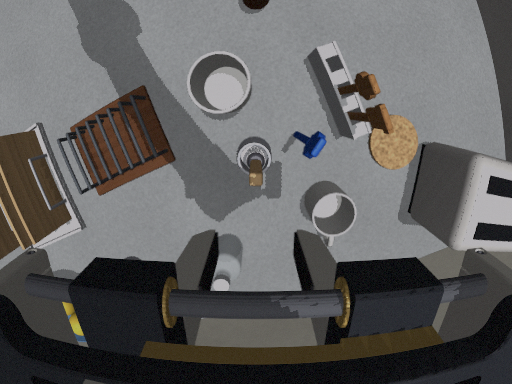

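>>> {"fn": "apply_moves", "kwargs": {"rows": [{"translation": [0,0,0],"delta_rot": [-8,0,0]},{"translation": [0,0,0],"delta_rot": [-8,0,0]},{"translation": [0,0,0],"delta_rot": [-7.5,0,0]},{"translation": [0,0.045,0],"delta_rot": [0,0,0]},{"translation": [0,0.045,0],"delta_rot": [0,0,0]},{"translation": [0,0.045,0],"delta_rot": [0,0,0]},{"translation": [0,0.045,0],"delta_rot": [0,0,0]},{"translation": [0,0,0],"delta_rot": [0,0,0]},{"translation": [0,0,0],"delta_rot": [0,0,0]}]}}

```text
clock: 16.12
position: [0.5802, 0.377, 0.3345]
ee_rot: [0.699, -0.051, 0.712, 0.044]
wrist_force: [-0.0, -0.4, -0.0]
gripper_width: 0.0468
```

Run:
```python
from h import *
f,W=wrist('d2'); 
for n,x in(('A',.583),('B',.538)):
    k=sel(W,(x-.022,x+.022),(.34,.41),(.19,.215)); print(n,rect(W[k]),W[k][:,2].max(),k.sum())
plan((.583,.3745,.28),97.)
```

```text
A (array([584.1, 376.3]), array([37.5,  8.1]), 7.5) 0.21014212822584727 266
B (array([538.4, 370.5]), array([26. ,  9.3]), 7.9) 0.21089745737687243 211
t 16.18 pos [0.5799 0.3773 0.3345] yaw 97.76 tiltx [-0.018 -0.01  -1.   ] w 0.0462 F [-0.1 -0.  -0.6]
rotvec [ 0.75 -1.1   0.43]
shift now-frame [ 0.0544 -0.0028  0.0038]  after rot [ 0.0545 -0.0032  0.0027] yaxis [-0.122  0.993  0.   ] zaxis [0.993 0.122 0.   ]
```

View pics/d2.png

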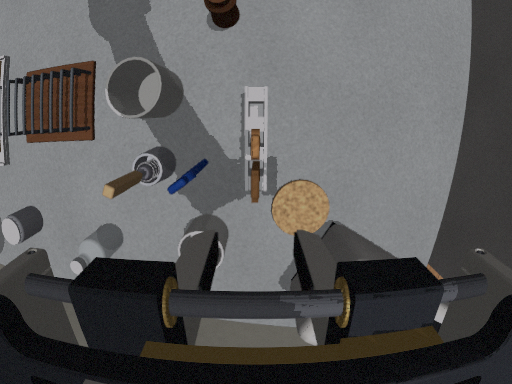

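>>> {"fn": "apply_moves", "kwargs": {"rows": [{"translation": [0,-0.002,0.004],"delta_rot": [0.3,-1.1,0.4]},{"translation": [0.04,0,0],"delta_rot": [0,0,0]},{"translation": [0.035,0,0],"delta_rot": [0,0,0]},{"translation": [0,0,0],"delta_rot": [0,0,0]}]}}

```text
clock: 16.68
position: [0.5873, 0.3705, 0.2591]
ee_rot: [0.708, -0.043, 0.704, 0.044]
wrist_force: [-0.4, 0.3, 0.6]
gripper_width: 0.0467
```

Run:
```python
from h import *
plan((.584,.3755,.156),97.5)
```

```text
t 16.68 pos [0.5873 0.3705 0.2591] yaw 97.03 tiltx [ 0.006  0.001 -1.   ] w 0.0467 F [-0.4  0.3  0.6]
rotvec [-0.47  0.33 -0.01]
shift now-frame [ 0.1031  0.0053 -0.0033]  after rot [ 0.1031  0.0054 -0.0026] yaxis [-0.131  0.991  0.   ] zaxis [0.991 0.131 0.   ]
```

>>> {"fn": "apply_moves", "kwargs": {"rows": [{"translation": [0,0.005,-0.003],"delta_rot": [-0.4,0.3,0]},{"translation": [0.03,0,0],"delta_rot": [0,0,0]},{"translation": [0.03,0,0],"delta_rot": [0,0,0]},{"translation": [0.02,0,0],"delta_rot": [0,0,0]},{"translation": [0.015,0,0],"delta_rot": [0,0,0]},{"translation": [0,0,0],"delta_rot": [0,0,0]}]}}

```text
clock: 17.42
position: [0.5889, 0.3785, 0.1723]
ee_rot: [0.71, -0.042, 0.701, 0.049]
wrist_force: [-0.4, -0.6, 0.5]
gripper_width: 0.0465
```

Run:
```python
from h import *
plan((.584,.3755,.156),97.5)
f,W=wrist('d3')
k=sel(W,(.56,.608),(.36,.392),(.202,.215)); print(rect(W[k]),W[k][:,2].max(),k.sum())
```

```text
t 17.43 pos [0.5889 0.3785 0.1723] yaw 97.39 tiltx [ 0.012  0.01  -1.   ] w 0.0465 F [-0.4 -0.6  0.5]
rotvec [-0.11  0.77 -0.47]
shift now-frame [ 0.0162 -0.0025 -0.0055]  after rot [ 0.0163 -0.0024 -0.0053] yaxis [-0.131  0.991  0.   ] zaxis [0.991 0.131 0.   ]
(array([584., 376.]), array([38.2,  9.5]), 7.3) 0.21009271737042004 881
```

View pics/d3.png

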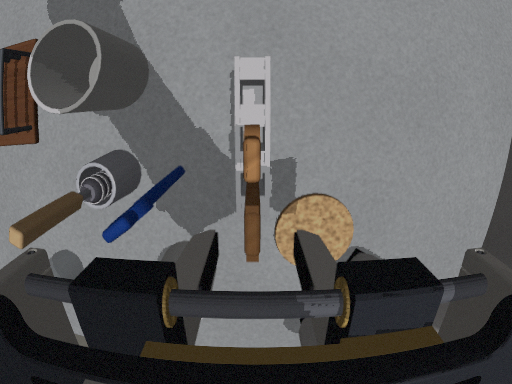

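>>> {"fn": "apply_moves", "kwargs": {"rows": [{"translation": [0.015,-0.002,-0.005],"delta_rot": [0,0.8,-0.5]},{"translation": [0,0,0],"delta_rot": [0,0,0]}]}}

```text
clock: 17.73
position: [0.5852, 0.3767, 0.1588]
ee_rot: [0.706, -0.045, 0.705, 0.046]
wrist_force: [-0.3, -0.1, -0.3]
gripper_width: 0.0466
```

Run:
```python
from h import *
plan((.584,.3755,.156),97.5)
```

```text
t 17.73 pos [0.5852 0.3767 0.1588] yaw 97.39 tiltx [ 0.002  0.001 -1.   ] w 0.0466 F [-0.3 -0.1 -0.3]
rotvec [-0.11  0.1  -0.04]
shift now-frame [ 0.0028 -0.001  -0.0014]  after rot [ 0.0028 -0.001  -0.0014] yaxis [-0.131  0.991  0.   ] zaxis [0.991 0.131 0.   ]
```

>>> {"fn": "apply_moves", "kwargs": {"rows": [{"translation": [0.002,-0.001,0],"delta_rot": [0,0,0]},{"translation": [0,0,0],"delta_rot": [0,0,0]},{"translation": [0,0,0],"delta_rot": [0,0,0]},{"translation": [0,0,0],"delta_rot": [0,0,0]},{"translation": [0,0,0],"delta_rot": [0,0,0]},{"translation": [0,0,0],"delta_rot": [0,0,0]}], "hand": -1, "newtons": 30}}

```text
clock: 18.48
position: [0.5858, 0.3758, 0.1575]
ee_rot: [0.707, -0.045, 0.705, 0.046]
wrist_force: [-0.2, -0.4, -0.7]
gripper_width: 0.0099
```

>>> {"fn": "apply_moves", "kwargs": {"rows": [{"translation": [-0.03,0,0],"delta_rot": [0,0,0]},{"translation": [-0.03,0,0],"delta_rot": [0,0,0]},{"translation": [-0.03,0,0],"delta_rot": [0,0,0]},{"translation": [-0.04,0,0],"delta_rot": [0,0,0]},{"translation": [-0.03,0,0],"delta_rot": [0,0,0]},{"translation": [0,0,0],"delta_rot": [0,0,0]}]}}

```text
clock: 19.23
position: [0.5848, 0.3753, 0.3214]
ee_rot: [0.706, -0.046, 0.705, 0.046]
wrist_force: [-0.2, -0.3, -1.3]
gripper_width: 0.0102
```

Run:
```python
from h import *
f,W=wrist('d4'); jar(W)
g=optics.grab_frame('top'); save('d4t',g); jar(world(g))
plan((.479-.0,.1825+.022,.32),97.5)
plan((.479-.0,.1825+.022,.32),94)
```

```text
jar [0.4796 0.1844] 0.0431 764
jar [0.4778 0.1818] 0.0432 314
t 19.32 pos [0.5837 0.3746 0.3184] yaw 97.39 tiltx [-0.003 -0.002 -1.   ] w 0.0098 F [ 0.1  0.1 -1. ]
rotvec [-0.11 -0.17  0.12]
shift now-frame [-0.0009 -0.1552 -0.1257]  after rot [-0.0016 -0.1549 -0.126 ] yaxis [-0.131  0.991  0.   ] zaxis [0.991 0.131 0.   ]
t 19.32 pos [0.5837 0.3746 0.3184] yaw 97.39 tiltx [-0.003 -0.002 -1.   ] w 0.0098 F [ 0.1  0.1 -1. ]
rotvec [ 3.39 -0.17  0.12]
shift now-frame [-0.0009 -0.1552 -0.1257]  after rot [-0.0016 -0.1623 -0.1163] yaxis [-0.07   0.998  0.   ] zaxis [0.998 0.07  0.   ]
```

View pics/d4.png

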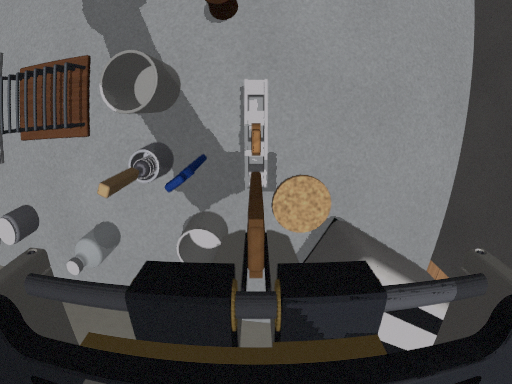

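>>> {"fn": "apply_moves", "kwargs": {"rows": [{"translation": [0,-0.04,0],"delta_rot": [0,-0.2,0.1]},{"translation": [0,-0.025,-0.025],"delta_rot": [0,0,0]},{"translation": [0,-0.03,-0.033],"delta_rot": [0,0,0]},{"translation": [0,-0.03,-0.033],"delta_rot": [0,0,0]},{"translation": [0,-0.03,-0.033],"delta_rot": [0,0,0]},{"translation": [0,0,0],"delta_rot": [0,0,0]},{"translation": [0,0,0],"delta_rot": [0,0,0]}]}}

```text
clock: 20.2
position: [0.473, 0.198, 0.3074]
ee_rot: [0.7, -0.049, 0.711, 0.043]
wrist_force: [0.9, -0.0, 0.0]
gripper_width: 0.0096
```

Run:
```python
from h import *
f,W=wrist('d5'); c=jar(W)
plan((.479,.205,.25),97.4)
```

```text
jar [0.4789 0.1832] 0.0433 778
t 20.25 pos [0.473  0.1978 0.3073] yaw 97.44 tiltx [-0.015 -0.01  -1.   ] w 0.0098 F [-0.1  0.2  0.2]
rotvec [ 0.04 -0.91  0.43]
shift now-frame [0.0571 0.0068 0.0078]  after rot [0.0573 0.0064 0.0069] yaxis [-0.129  0.992  0.   ] zaxis [0.992 0.129 0.   ]
```

View pics/d5.png

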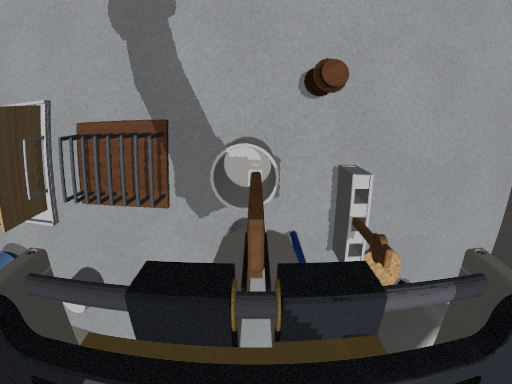

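>>> {"fn": "apply_moves", "kwargs": {"rows": [{"translation": [0,0.006,0.007],"delta_rot": [0,-0.9,0.4]},{"translation": [0,0,0],"delta_rot": [0,0,0]},{"translation": [0.025,0,0],"delta_rot": [0,0,0]},{"translation": [0.025,0,0],"delta_rot": [0,0,0]},{"translation": [0,0,0],"delta_rot": [0,0,0]}]}}

```text
clock: 20.88
position: [0.4814, 0.2084, 0.2547]
ee_rot: [0.706, -0.047, 0.705, 0.047]
wrist_force: [-0.3, -0.4, 0.3]
gripper_width: 0.0102
```

Run:
```python
from h import *
plan((.479,.205,.162),97.4)
```

```text
t 20.88 pos [0.4814 0.2084 0.2547] yaw 97.63 tiltx [ 0.001  0.    -1.   ] w 0.0102 F [-0.3 -0.4  0.3]
rotvec [0.23 0.04 0.  ]
shift now-frame [ 0.0927 -0.0031 -0.0029]  after rot [ 0.0927 -0.0031 -0.0028] yaxis [-0.129  0.992  0.   ] zaxis [0.992 0.129 0.   ]
```

>>> {"fn": "apply_moves", "kwargs": {"rows": [{"translation": [0.02,-0.004,-0.003],"delta_rot": [0,0,0]},{"translation": [0.025,0,0],"delta_rot": [0,0,0]},{"translation": [0.025,0,0],"delta_rot": [0,0,0]},{"translation": [0.015,0,0],"delta_rot": [0,0,0]},{"translation": [0,0,0],"delta_rot": [0,0,0]},{"translation": [0,0,0],"delta_rot": [0,0,0]}]}}

```text
clock: 21.62
position: [0.4834, 0.2071, 0.1726]
ee_rot: [0.708, -0.046, 0.703, 0.049]
wrist_force: [-0.2, -1.0, 0.4]
gripper_width: 0.0097
```

Run:
```python
from h import *
plan((.479,.205,.162),97.4)
f,W=wrist('d6'); jar(W)
```

```text
t 21.62 pos [0.4834 0.2071 0.1726] yaw 97.69 tiltx [ 0.007  0.004 -1.   ] w 0.0097 F [-0.2 -1.   0.4]
rotvec [ 0.29  0.42 -0.16]
shift now-frame [ 0.0105 -0.0016 -0.0047]  after rot [ 0.0106 -0.0016 -0.0046] yaxis [-0.129  0.992  0.   ] zaxis [0.992 0.129 0.   ]
jar [0.4784 0.1833] 0.0429 1670
```

View pics/d6.png

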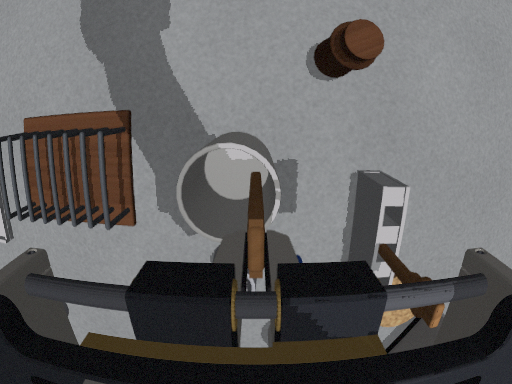

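>>> {"fn": "apply_moves", "kwargs": {"rows": [{"translation": [0.011,-0.001,-0.004],"delta_rot": [0,0.4,-0.2]},{"translation": [0,0,0],"delta_rot": [0,0,0]},{"translation": [0,0,0],"delta_rot": [0,0,0]}]}}

```text
clock: 22.05
position: [0.4799, 0.2058, 0.162]
ee_rot: [0.706, -0.047, 0.705, 0.047]
wrist_force: [-0.9, -0.7, -0.1]
gripper_width: 0.01
```

>>> {"fn": "apply_moves", "kwargs": {"rows": [{"translation": [0,0,0],"delta_rot": [0,0,0]},{"translation": [0,0,0],"delta_rot": [0,0,0]},{"translation": [0,0,0],"delta_rot": [0,0,0]},{"translation": [0,0,0],"delta_rot": [0,0,0]},{"translation": [-0.03,0,0],"delta_rot": [0,0,0]},{"translation": [-0.04,0,0],"delta_rot": [0,0,0]},{"translation": [-0.05,0,0],"delta_rot": [0,0,0]},{"translation": [-0.04,0,0],"delta_rot": [0,0,0]},{"translation": [0,0,0],"delta_rot": [0,0,0]}], "hand": -0.3}}

```text
clock: 23.18
position: [0.4794, 0.2057, 0.327]
ee_rot: [0.706, -0.048, 0.705, 0.047]
wrist_force: [-0.8, -0.4, -0.4]
gripper_width: 0.0326
```

Run:
```python
from h import *
f,W=wrist('d7'); jar(W)
h=optics.grab_frame('side'); cv2.imwrite('pics/d7s.png',cv2.resize(h['color'][60:210,150:350,::-1],None,fx=4,fy=4))
x=.538
k=sel(W,(x-.022,x+.022),(.34,.41),(.19,.215)); print(rect(W[k]),W[k][:,2].max(),k.sum())
k=sel(W,(.42,.54),(.12,.26),(.15,.22)); P=W[k]; print('A head',rect(P),P[:,2].max(),P[P[:,2]>P[:,2].max()-.02].mean(0))
plan((.5385,.3700,.32),97.9)
```

```text
jar [0.4789 0.1835] 0.0432 725
(array([537.4, 369.5]), array([26.6, 10.3]), 9.3) 0.20991376459517158 244
A head (array([477.7, 205.7]), array([37.8,  9.7]), 6.7) 0.21032997232425554 [0.4763805  0.20563971 0.2071523 ]
t 23.27 pos [0.478 0.205 0.324] yaw 97.7 tiltx [-0.003 -0.003 -1.   ] w 0.0324 F [-0.7  0.9 -0.2]
rotvec [-0.2  -0.19  0.13]
shift now-frame [0.0034 0.1554 0.0821]  after rot [0.004  0.1551 0.0826] yaxis [-0.137  0.991  0.   ] zaxis [0.991 0.137 0.   ]
```

View pics/d7.png

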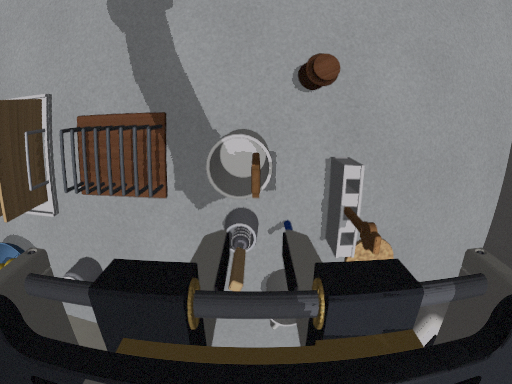

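View pics/d7s.png

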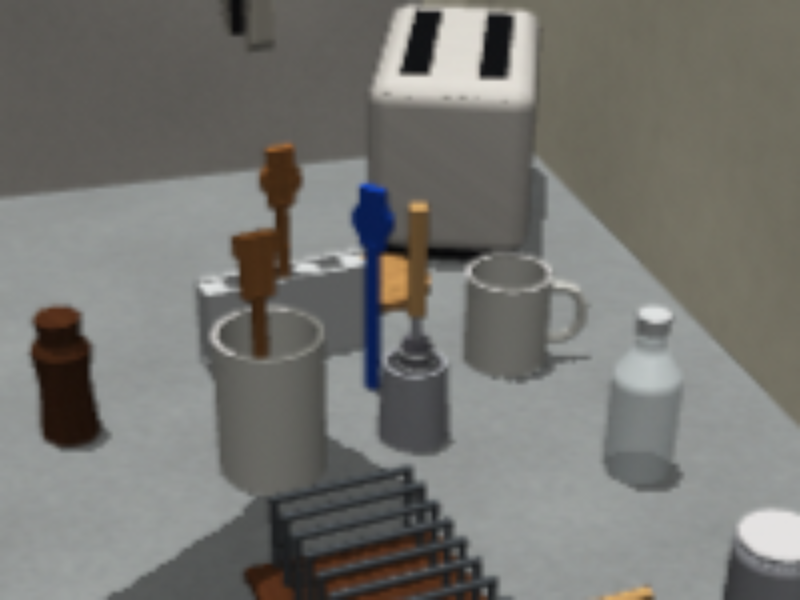

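>>> {"fn": "apply_moves", "kwargs": {"rows": [{"translation": [0,0.039,0.021],"delta_rot": [0,-0.2,0.1]},{"translation": [0,0.039,0.021],"delta_rot": [0,0,0]},{"translation": [0,0.039,0.021],"delta_rot": [0,0,0]},{"translation": [0,0.039,0.021],"delta_rot": [0,0,0]},{"translation": [0,0,0],"delta_rot": [0,0,0]},{"translation": [0,0,0],"delta_rot": [0,0,0]}]}}

```text
clock: 24.02
position: [0.5388, 0.3718, 0.3119]
ee_rot: [0.701, -0.05, 0.71, 0.043]
wrist_force: [-0.5, -1.0, 0.4]
gripper_width: 0.0324
```

Run:
```python
from h import *
plan((.538,.3697,.25),97.9)
f,W=wrist('d8'); x=.538
k=sel(W,(x-.022,x+.022),(.34,.41),(.19,.215)); print(rect(W[k]),W[k][:,2].max(),k.sum())
```

```text
t 24.02 pos [0.5388 0.3718 0.3119] yaw 97.56 tiltx [-0.013 -0.011 -1.   ] w 0.0324 F [-0.5 -1.   0.4]
rotvec [-0.34 -0.8   0.52]
shift now-frame [ 0.0619 -0.0014 -0.0002]  after rot [ 0.0619 -0.0019 -0.0011] yaxis [-0.137  0.991  0.   ] zaxis [0.991 0.137 0.   ]
(array([537.9, 369.8]), array([25.3,  8.9]), 7.7) 0.20999696413260704 233
```

>>> {"fn": "apply_moves", "kwargs": {"rows": [{"translation": [0,-0.002,-0.001],"delta_rot": [-0.2,-0.8,0.5]},{"translation": [0.03,0,0],"delta_rot": [0,0,0]},{"translation": [0.03,0,0],"delta_rot": [0,0,0]},{"translation": [0,0,0],"delta_rot": [0,0,0]}]}}

```text
clock: 24.58
position: [0.5379, 0.3652, 0.2524]
ee_rot: [0.707, -0.046, 0.704, 0.047]
wrist_force: [0.7, -0.5, 0.8]
gripper_width: 0.0326
```

Run:
```python
from h import *
plan((.538,.3697,.157),97.8)
```

```text
t 24.57 pos [0.5379 0.3652 0.2524] yaw 97.55 tiltx [ 0.004  0.002 -1.   ] w 0.0326 F [ 0.7 -0.5  0.8]
rotvec [-0.25  0.24 -0.09]
shift now-frame [0.0955 0.0043 0.0003]  after rot [0.0954 0.0045 0.0007] yaxis [-0.136  0.991  0.   ] zaxis [0.991 0.136 0.   ]
```

>>> {"fn": "apply_moves", "kwargs": {"rows": [{"translation": [0,0.0045,0.001],"delta_rot": [-0.2,0.2,0]},{"translation": [0.02,0,0],"delta_rot": [0,0,0]},{"translation": [0,0,0],"delta_rot": [0,0,0]}]}}

```text
clock: 24.95
position: [0.54, 0.3705, 0.2369]
ee_rot: [0.707, -0.046, 0.704, 0.049]
wrist_force: [0.7, -1.2, 0.4]
gripper_width: 0.033
```

Run:
```python
from h import *
plan((.538,.3697,.157),97.8)
f,W=wrist('d9')
k=sel(W,(.51,.56),(.35,.39),(.198,.215)); print(rect(W[k]),W[k][:,2].max(),k.sum())
```

```text
t 24.95 pos [0.54   0.3705 0.2369] yaw 97.72 tiltx [ 0.005  0.006 -1.   ] w 0.033 F [ 0.7 -1.2  0.4]
rotvec [-0.09  0.33 -0.28]
shift now-frame [ 0.0799 -0.0009 -0.0026]  after rot [ 0.0799 -0.0005 -0.0021] yaxis [-0.136  0.991  0.   ] zaxis [0.991 0.136 0.   ]
(array([538.3, 370.5]), array([25.5,  9.2]), 7.6) 0.2105815381594236 373
```

View pics/d9.png

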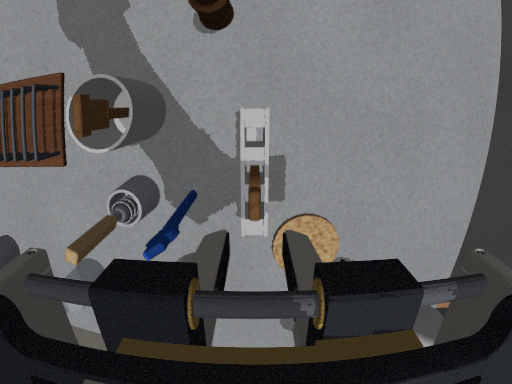

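Centred over the spoon (254,195). Down and grip.

>>> {"fn": "apply_moves", "kwargs": {"rows": [{"translation": [0.02,-0.001,-0.002],"delta_rot": [0,0.3,-0.3]},{"translation": [0.025,0,0],"delta_rot": [0,0,0]},{"translation": [0.025,0,0],"delta_rot": [0,0,0]},{"translation": [0.008,0,0],"delta_rot": [0,0,0]},{"translation": [0,0,0],"delta_rot": [0,0,0]}]}}

```text
clock: 25.62
position: [0.5399, 0.3711, 0.1587]
ee_rot: [0.707, -0.047, 0.704, 0.049]
wrist_force: [0.1, 0.2, 0.6]
gripper_width: 0.0324
```

Run:
```python
from h import *
plan((.538,.3702,.157),97.8)
```

```text
t 25.62 pos [0.5399 0.3711 0.1587] yaw 97.74 tiltx [ 0.005  0.003 -1.   ] w 0.0324 F [0.1 0.2 0.6]
rotvec [-0.06  0.28 -0.12]
shift now-frame [ 0.0017 -0.0006 -0.002 ]  after rot [ 0.0017 -0.0006 -0.002 ] yaxis [-0.136  0.991  0.   ] zaxis [0.991 0.136 0.   ]
```

>>> {"fn": "apply_moves", "kwargs": {"rows": [{"translation": [0.002,0,-0.002],"delta_rot": [0,0.2,0]},{"translation": [0,0,0],"delta_rot": [0,0,0]},{"translation": [0,0,0],"delta_rot": [0,0,0]},{"translation": [0,0,0],"delta_rot": [0,0,0]},{"translation": [0,0,0],"delta_rot": [0,0,0]}], "hand": -1, "newtons": 30}}

```text
clock: 26.25
position: [0.5388, 0.3716, 0.1591]
ee_rot: [0.707, -0.046, 0.704, 0.049]
wrist_force: [-0.2, -0.8, -0.7]
gripper_width: 0.01
```

>>> {"fn": "apply_moves", "kwargs": {"rows": [{"translation": [-0.03,0,0],"delta_rot": [0,0,0]},{"translation": [-0.03,0,0],"delta_rot": [0,0,0]},{"translation": [-0.04,0,0],"delta_rot": [0,0,0]},{"translation": [-0.05,0,0],"delta_rot": [0,0,0]},{"translation": [-0.05,0,0],"delta_rot": [0,0,0]},{"translation": [-0.02,0,0],"delta_rot": [0,0,0]},{"translation": [0,0,0],"delta_rot": [0,0,0]}]}}

```text
clock: 27.12
position: [0.5375, 0.37, 0.3854]
ee_rot: [0.706, -0.047, 0.705, 0.049]
wrist_force: [0.6, 0.0, -1.1]
gripper_width: 0.0095
```

Run:
```python
from h import *
f,W=wrist('e1'); jar(W)
g=optics.grab_frame('top'); save('e1t',g); V=world(g); jar(V)
for Q in (W,V):
    k=sel(Q,(.42,.54),(.12,.26),(.15,.22)); P=Q[k]; print('A head',rect(P),P[:,2].max())
plan((.479,.163,.37),97.9)
```

```text
jar [0.4792 0.1842] 0.0432 584
jar [0.4778 0.1818] 0.0432 264
A head (array([477.6, 207.2]), array([37.6, 10.7]), 7.9) 0.2102856772707909
A head (array([476.3, 205.1]), array([38. , 11.1]), 6.0) 0.2108130521085626
t 27.23 pos [0.5368 0.3696 0.3833] yaw 97.74 tiltx [-0.     0.001 -1.   ] w 0.0096 F [ 0.5 -0.3 -0.6]
rotvec [-0.16 -0.01 -0.08]
shift now-frame [ 0.013  -0.1969 -0.0851]  after rot [ 0.0133 -0.1967 -0.0857] yaxis [-0.137  0.991  0.   ] zaxis [0.991 0.137 0.   ]
```

View pics/e1.png

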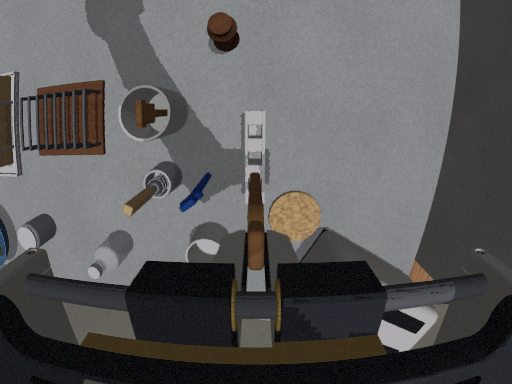

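>>> {"fn": "apply_moves", "kwargs": {"rows": [{"translation": [0,-0.04,-0.017],"delta_rot": [0,0,0]},{"translation": [0,-0.04,-0.017],"delta_rot": [0,0,0]},{"translation": [0,-0.04,-0.017],"delta_rot": [0,0,0]},{"translation": [0,-0.04,-0.017],"delta_rot": [0,0,0]},{"translation": [0,-0.04,-0.017],"delta_rot": [0,0,0]},{"translation": [0,0,0],"delta_rot": [0,0,0]},{"translation": [0,0,0],"delta_rot": [0,0,0]}]}}

```text
clock: 28.1
position: [0.4735, 0.1526, 0.3716]
ee_rot: [0.7, -0.05, 0.711, 0.046]
wrist_force: [-0.1, 0.5, 0.7]
gripper_width: 0.0094
```

Run:
```python
from h import *
f,W=wrist('e2'); jar(W)
plan((.479,.161,.29),97.6)
```

```text
jar [0.4788 0.1832] 0.0434 499
t 28.15 pos [0.4736 0.1524 0.3716] yaw 97.8 tiltx [-0.016 -0.008 -1.   ] w 0.0095 F [-0.7  0.2 -1.4]
rotvec [ 0.2  -0.97  0.33]
shift now-frame [0.0815 0.0082 0.0079]  after rot [0.0816 0.0078 0.0065] yaxis [-0.132  0.991  0.   ] zaxis [0.991 0.132 0.   ]
```

View pics/e2.png

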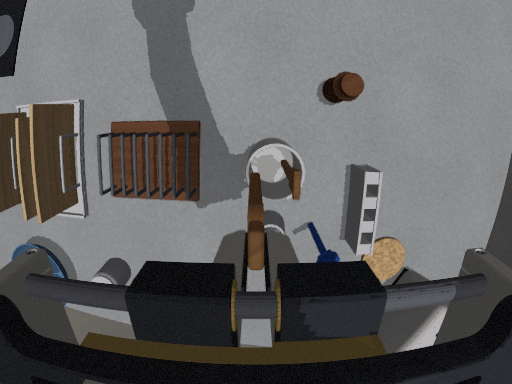

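>>> {"fn": "apply_moves", "kwargs": {"rows": [{"translation": [0,0.008,0.007],"delta_rot": [0.2,-1,0.3]},{"translation": [0,0,0],"delta_rot": [0,0,0]},{"translation": [0.03,0,0],"delta_rot": [0,0,0]},{"translation": [0.025,0,0],"delta_rot": [0,0,0]},{"translation": [0,0,0],"delta_rot": [0,0,0]}]}}

```text
clock: 28.78
position: [0.4805, 0.1662, 0.3141]
ee_rot: [0.706, -0.049, 0.705, 0.049]
wrist_force: [0.3, -0.5, 0.1]
gripper_width: 0.0096
```

Run:
```python
from h import *
plan((.479,.161,.25),97.6)
f,W=wrist('e3'); jar(W)
```

```text
t 28.77 pos [0.4805 0.1662 0.3141] yaw 97.92 tiltx [ 0.001  0.    -1.   ] w 0.0096 F [ 0.3 -0.5  0.1]
rotvec [ 0.32  0.06 -0.  ]
shift now-frame [ 0.0641 -0.005  -0.0022]  after rot [ 0.0641 -0.005  -0.0021] yaxis [-0.132  0.991  0.   ] zaxis [0.991 0.132 0.   ]
jar [0.4787 0.1833] 0.0435 719
```

View pics/e3.png

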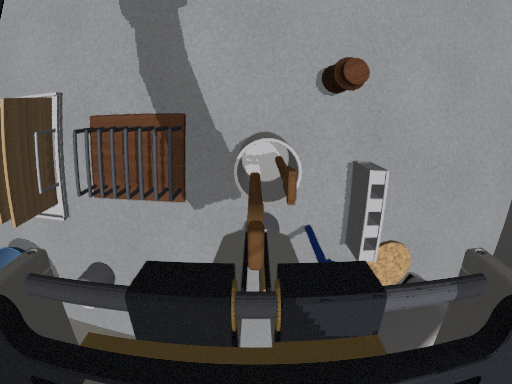

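>>> {"fn": "apply_moves", "kwargs": {"rows": [{"translation": [0,-0.005,-0.002],"delta_rot": [0.2,0,0]},{"translation": [0.025,0,0],"delta_rot": [0,0,0]},{"translation": [0.025,0,0],"delta_rot": [0,0,0]},{"translation": [0,0,0],"delta_rot": [0,0,0]}]}}

```text
clock: 29.32
position: [0.4824, 0.1615, 0.2686]
ee_rot: [0.709, -0.046, 0.702, 0.048]
wrist_force: [0.1, 0.4, -0.1]
gripper_width: 0.0097
```

Run:
```python
from h import *
plan((.479,.161,.162),97.6)
```

```text
t 29.32 pos [0.4824 0.1615 0.2686] yaw 97.68 tiltx [ 0.009  0.004 -1.   ] w 0.0097 F [ 0.1  0.4 -0.1]
rotvec [ 0.08  0.54 -0.15]
shift now-frame [ 0.1066 -0.0003 -0.0044]  after rot [ 0.1066 -0.     -0.0034] yaxis [-0.132  0.991  0.   ] zaxis [0.991 0.132 0.   ]
```

>>> {"fn": "apply_moves", "kwargs": {"rows": [{"translation": [0.02,0,-0.004],"delta_rot": [0,0.5,-0.2]},{"translation": [0.025,0,0],"delta_rot": [0,0,0]},{"translation": [0.025,0,0],"delta_rot": [0,0,0]},{"translation": [0.018,0,0],"delta_rot": [0,0,0]},{"translation": [0,0,0],"delta_rot": [0,0,0]},{"translation": [0,0,0],"delta_rot": [0,0,0]}]}}

```text
clock: 30.08
position: [0.4851, 0.1627, 0.1881]
ee_rot: [0.71, -0.045, 0.701, 0.048]
wrist_force: [-0.5, -0.9, -0.1]
gripper_width: 0.0103
```

Run:
```python
from h import *
plan((.479,.161,.162),97.6)
f,W=wrist('e4'); jar(W)
```

```text
t 30.07 pos [0.4851 0.1627 0.1881] yaw 97.6 tiltx [ 0.013  0.005 -1.   ] w 0.0103 F [-0.5 -0.9 -0.1]
rotvec [-0.    0.79 -0.18]
shift now-frame [ 0.0261 -0.001  -0.0066]  after rot [ 0.0261 -0.0009 -0.0063] yaxis [-0.132  0.991  0.   ] zaxis [0.991 0.132 0.   ]
jar [0.4783 0.1828] 0.0429 1294
```

View pics/e4.png

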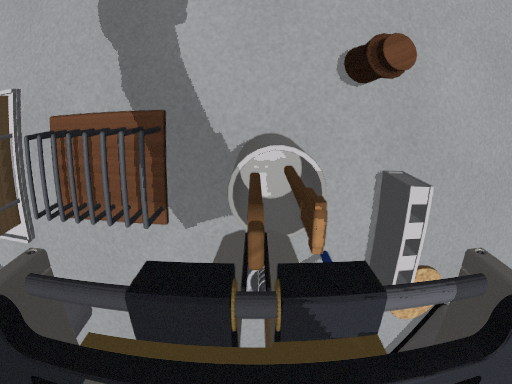

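>>> {"fn": "apply_moves", "kwargs": {"rows": [{"translation": [0.014,-0.001,-0.006],"delta_rot": [0,0.8,-0.2]},{"translation": [0.012,0,0],"delta_rot": [0,0,0]},{"translation": [0,0,0],"delta_rot": [0,0,0]},{"translation": [0,0,0],"delta_rot": [0,0,0]}]}}

```text
clock: 30.62
position: [0.4795, 0.1611, 0.1613]
ee_rot: [0.706, -0.047, 0.705, 0.047]
wrist_force: [0.4, -0.2, -1.3]
gripper_width: 0.0096
```

>>> {"fn": "apply_moves", "kwargs": {"rows": [{"translation": [0,0,0],"delta_rot": [0,0,0]},{"translation": [0,0,0],"delta_rot": [0,0,0]},{"translation": [0,0,0],"delta_rot": [0,0,0]},{"translation": [-0.02,0,0],"delta_rot": [0,0,0]},{"translation": [-0.03,0,0],"delta_rot": [0,0,0]},{"translation": [-0.05,0,0],"delta_rot": [0,0,0]},{"translation": [-0.05,0,0],"delta_rot": [0,0,0]},{"translation": [0,0,0],"delta_rot": [0,0,0]}], "hand": -0.55}}

```text
clock: 31.62
position: [0.4796, 0.1611, 0.3166]
ee_rot: [0.706, -0.047, 0.705, 0.047]
wrist_force: [0.7, -0.5, -0.6]
gripper_width: 0.0211
```

Run:
```python
from h import *
plan((.51,-.244,.32),94.3)
f,W=wrist('e5'); jar(W)
h=optics.grab_frame('side'); cv2.imwrite('pics/e5s.png',cv2.resize(h['color'][60:210,150:350,::-1],None,fx=4,fy=4))
```

```text
t 31.62 pos [0.4796 0.1611 0.3166] yaw 97.6 tiltx [ 0.001  0.    -1.   ] w 0.0211 F [ 0.7 -0.5 -0.6]
rotvec [ 3.3   0.06 -0.01]
shift now-frame [-0.0034 -0.4056 -0.0234]  after rot [-3.400e-03 -4.063e-01 -1.000e-04] yaxis [-0.075  0.997  0.   ] zaxis [0.997 0.075 0.   ]
jar [0.4787 0.1831] 0.0434 745
```

View pics/e5s.png

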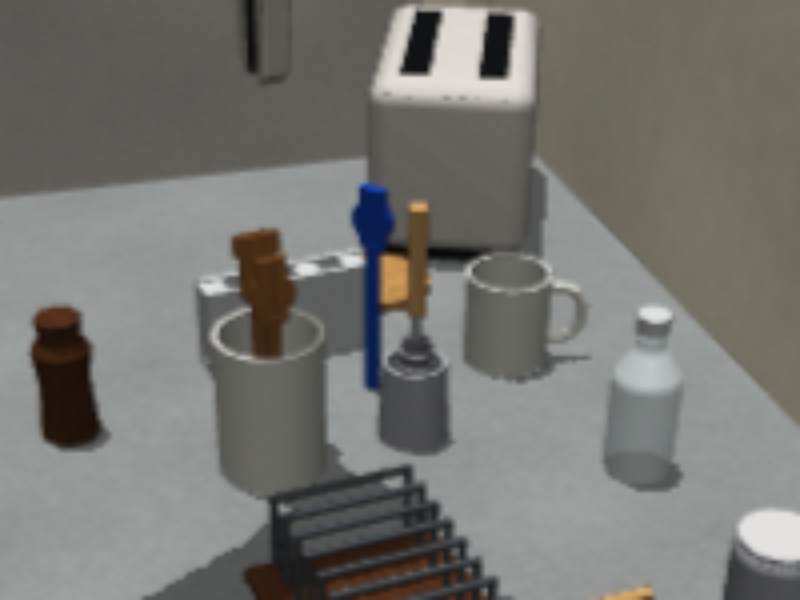

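View pics/e5.png

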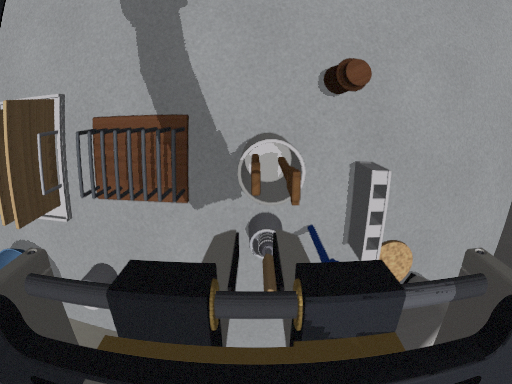

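>>> {"fn": "apply_moves", "kwargs": {"rows": [{"translation": [0,-0.05,0],"delta_rot": [3.3,0,0]},{"translation": [0,-0.05,0],"delta_rot": [0,0,0]},{"translation": [0,-0.05,0],"delta_rot": [0,0,0]},{"translation": [0,-0.05,0],"delta_rot": [0,0,0]},{"translation": [0,-0.05,0],"delta_rot": [0,0,0]},{"translation": [0,-0.05,0],"delta_rot": [0,0,0]},{"translation": [0,-0.05,0],"delta_rot": [0,0,0]},{"translation": [0,-0.05,0],"delta_rot": [0,0,0]},{"translation": [0,0,0],"delta_rot": [0,0,0]},{"translation": [0,0,0],"delta_rot": [0,0,0]}], "hand": -0.3}}

```text
clock: 32.98
position: [0.5043, -0.2476, 0.297]
ee_rot: [0.696, -0.028, 0.717, 0.027]
wrist_force: [-0.6, 0.7, -0.6]
gripper_width: 0.0325
```

```bash
cat >> h.py <<'E'
def line(P,n):
    c=P[:,:2].mean(0); u,s,vt=np.linalg.svd(P[:,:2]-c); d=vt[0]*np.sign(vt[0][0]); nn=np.array([-d[1],d[0]]); t=(P[:,:2]-c)@d; w=(P[:,:2]-c)@nn
    q=np.percentile(w,[2,98])
    print(n,len(P),'mid',(c+d*(t.min()+t.max())/2+nn*q.mean()).round(4),'yaw',np.degrees(np.arctan2(d[1],d[0])).round(2),'len',np.ptp(t).round(4),'wid',np.ptp(q).round(4),'z',P[:,2].max().round(3))
def boards(W):
    for n,y,zt in(('b2',-.394,.157),('b1',-.292,.144),('b0',-.245,.152)):
        k=sel(W,(.35,.72),(y-.02,y+.02),(zt-.004,zt+.005))
        if k.sum()>40: line(W[k],n)
E
python3 - <<'E'
from h import *
plan((.51,-.244,.32),94.3)
f,W=wrist('f1'); boards(W)
E
```

```text
t 32.98 pos [ 0.5043 -0.2476  0.297 ] yaw 94.44 tiltx [-0.03  -0.002 -1.   ] w 0.0325 F [-0.6  0.7 -0.6]
rotvec [ 0.14 -1.75 -0.01]
shift now-frame [-0.0231  0.0031  0.0052]  after rot [-0.023   0.0031  0.0059] yaxis [-0.075  0.997  0.   ] zaxis [0.997 0.075 0.   ]
b2 1092 mid [ 0.522  -0.3936] yaw 4.24 len 0.2018 wid 0.0089 z 0.159
b1 867 mid [ 0.5001 -0.2939] yaw 4.02 len 0.1467 wid 0.0092 z 0.147
b0 1334 mid [ 0.5115 -0.2447] yaw 4.38 len 0.2184 wid 0.0086 z 0.155
```

View pics/f1.png

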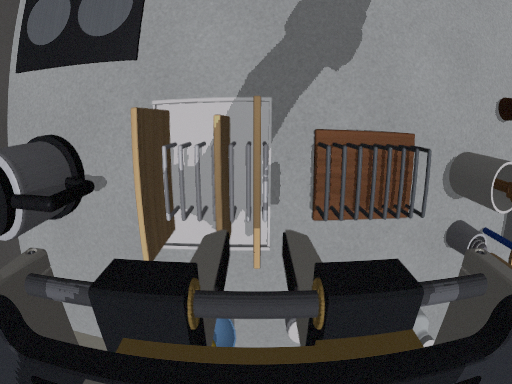

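>>> {"fn": "apply_moves", "kwargs": {"rows": [{"translation": [0,0.003,0.006],"delta_rot": [0.1,-1.7,0]},{"translation": [0,0,0],"delta_rot": [0,0,0]},{"translation": [0.03,0,0],"delta_rot": [0,0,0]},{"translation": [0.03,0,0],"delta_rot": [0,0,0]},{"translation": [0.03,0,0],"delta_rot": [0,0,0]},{"translation": [0,0,0],"delta_rot": [0,0,0]}]}}

```text
clock: 33.78
position: [0.5123, -0.2381, 0.206]
ee_rot: [0.708, -0.029, 0.705, 0.03]
wrist_force: [-0.5, -1.1, 0.0]
gripper_width: 0.0325
```

Run:
```python
from h import *
plan((.511,-.2447,.123),94.3)
f,W=wrist('f2'); boards(W)
```

```text
t 33.77 pos [ 0.5123 -0.2381  0.206 ] yaw 94.83 tiltx [ 0.005  0.001 -1.   ] w 0.0325 F [-0.5 -1.1  0. ]
rotvec [ 0.53  0.3  -0.05]
shift now-frame [ 0.083  -0.0065 -0.0023]  after rot [ 0.083  -0.0064 -0.0018] yaxis [-0.075  0.997  0.   ] zaxis [0.997 0.075 0.   ]
b2 1524 mid [ 0.5106 -0.3945] yaw 4.17 len 0.1792 wid 0.0088 z 0.159
b1 1441 mid [ 0.4998 -0.2938] yaw 4.05 len 0.1454 wid 0.0091 z 0.147
b0 2159 mid [ 0.5063 -0.2453] yaw 4.4 len 0.2086 wid 0.0088 z 0.154
```

View pics/f2.png

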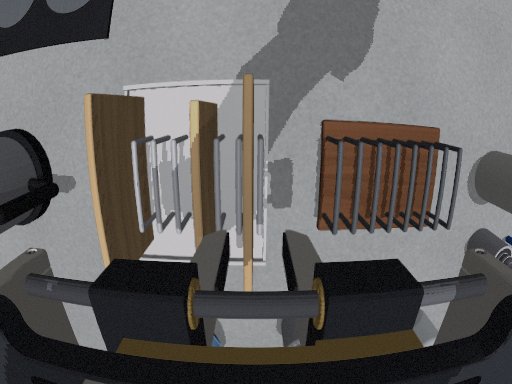

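>>> {"fn": "apply_moves", "kwargs": {"rows": [{"translation": [0,-0.0065,-0.002],"delta_rot": [0.5,0.3,0]},{"translation": [0.015,0,0],"delta_rot": [0,0,0]},{"translation": [0,0,0],"delta_rot": [0,0,0]}]}}

```text
clock: 34.2
position: [0.5133, -0.2462, 0.1944]
ee_rot: [0.709, -0.027, 0.704, 0.026]
wrist_force: [0.3, -0.1, -0.5]
gripper_width: 0.0328
```

Run:
```python
from h import *
plan((.511,-.2450,.123),94.3)
```

```text
t 34.2 pos [ 0.5133 -0.2462  0.1944] yaw 94.31 tiltx [ 0.006 -0.001 -1.   ] w 0.0328 F [ 0.3 -0.1 -0.5]
rotvec [0.01 0.34 0.1 ]
shift now-frame [ 0.0714  0.0015 -0.0026]  after rot [ 0.0714  0.0014 -0.0022] yaxis [-0.075  0.997  0.   ] zaxis [0.997 0.075 0.   ]
```

>>> {"fn": "apply_moves", "kwargs": {"rows": [{"translation": [0.015,0.001,-0.002],"delta_rot": [0,0.3,0]},{"translation": [0.025,0,0],"delta_rot": [0,0,0]},{"translation": [0.025,0,0],"delta_rot": [0,0,0]},{"translation": [0,0,0],"delta_rot": [0,0,0]},{"translation": [0,0,0],"delta_rot": [0,0,0]}]}}

```text
clock: 34.83
position: [0.511, -0.2451, 0.1263]
ee_rot: [0.707, -0.027, 0.707, 0.026]
wrist_force: [-0.2, 0.1, 0.6]
gripper_width: 0.0321
```

Run:
```python
from h import *
plan((.511,-.2450,.123),94.3)
f,W=wrist('f3')
```

```text
t 34.83 pos [ 0.511  -0.2451  0.1263] yaw 94.32 tiltx [ 0.    -0.002 -1.   ] w 0.0321 F [-0.2  0.1  0.6]
rotvec [0.02 0.   0.09]
shift now-frame [0.0033 0.0001 0.    ]  after rot [0.0033 0.0001 0.    ] yaxis [-0.075  0.997  0.   ] zaxis [0.997 0.075 0.   ]
```

View pics/f3.png

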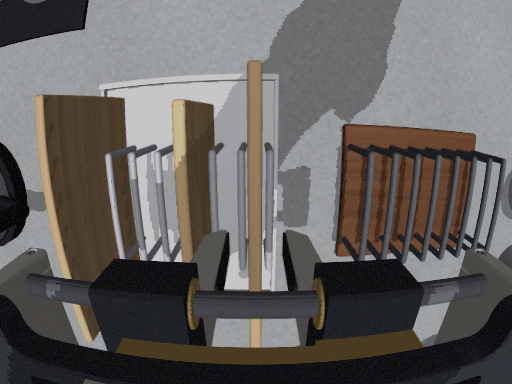

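Board0 sits between the pads. Grip hard and lift.

>>> {"fn": "apply_moves", "kwargs": {"rows": [{"translation": [0.003,0,0],"delta_rot": [0,0,0]},{"translation": [0,0,0],"delta_rot": [0,0,0]},{"translation": [0,0,0],"delta_rot": [0,0,0]},{"translation": [0,0,0],"delta_rot": [0,0,0]},{"translation": [0,0,0],"delta_rot": [0,0,0]},{"translation": [0,0,0],"delta_rot": [0,0,0]}], "hand": -1, "newtons": 50}}

```text
clock: 35.62
position: [0.5121, -0.2455, 0.1252]
ee_rot: [0.708, -0.028, 0.705, 0.026]
wrist_force: [0.1, -0.2, -0.5]
gripper_width: 0.0005
```

>>> {"fn": "apply_moves", "kwargs": {"rows": [{"translation": [-0.02,0,0],"delta_rot": [0,0,0]},{"translation": [-0.03,0,0],"delta_rot": [0,0,0]},{"translation": [-0.03,0,0],"delta_rot": [0,0,0]},{"translation": [-0.03,0,0],"delta_rot": [0,0,0]},{"translation": [-0.03,0,0],"delta_rot": [0,0,0]},{"translation": [0,0,0],"delta_rot": [0,0,0]},{"translation": [0,0,0],"delta_rot": [0,0,0]}]}}

```text
clock: 36.5
position: [0.5106, -0.2447, 0.2682]
ee_rot: [0.707, -0.027, 0.706, 0.026]
wrist_force: [0.1, 0.7, -0.3]
gripper_width: 0.0006
```

```bash
cat >> h.py <<'E'
def stand(V,c=(.5053,-.0522),q=5.05):
    k=sel(V,(c[0]-.11,c[0]+.11),(c[1]-.12,c[1]+.12),(.007,.017)); 
    print('stand base',rect(V[k]),k.sum())
    k=sel(V,(c[0]-.1,c[0]+.1),(c[1]-.12,c[1]+.12),(.073,.085)); print('hoops',rect(V[k]))
E
python3 - <<'E'
from h import *
f,W=wrist('f4'); h=optics.grab_frame('side'); save('f4s',h)
g=optics.grab_frame('top'); save('f4t',g); V=world(g); stand(V); jar(V)
plan((.5119,-.1269,.29),95.05)
E
```

```text
stand base (array([505.4, -52.2]), array([159.9, 190. ]), 5.2) 3577
hoops (array([505.3, -52.2]), array([115.8, 182.3]), 5.3)
jar [0.4778 0.1817] 0.0432 265
t 36.65 pos [ 0.5106 -0.2448  0.2679] yaw 94.31 tiltx [ 0.    -0.002 -1.   ] w 0.0007 F [ 0.1  0.2 -0.2]
rotvec [-0.74  0.01  0.09]
shift now-frame [-0.0223  0.1174  0.0102]  after rot [-0.0221  0.1173  0.0117] yaxis [-0.088  0.996  0.   ] zaxis [0.996 0.088 0.   ]
```

View pics/f4s.png

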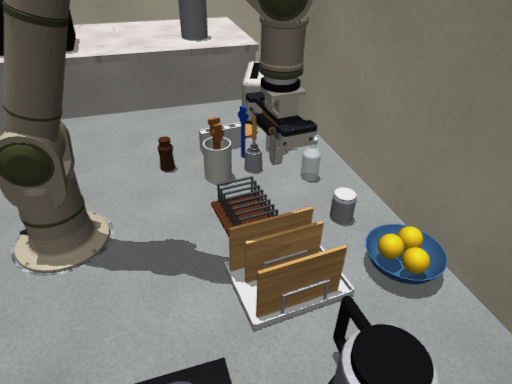

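View pics/f4t.png

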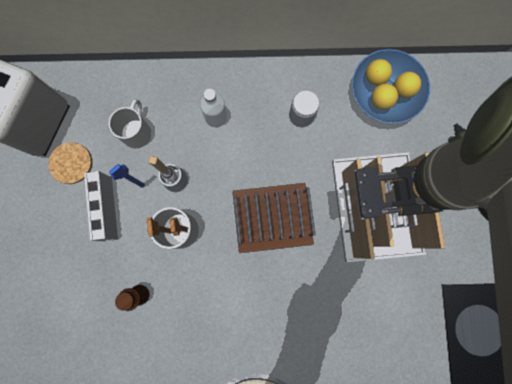

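View pics/f4.png

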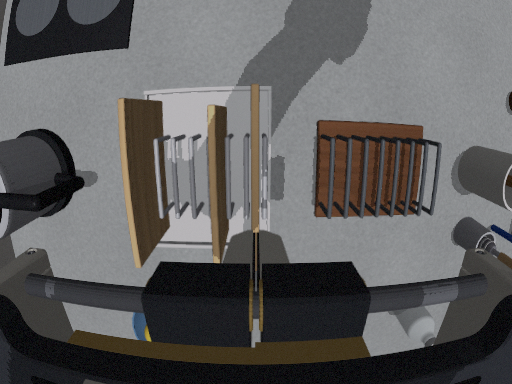

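Run:
```python
from h import *
f,W=wrist('f5'); boards(W)
g=optics.grab_frame('top'); boards(world(g))
cv2.imwrite('pics/f5.png',cv2.resize(f['color'][70:300,130:380,::-1],None,fx=2.5,fy=2.5))
h=np.load('a_side.npy',allow_pickle=True).item(); h2=optics.grab_frame('side')
cv2.imwrite('pics/f5s.png',np.vstack([cv2.resize(x['color'][190:300,200:360,::-1],None,fx=2.7,fy=2.7) for x in (h,h2)]))
```

```text
b2 1299 mid [ 0.5255 -0.3932] yaw 4.31 len 0.2082 wid 0.009 z 0.159
b1 1241 mid [ 0.5219 -0.2921] yaw 4.25 len 0.1911 wid 0.009 z 0.147
b0 1172 mid [ 0.4847 -0.2471] yaw 4.36 len 0.165 wid 0.0079 z 0.155
b2 180 mid [ 0.5234 -0.3936] yaw 4.59 len 0.208 wid 0.0096 z 0.161
b1 303 mid [ 0.5248 -0.2921] yaw 4.16 len 0.1976 wid 0.0093 z 0.148
b0 227 mid [ 0.51   -0.2448] yaw 4.35 len 0.2166 wid 0.009 z 0.155
```

View pics/f5.png

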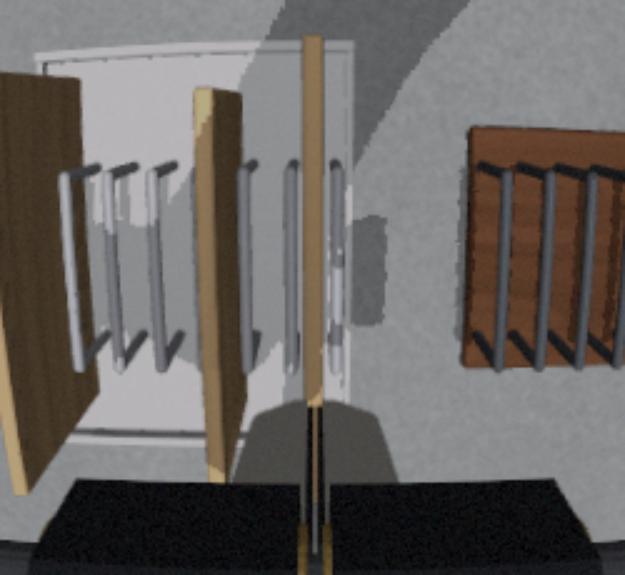

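View pics/f5s.png

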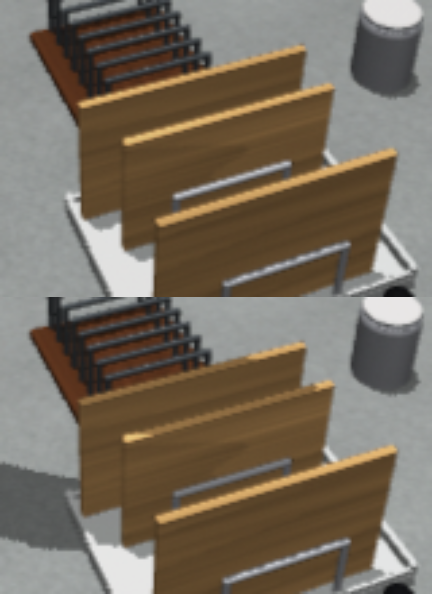

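Run:
```python
from h import *
f,W=wrist('f6'); s=robot.observe(); T=q2R(s['ee_rot']); L=(W-s['position'])@T
k=(abs(L[...,1])<.03)&(abs(L[...,2])<.03)&(L[...,0]<.03)&(L[...,0]>-.1)
P=L[k]; print(k.sum()); print(np.percentile(P[:,0],[50,90,95,98,100]))
h,b=np.histogram(P[:,0],bins=np.arange(-.1,.035,.01)); print(list(zip(b.round(3),h)))
for a in (-.06,-.04,-.03,-.02,-.01): 
    q=P[(P[:,0]>a)&(P[:,0]<a+.01)]; print(a,len(q),q.min(0).round(4) if len(q) else '',q.max(0).round(4) if len(q) else '')
```

```text
2045
[-0.0637998  -0.04496201 -0.04150347 -0.03880961 -0.03582283]
[(np.float64(-0.1), np.int64(51)), (np.float64(-0.09), np.int64(116)), (np.float64(-0.08), np.int64(499)), (np.float64(-0.07), np.int64(541)), (np.float64(-0.06), np.int64(440)), (np.float64(-0.05), np.int64(332)), (np.float64(-0.04), np.int64(66)), (np.float64(-0.03), np.int64(0)), (np.float64(-0.02), np.int64(0)), (np.float64(-0.01), np.int64(0)), (np.float64(-0.0), np.int64(0)), (np.float64(0.01), np.int64(0)), (np.float64(0.02), np.int64(0))]
-0.06 440 [-0.06   -0.0144 -0.0098] [-0.05    0.0163 -0.0068]
-0.04 66 [-0.04   -0.0083 -0.0097] [-0.0358  0.0101 -0.0073]
-0.03 0  
-0.02 0  
-0.01 0
```

Run:
```python
from h import *
s=robot.observe(); T=q2R(s['ee_rot']); p=np.array(s['position'])
h=optics.grab_frame('side'); Rm=Rc(h)
im=cv2.resize(h['color'][90:220,220:350,::-1],None,fx=4.6,fy=4.6).copy()
for d,c in((0,(0,0,255)),(.019,(0,255,0)),(.036,(255,0,0)),(.084,(0,255,255))):
    q=Rm.T@(p-T[:,0]*d-h['position']); u=q[0]/q[2]*h['fx']+h['cx']; v=q[1]/q[2]*h['fy']+h['cy']; print(d,u,v)
    cv2.circle(im,(int((u-220)*4.6),int((v-90)*4.6)),3,c,-1)
cv2.imwrite('pics/f7.png',im)
f,W=wrist('f7w'); c=cv2.resize(f['color'][180:384,170:340,::-1],None,fx=3,fy=3); cv2.imwrite('pics/f7w.png',c[:600])
```

```text
0 275.2465165829692 176.83064781136125
0.019 275.680590490258 169.62217558652117
0.036 276.07860440971996 163.01253553360658
0.084 277.25445146082154 143.4857667824815
```

View pics/f7.png

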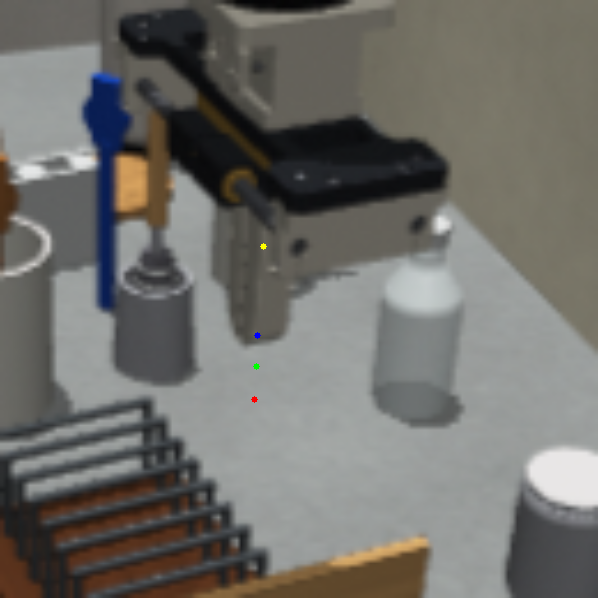

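View pics/f7w.png

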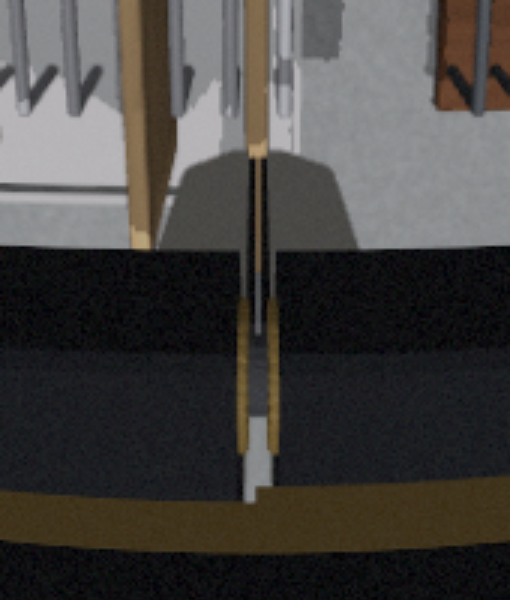

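Run:
```python
from h import *
print(robot.tcp_to_grasp,[a for a in dir(robot) if a[0]!='_'])
f=np.load('a_wrist.npy',allow_pickle=True).item()
z=f['range_z']; h,w=z.shape; u,v=np.meshgrid(np.arange(w),np.arange(h))
a=(u-f['cx'])/f['fx']; b=(v-f['cy'])/f['fy']; r=np.hypot(a,b); k=np.tan(np.minimum(r,1.5))/np.maximum(r,1e-9)
L=(np.stack([a*k*z,b*k*z,z,np.ones_like(z)],-1)@f['tool_from_camera'].T)[...,:3]
m=(abs(L[...,2])<.02)&(L[...,0]<.03)&(L[...,0]>-.12)&(abs(L[...,1])<.08)&(z>0)
print(m.sum(),L[m][:,0].max(),np.sort(L[m][:,0])[-40:][::8])
```

```text
0.0188 ['IKError', 'observe', 'tcp_to_grasp']
5714 -0.0347993880170043 [-0.03766179 -0.03732383 -0.03715056 -0.03683759 -0.03641361]
```

>>> {"fn": "apply_moves", "kwargs": {"rows": [{"translation": [0,0,0],"delta_rot": [0,0,0]},{"translation": [0,0,0],"delta_rot": [0,0,0]},{"translation": [0.04,0,0],"delta_rot": [0,0,0]},{"translation": [0.04,0,0],"delta_rot": [0,0,0]},{"translation": [0,0,0],"delta_rot": [0,0,0]}], "hand": -0.3}}

```text
clock: 37.58
position: [0.512, -0.2454, 0.1877]
ee_rot: [0.708, -0.028, 0.705, 0.026]
wrist_force: [-0.5, 0.6, 0.4]
gripper_width: 0.0325
```

Run:
```python
from h import *
plan((.511,-.2450,.087),94.35)
f,W=wrist('f8')
k=sel(W,(.3,.6),(-.265,-.225),(.148,.158)); line(W[k],'b0')
```

```text
t 37.58 pos [ 0.512  -0.2454  0.1877] yaw 94.33 tiltx [ 0.004 -0.003 -1.   ] w 0.0325 F [-0.5  0.6  0.4]
rotvec [-0.02  0.19  0.17]
shift now-frame [ 0.1007  0.0008 -0.0013]  after rot [ 0.1007  0.0005 -0.001 ] yaxis [-0.076  0.997  0.   ] zaxis [0.997 0.076 0.   ]
b0 2341 mid [ 0.4995 -0.2458] yaw 4.5 len 0.1959 wid 0.0084 z 0.155
```

View pics/f8.png

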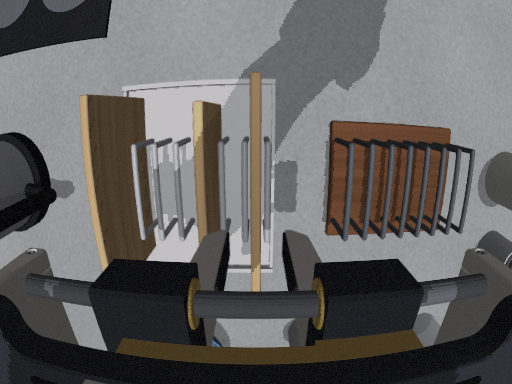

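>>> {"fn": "apply_moves", "kwargs": {"rows": [{"translation": [0.02,0.0005,-0.001],"delta_rot": [0,0.2,0.2]},{"translation": [0.025,0,0],"delta_rot": [0,0,0]},{"translation": [0.025,0,0],"delta_rot": [0,0,0]},{"translation": [0.02,0,0],"delta_rot": [0,0,0]},{"translation": [0,0,0],"delta_rot": [0,0,0]}]}}

```text
clock: 38.25
position: [0.5161, -0.2471, 0.1003]
ee_rot: [0.71, -0.028, 0.703, 0.026]
wrist_force: [0.2, -0.3, 0.4]
gripper_width: 0.0329
```

Run:
```python
from h import *
plan((.511,-.2450,.087),94.35)
f,W=wrist('f9')
```

```text
t 38.25 pos [ 0.5161 -0.2471  0.1003] yaw 94.34 tiltx [ 0.01  -0.003 -1.   ] w 0.0329 F [ 0.2 -0.3  0.4]
rotvec [-0.01  0.58  0.19]
shift now-frame [ 0.0132  0.0026 -0.005 ]  after rot [ 0.0133  0.0025 -0.0049] yaxis [-0.076  0.997  0.   ] zaxis [0.997 0.076 0.   ]
```

View pics/f9.png

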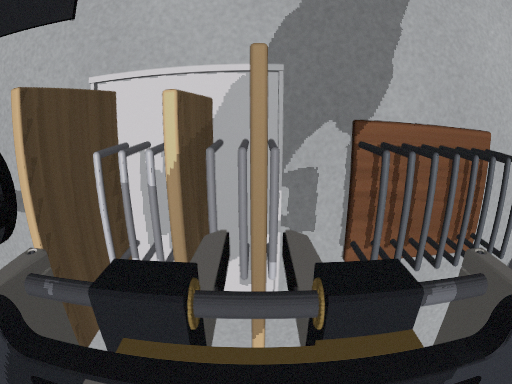

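>>> {"fn": "apply_moves", "kwargs": {"rows": [{"translation": [0.014,0.002,-0.005],"delta_rot": [0,0.6,0.2]},{"translation": [0,0,0],"delta_rot": [0,0,0]},{"translation": [0,0,0],"delta_rot": [0,0,0]}]}}

```text
clock: 38.67
position: [0.5124, -0.2463, 0.0881]
ee_rot: [0.708, -0.027, 0.706, 0.026]
wrist_force: [-0.5, 0.5, 0.1]
gripper_width: 0.0322
```

>>> {"fn": "apply_moves", "kwargs": {"rows": [{"translation": [0,0,0],"delta_rot": [0,0,0]},{"translation": [0,0,0],"delta_rot": [0,0,0]},{"translation": [0,0,0],"delta_rot": [0,0,0]},{"translation": [0,0,0],"delta_rot": [0,0,0]},{"translation": [0,0,0],"delta_rot": [0,0,0]}], "hand": -1, "newtons": 50}}

```text
clock: 39.3
position: [0.5128, -0.2464, 0.0888]
ee_rot: [0.708, -0.027, 0.705, 0.026]
wrist_force: [0.1, 0.1, 0.3]
gripper_width: 0.0082
```

Run:
```python
from h import *
plan((.511,-.2450,.087),94.35)
```

```text
t 39.3 pos [ 0.5128 -0.2464  0.0888] yaw 94.33 tiltx [ 0.004 -0.002 -1.   ] w 0.0082 F [0.1 0.1 0.3]
rotvec [-0.02  0.24  0.11]
shift now-frame [ 0.0018  0.0015 -0.0017]  after rot [ 0.0018  0.0015 -0.0017] yaxis [-0.076  0.997  0.   ] zaxis [0.997 0.076 0.   ]
```

>>> {"fn": "apply_moves", "kwargs": {"rows": [{"translation": [-0.02,0,0],"delta_rot": [0,0,0]},{"translation": [-0.025,0,0],"delta_rot": [0,0,0]},{"translation": [-0.03,0,0],"delta_rot": [0,0,0]},{"translation": [-0.03,0,0],"delta_rot": [0,0,0]},{"translation": [-0.03,0,0],"delta_rot": [0,0,0]},{"translation": [0,0,0],"delta_rot": [0,0,0]}]}}

```text
clock: 40.05
position: [0.5107, -0.2455, 0.226]
ee_rot: [0.707, -0.027, 0.707, 0.027]
wrist_force: [-0.0, 0.4, -1.8]
gripper_width: 0.0088
```

Run:
```python
from h import *
g=optics.grab_frame('top'); V=world(g); stand(V); jar(V)
f,W=wrist('g1')
k=sel(W,(.3,.7),(-.27,-.22),(.27,.32)); P=W[k]; print(len(P)); line(P[P[:,2]>P[:,2].max()-.01],'held')
plan((.4987,.0225,.22),95.05)
```

```text
stand base (array([505.3, -52.2]), array([159.8, 189.8]), 5.2) 3566
hoops (array([505.5, -52.1]), array([116.4, 182. ]), 5.3)
jar [0.4777 0.1817] 0.0431 266
6942
held 221 mid [ 0.5022 -0.2446] yaw -85.87 len 0.0172 wid 0.003 z 0.32
t 40.15 pos [ 0.5094 -0.2447  0.2238] yaw 94.34 tiltx [-0.004  0.001 -1.   ] w 0.0088 F [ 0.4  1.  -2.7]
rotvec [-0.71 -0.21 -0.1 ]
shift now-frame [0.0042 0.2672 0.0095]  after rot [0.0038 0.2671 0.0128] yaxis [-0.088  0.996  0.   ] zaxis [0.996 0.088 0.   ]
```

View pics/g1.png

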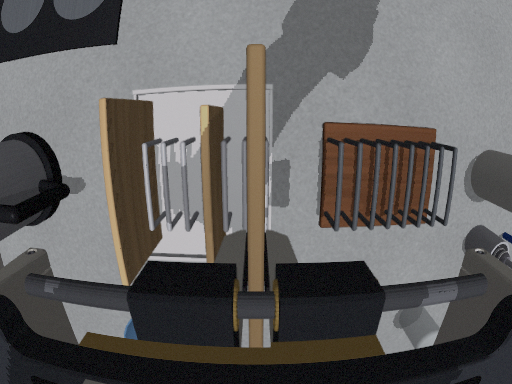

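>>> {"fn": "apply_moves", "kwargs": {"rows": [{"translation": [0,0.044,0.002],"delta_rot": [-0.7,-0.2,-0.1]},{"translation": [0,0.044,0.002],"delta_rot": [0,0,0]},{"translation": [0,0.044,0.002],"delta_rot": [0,0,0]},{"translation": [0,0.044,0.002],"delta_rot": [0,0,0]},{"translation": [0,0.044,0.002],"delta_rot": [0,0,0]},{"translation": [0,0.044,0.002],"delta_rot": [0,0,0]},{"translation": [0,0,0],"delta_rot": [0,0,0]},{"translation": [0,0,0],"delta_rot": [0,0,0]}]}}

```text
clock: 41.15
position: [0.4922, 0.0269, 0.212]
ee_rot: [0.7, -0.031, 0.713, 0.03]
wrist_force: [-0.5, -0.1, -2.2]
gripper_width: 0.0088
```

Run:
```python
from h import *
plan((.4987,.0225,.21),95.05)
f,W=wrist('g2'); s=robot.observe(); p=s['position']
k=sel(W,(.3,.7),(-.0,.06),(.255,.30)); line(W[k],'held top')
cc=W[...,2]; 
for z in(.2,.22,.24,.26,.27,.28):
    k=sel(W,(.3,.44),(-.03,.08),(z,z+.02)); print(z,k.sum())
```

```text
t 41.15 pos [0.4922 0.0269 0.212 ] yaw 95.0 tiltx [-0.018 -0.002 -1.   ] w 0.0088 F [-0.5 -0.1 -2.2]
rotvec [-0.05 -1.05  0.03]
shift now-frame [ 0.0019 -0.0049  0.0061]  after rot [ 0.002  -0.0049  0.0061] yaxis [-0.088  0.996  0.   ] zaxis [0.996 0.088 0.   ]
held top 6860 mid [0.4695 0.0258] yaw 5.12 len 0.1735 wid 0.0333 z 0.3
0.2 0
0.22 0
0.24 0
0.26 2330
0.27 2330
0.28 0
```

View pics/g2.png

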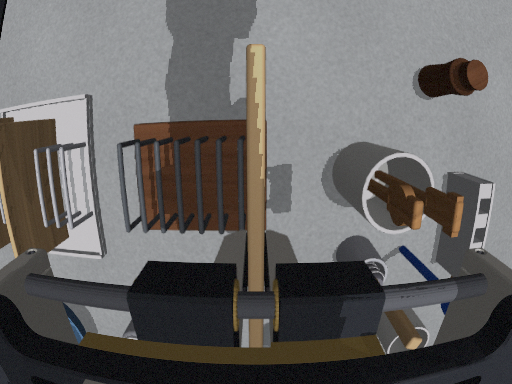

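>>> {"fn": "apply_moves", "kwargs": {"rows": [{"translation": [0,-0.005,0.006],"delta_rot": [0,-1,0]},{"translation": [0,0,0],"delta_rot": [0,0,0]},{"translation": [0,0,0],"delta_rot": [0,0,0]}]}}

```text
clock: 41.58
position: [0.499, 0.0192, 0.2115]
ee_rot: [0.706, -0.029, 0.707, 0.029]
wrist_force: [0.0, 1.0, -1.7]
gripper_width: 0.0087
```

```bash
cat >> h.py <<'E'
def held(W,y,x1=.45):
    k=sel(W,(.3,x1),(y-.03,y+.03),(.2,.4)); P=W[k]; zt=np.percentile(P[:,2],95); P=P[abs(P[:,2]-zt)<.004]; line(P,'held'); print('xmin',P[:,0].min(),'ztop',zt)
E
python3 - <<'E'
from h import *
plan((.4987,.0225,.21),95.05)
f,W=wrist('g3'); held(W,.0225)
g=optics.grab_frame('top'); V=world(g); held(V,.0225)
k=sel(V,(.3,.7),(-.02,.06),(.2,.3)); line(V[k],'top all')
stand(V)
E
```

```text
t 41.58 pos [0.499  0.0192 0.2115] yaw 94.71 tiltx [-0.    -0.001 -1.   ] w 0.0087 F [ 0.   1.  -1.7]
rotvec [-0.34 -0.01  0.06]
shift now-frame [ 0.0015  0.0033 -0.    ]  after rot [ 0.0015  0.0033 -0.    ] yaxis [-0.088  0.996  0.   ] zaxis [0.996 0.088 0.   ]
held 2505 mid [0.4194 0.0135] yaw 4.76 len 0.062 wid 0.0088 z 0.277
xmin 0.3883981676958281 ztop 0.27642429717668815Traceback (most recent call last):
  File "<stdin>", line 4, in <module>
  File "h.py", line 56, in held
    k=sel(W,(.3,x1),(y-.03,y+.03),(.2,.4)); P=W[k]; zt=np.percentile(P[:,2],95); P=P[abs(P[:,2]-zt)<.004]; line(P,'held'); print('xmin',P[:,0].min(),'ztop',zt)
                                                       ~~~~~~~~~~~~~^^^^^^^^^^^
    return _quantile_unchecked(
        a, q, axis, out, overwrite_input, method, keepdims, weights)
    return _ureduce(a,
                    func=_quantile_ureduce_func,
    ...<5 lines>...
                    overwrite_input=overwrite_input,
                    method=method)
    r = func(a, **kwargs)
    result = _quantile(arr,
                       quantiles=q,
    ...<2 lines>...
                       out=out,
                       weights=wgt)
    slices_having_nans = np.isnan(arr[-1, ...])
                                  ~~~^^^^^^^^^
IndexError: index -1 is out of bounds for axis 0 with size 0
```

Run:
```python
from h import *
f,W=wrist('g4'); held(W,.0225)
k=sel(W,(.43,.56),(-.17,.06),(.075,.085))
n,l=cv2.connectedComponents(k.astype(np.uint8))
for i in range(1,n):
    if (l==i).sum()>80: line(W[l==i],'hoop')
g=optics.grab_frame('top'); V=world(g)
k=sel(V,(.3,.75),(-.02,.06),(.25,.29)); print(k.sum()); line(V[k],'top all')
stand(V)
```

```text
held 2489 mid [0.4194 0.0137] yaw 4.77 len 0.062 wid 0.0088 z 0.278
xmin 0.38833796987791325 ztop 0.2764874378288255
hoop 560 mid [0.4982 0.0355] yaw 5.38 len 0.1146 wid 0.006 z 0.081
hoop 474 mid [ 0.505  -0.0638] yaw 5.21 len 0.1101 wid 0.0064 z 0.08
hoop 527 mid [ 0.5039 -0.0388] yaw 5.39 len 0.1129 wid 0.0069 z 0.081
hoop 542 mid [ 0.5027 -0.0143] yaw 5.07 len 0.1136 wid 0.0067 z 0.081
hoop 188 mid [0.5011 0.0084] yaw 5.19 len 0.1134 wid 0.0023 z 0.08
hoop 452 mid [ 0.5073 -0.1136] yaw 5.19 len 0.1057 wid 0.0068 z 0.08
hoop 494 mid [ 0.5062 -0.0886] yaw 5.34 len 0.108 wid 0.0069 z 0.08
hoop 412 mid [ 0.5085 -0.1385] yaw 5.4 len 0.1025 wid 0.0068 z 0.08
0h.py:44: RuntimeWarning: Mean of empty slice.
  c=P[:,:2].mean(0); u,s,vt=np.linalg.svd(P[:,:2]-c); d=vt[0]*np.sign(vt[0][0]); nn=np.array([-d[1],d[0]]); t=(P[:,:2]-c)@d; w=(P[:,:2]-c)@nn
  ret = um.true_divide(
Traceback (most recent call last):
  File "h.py", line 45, in line
    q=np.percentile(w,[2,98])
IndexError: index -1 is out of bounds for axis 0 with size 0
```

>>> {"fn": "apply_moves", "kwargs": {"rows": [{"translation": [0,0.003,0],"delta_rot": [-0.3,0,0]},{"translation": [0,0,0],"delta_rot": [0,0,0]},{"translation": [0.015,0,0],"delta_rot": [0,0,0]},{"translation": [0.015,0,0],"delta_rot": [0,0,0]},{"translation": [0,0,0],"delta_rot": [0,0,0]}]}}

```text
clock: 42.4
position: [0.4984, 0.0236, 0.1792]
ee_rot: [0.706, -0.032, 0.707, 0.032]
wrist_force: [-0.1, 0.4, -2.1]
gripper_width: 0.0086
```

Run:
```python
from h import *
plan((.4987,.0222,.09),95.05)
f,W=wrist('g5'); held(W,.0225)
```

```text
t 42.4 pos [0.4984 0.0236 0.1792] yaw 95.16 tiltx [-0.    -0.001 -1.   ] w 0.0086 F [-0.1  0.4 -2.1]
rotvec [ 0.11 -0.02  0.05]
shift now-frame [ 0.0892 -0.0013  0.0002]  after rot [ 0.0892 -0.0014  0.0002] yaxis [-0.088  0.996  0.   ] zaxis [0.996 0.088 0.   ]
held 2518 mid [0.4192 0.0172] yaw 5.25 len 0.0623 wid 0.0088 z 0.246
xmin 0.388150860297885 ztop 0.24421699325026974
```

View pics/g5.png

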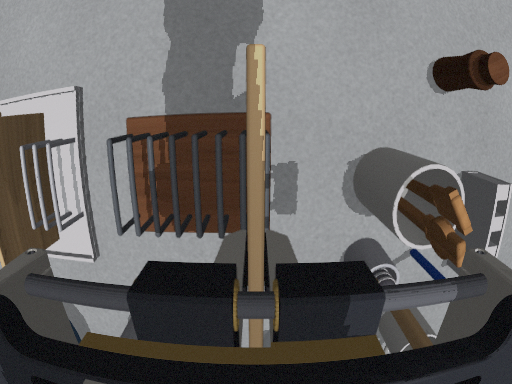

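>>> {"fn": "apply_moves", "kwargs": {"rows": [{"translation": [0.008,-0.0013,0],"delta_rot": [0,0,0]},{"translation": [0.015,0,0],"delta_rot": [0,0,0]},{"translation": [0.015,0,0],"delta_rot": [0,0,0]},{"translation": [0,0,0],"delta_rot": [0,0,0]}]}}

```text
clock: 42.95
position: [0.4998, 0.0219, 0.1407]
ee_rot: [0.707, -0.032, 0.706, 0.032]
wrist_force: [0.8, 0.1, -1.3]
gripper_width: 0.0087
```

Run:
```python
from h import *
plan((.4987,.0222,.09),95.05)
```

```text
t 42.95 pos [0.4998 0.0219 0.1407] yaw 95.15 tiltx [ 0.002 -0.    -1.   ] w 0.0087 F [ 0.8  0.1 -1.3]
rotvec [0.1  0.14 0.04]
shift now-frame [ 0.0507  0.0004 -0.0012]  after rot [ 0.0507  0.0003 -0.001 ] yaxis [-0.088  0.996  0.   ] zaxis [0.996 0.088 0.   ]
```

Bottom edge is at about 64 mm, inside the slot with no contact force. Continue down.

>>> {"fn": "apply_moves", "kwargs": {"rows": [{"translation": [0.015,0,-0.001],"delta_rot": [0,0.1,0]},{"translation": [0.015,0,0],"delta_rot": [0,0,0]},{"translation": [0.013,0,0],"delta_rot": [0,0,0]},{"translation": [0.004,0,0],"delta_rot": [0,0,0]},{"translation": [0,0,0],"delta_rot": [0,0,0]},{"translation": [0,0,0],"delta_rot": [0,0,0]}]}}

```text
clock: 43.7
position: [0.4999, 0.0218, 0.092]
ee_rot: [0.707, -0.032, 0.705, 0.032]
wrist_force: [-0.1, -0.1, -1.4]
gripper_width: 0.0086
```

Run:
```python
from h import *
plan((.4987,.0222,.09),95.05)
f,W=wrist('g6'); held(W,.0225)
P=W[sel(W,(.3,.45),(0,.05),(.13,.2))]; print(np.percentile(P[:,2],95))
```

```text
t 43.7 pos [0.4999 0.0218 0.092 ] yaw 95.15 tiltx [ 0.003 -0.    -1.   ] w 0.0086 F [-0.1 -0.1 -1.4]
rotvec [0.1  0.16 0.03]
shift now-frame [ 0.002   0.0005 -0.0011]  after rot [ 0.002   0.0005 -0.0011] yaxis [-0.088  0.996  0.   ] zaxis [0.996 0.088 0.   ]Traceback (most recent call last):
  File "<stdin>", line 3, in <module>
  File "h.py", line 56, in held
    k=sel(W,(.3,x1),(y-.03,y+.03),(.2,.4)); P=W[k]; zt=np.percentile(P[:,2],95); P=P[abs(P[:,2]-zt)<.004]; line(P,'held'); print('xmin',P[:,0].min(),'ztop',zt)
                                                       ~~~~~~~~~~~~~^^^^^^^^^^^
    return _quantile_unchecked(
        a, q, axis, out, overwrite_input, method, keepdims, weights)
    return _ureduce(a,
                    func=_quantile_ureduce_func,
    ...<5 lines>...
                    overwrite_input=overwrite_input,
                    method=method)
    r = func(a, **kwargs)
    result = _quantile(arr,
                       quantiles=q,
    ...<2 lines>...
                       out=out,
                       weights=wgt)
    slices_having_nans = np.isnan(arr[-1, ...])
                                  ~~~^^^^^^^^^
IndexError: index -1 is out of bounds for axis 0 with size 0
```

Down 2 mm more, open, rise.

>>> {"fn": "apply_moves", "kwargs": {"rows": [{"translation": [0.002,0,0],"delta_rot": [0,0,0]},{"translation": [0,0,0],"delta_rot": [0,0,0]}]}}

```text
clock: 44.0
position: [0.5003, 0.022, 0.0905]
ee_rot: [0.708, -0.032, 0.705, 0.032]
wrist_force: [-0.8, 1.0, -2.1]
gripper_width: 0.0088
```

>>> {"fn": "apply_moves", "kwargs": {"rows": [{"translation": [0,0,0],"delta_rot": [0,0,0]},{"translation": [0,0,0],"delta_rot": [0,0,0]},{"translation": [0,0,0],"delta_rot": [0,0,0]},{"translation": [0,0,0],"delta_rot": [0,0,0]},{"translation": [-0.02,0,0],"delta_rot": [0,0,0]},{"translation": [-0.04,0,0],"delta_rot": [0,0,0]},{"translation": [-0.05,0,0],"delta_rot": [0,0,0]},{"translation": [-0.05,0,0],"delta_rot": [0,0,0]},{"translation": [0,0,0],"delta_rot": [0,0,0]}], "hand": -0.3}}

```text
clock: 45.12
position: [0.4997, 0.0218, 0.2554]
ee_rot: [0.708, -0.032, 0.705, 0.032]
wrist_force: [0.2, 0.1, 0.3]
gripper_width: 0.0324
```

Run:
```python
from h import *
g=optics.grab_frame('top'); V=world(g); stand(V); jar(V); boards(V); save('h1t',g)
f,W=wrist('h1'); boards(W)
for Q in(V,W):
    k=sel(Q,(.35,.65),(0,.05),(.147,.160)); line(Q[k],'b0 placed')
plan((.5245,-.292,.3),94.2)
```

```text
stand base (array([ 511. , -120.4]), array([158.8,  53.1]), 5.0) 617
hoops (array([ 510.9, -116. ]), array([114.5,  54.9]), 4.3)
jar [0.4878 0.2016] 0.0422 112
b2 445 mid [ 0.5243 -0.3939] yaw 4.2 len 0.2096 wid 0.0094 z 0.16
b1 397 mid [ 0.5248 -0.2919] yaw 4.21 len 0.1977 wid 0.0089 z 0.148
b1 752 mid [ 0.5218 -0.2916] yaw 4.18 len 0.1903 wid 0.0098 z 0.146h.py:44: RuntimeWarning: Mean of empty slice.
  c=P[:,:2].mean(0); u,s,vt=np.linalg.svd(P[:,:2]-c); d=vt[0]*np.sign(vt[0][0]); nn=np.array([-d[1],d[0]]); t=(P[:,:2]-c)@d; w=(P[:,:2]-c)@nn
  ret = um.true_divide(
Traceback (most recent call last):
  File "h.py", line 45, in line
    q=np.percentile(w,[2,98])
IndexError: index -1 is out of bounds for axis 0 with size 0
```

View pics/h1.png

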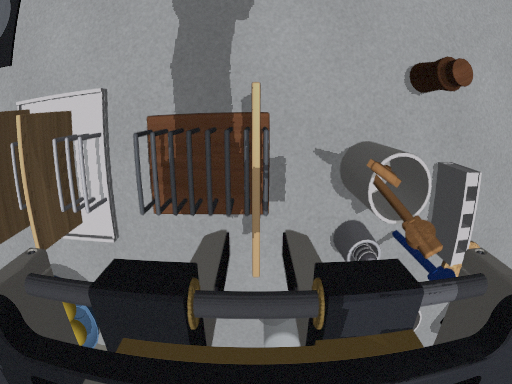

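Run:
```python
from h import *
f,W=wrist('h2')
k=sel(W,(.35,.65),(0,.05),(.145,.162)); print(k.sum()); line(W[k],'b0 placed')
c=jar(W)
plan((.5245,-.292,.27),94.2)
```

```text
1647
b0 placed 1647 mid [0.4984 0.0228] yaw 5.27 len 0.218 wid 0.009 z 0.155
jar [0.489  0.2007] 0.0431 895
t 45.27 pos [0.4973 0.0218 0.2514] yaw 95.16 tiltx [-0.003 -0.002 -1.   ] w 0.0326 F [-0.9 -0.8 -0.1]
rotvec [ 0.96 -0.2   0.08]
shift now-frame [-0.0182 -0.315  -0.0012]  after rot [-0.0186 -0.3149  0.0042] yaxis [-0.073  0.997  0.   ] zaxis [0.997 0.073 0.   ]
```

>>> {"fn": "apply_moves", "kwargs": {"rows": [{"translation": [-0.03,0,0],"delta_rot": [0.9,-0.2,0.1]},{"translation": [0,-0.045,0],"delta_rot": [0,0,0]},{"translation": [0,-0.045,0],"delta_rot": [0,0,0]},{"translation": [0,-0.045,0],"delta_rot": [0,0,0]},{"translation": [0,-0.045,0],"delta_rot": [0,0,0]},{"translation": [0,-0.045,0],"delta_rot": [0,0,0]},{"translation": [0,-0.045,0],"delta_rot": [0,0,0]},{"translation": [0,-0.04,0.004],"delta_rot": [0,0,0]},{"translation": [0,0,0],"delta_rot": [0,0,0]},{"translation": [0,0,0],"delta_rot": [0,0,0]}]}}

```text
clock: 46.52
position: [0.5188, -0.2929, 0.2632]
ee_rot: [0.696, -0.026, 0.717, 0.029]
wrist_force: [-0.3, 0.5, -0.3]
gripper_width: 0.0328
```

Run:
```python
from h import *
f,W=wrist('h3'); boards(W)
plan((.5245,-.292,.18),94.2)
```

```text
b2 1379 mid [ 0.5186 -0.3939] yaw 4.35 len 0.1947 wid 0.0088 z 0.16
b1 1296 mid [ 0.5264 -0.2918] yaw 4.24 len 0.1988 wid 0.008 z 0.147
t 46.58 pos [ 0.5187 -0.293   0.2633] yaw 94.46 tiltx [-0.03   0.003 -1.   ] w 0.0326 F [-0.3 -1.6 -0.5]
rotvec [ 0.27 -1.68 -0.3 ]
shift now-frame [0.0831 0.0001 0.0083]  after rot [0.0833 0.0005 0.0058] yaxis [-0.073  0.997  0.   ] zaxis [0.997 0.073 0.   ]
```

>>> {"fn": "apply_moves", "kwargs": {"rows": [{"translation": [0,0,0.007],"delta_rot": [0.2,-1.7,-0.3]},{"translation": [0,0,0],"delta_rot": [0,0,0]},{"translation": [0.04,0,0],"delta_rot": [0,0,0]},{"translation": [0.03,0,0],"delta_rot": [0,0,0]},{"translation": [0,0,0],"delta_rot": [0,0,0]}]}}

```text
clock: 47.2
position: [0.5279, -0.288, 0.1928]
ee_rot: [0.709, -0.028, 0.705, 0.029]
wrist_force: [-0.2, 1.0, 0.2]
gripper_width: 0.0332
```

Run:
```python
from h import *
plan((.5255,-.2918,.081),94.2)
f,W=wrist('h4'); boards(W)
```

```text
t 47.2 pos [ 0.5279 -0.288   0.1928] yaw 94.59 tiltx [ 0.006  0.001 -1.   ] w 0.0332 F [-0.2  1.   0.2]
rotvec [ 0.39  0.33 -0.02]
shift now-frame [ 0.1117 -0.0036 -0.0034]  after rot [ 0.1118 -0.0036 -0.0027] yaxis [-0.073  0.997  0.   ] zaxis [0.997 0.073 0.   ]
b2 1890 mid [ 0.5066 -0.3948] yaw 4.3 len 0.1713 wid 0.0085 z 0.159
b1 2119 mid [ 0.5244 -0.2924] yaw 4.23 len 0.1959 wid 0.0086 z 0.147
```

View pics/h4.png

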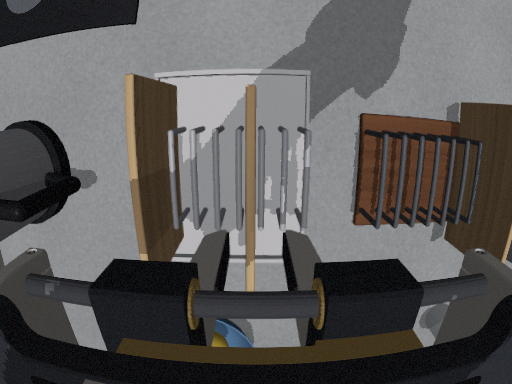

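>>> {"fn": "apply_moves", "kwargs": {"rows": [{"translation": [0,-0.004,-0.003],"delta_rot": [0.4,0.3,0]},{"translation": [0.025,0,0],"delta_rot": [0,0,0]},{"translation": [0.025,0,-0.001],"delta_rot": [0,0.1,0]},{"translation": [0.025,0,-0.001],"delta_rot": [0,0.1,0]},{"translation": [0.02,0,-0.001],"delta_rot": [0,0.1,0]},{"translation": [0,0,0],"delta_rot": [0,0,0]}]}}

```text
clock: 48.0
position: [0.528, -0.2971, 0.1055]
ee_rot: [0.71, -0.028, 0.704, 0.023]
wrist_force: [-0.0, -0.4, -0.4]
gripper_width: 0.0326
```

Run:
```python
from h import *
plan((.5255,-.2922,.081),94.2)
f,W=wrist('h5')
```

```text
t 48.0 pos [ 0.528  -0.2971  0.1055] yaw 94.09 tiltx [ 0.009 -0.006 -1.   ] w 0.0326 F [-0.  -0.4 -0.4]
rotvec [-0.1   0.48  0.4 ]
shift now-frame [ 0.0244  0.0053 -0.0024]  after rot [ 0.0245  0.0051 -0.0022] yaxis [-0.073  0.997  0.   ] zaxis [0.997 0.073 0.   ]
```

View pics/h5.png

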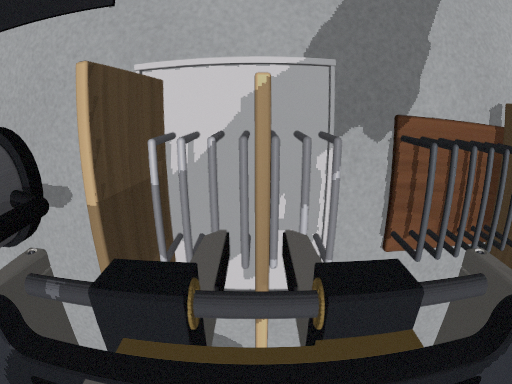

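>>> {"fn": "apply_moves", "kwargs": {"rows": [{"translation": [0.012,0.005,-0.002],"delta_rot": [0,0.5,0.4]},{"translation": [0.013,0,0],"delta_rot": [0,0,0]},{"translation": [0,0,0],"delta_rot": [0,0,0]},{"translation": [0,0,0],"delta_rot": [0,0,0]}]}}

```text
clock: 48.55
position: [0.5277, -0.2931, 0.0822]
ee_rot: [0.708, -0.026, 0.705, 0.025]
wrist_force: [0.2, 0.7, 0.6]
gripper_width: 0.0324
```

>>> {"fn": "apply_moves", "kwargs": {"rows": [{"translation": [0,0,0],"delta_rot": [0,0,0]},{"translation": [0,0,0],"delta_rot": [0,0,0]},{"translation": [0,0,0],"delta_rot": [0,0,0]},{"translation": [0,0,0],"delta_rot": [0,0,0]},{"translation": [0,0,0],"delta_rot": [0,0,0]}], "hand": -1, "newtons": 50}}

```text
clock: 49.18
position: [0.5279, -0.2933, 0.0828]
ee_rot: [0.708, -0.026, 0.705, 0.024]
wrist_force: [0.1, 0.2, -1.2]
gripper_width: 0.0086
```

Run:
```python
from h import *
plan((.5255,-.2922,.081),94.2)
```

```text
t 49.17 pos [ 0.5279 -0.2933  0.0828] yaw 94.09 tiltx [ 0.005 -0.002 -1.   ] w 0.0086 F [ 0.1  0.2 -1.2]
rotvec [-0.11  0.25  0.13]
shift now-frame [ 0.0017  0.0013 -0.0023]  after rot [ 0.0018  0.0013 -0.0023] yaxis [-0.073  0.997  0.   ] zaxis [0.997 0.073 0.   ]
```

>>> {"fn": "apply_moves", "kwargs": {"rows": [{"translation": [-0.02,0,0],"delta_rot": [0,0,0]},{"translation": [-0.025,0,0],"delta_rot": [0,0,0]},{"translation": [-0.03,0,0],"delta_rot": [0,0,0]},{"translation": [-0.03,0,0],"delta_rot": [0,0,0]},{"translation": [-0.03,0,0],"delta_rot": [0,0,0]},{"translation": [0,0,0],"delta_rot": [0,0,0]}]}}

```text
clock: 49.92
position: [0.5262, -0.2925, 0.2204]
ee_rot: [0.707, -0.025, 0.706, 0.025]
wrist_force: [0.2, -0.7, -2.6]
gripper_width: 0.0083
```

```bash
cat >> h.py <<'E'
def hoops(W):
    k=sel(W,(.40,.6),(-.2,.1),(.074,.085))
    n,l=cv2.connectedComponents(k.astype(np.uint8))
    for i in range(1,n):
        if (l==i).sum()>80: line(W[l==i],'hoop')
E
python3 - <<'E'
from h import *
f,W=wrist('i1'); hoops(W)
g=optics.grab_frame('top'); V=world(g); stand(V); hoops(V)
plan((.507,-.0522,.21),95.1)
E
```

```text
hoop 964 mid [0.5005 0.0132] yaw 5.05 len 0.2006 wid 0.0134 z 0.085
hoop 461 mid [ 0.5141 -0.1392] yaw 5.31 len 0.1145 wid 0.0068 z 0.08
hoop 448 mid [ 0.5121 -0.1146] yaw 5.08 len 0.1168 wid 0.0064 z 0.081
hoop 427 mid [ 0.5091 -0.0898] yaw 5.06 len 0.1152 wid 0.0069 z 0.081
hoop 400 mid [ 0.5079 -0.0646] yaw 5.17 len 0.1154 wid 0.0067 z 0.08
hoop 380 mid [ 0.5053 -0.0401] yaw 5.28 len 0.1151 wid 0.0071 z 0.08
hoop 350 mid [ 0.5028 -0.0154] yaw 5.16 len 0.1147 wid 0.0065 z 0.08
stand base (array([509.1, -51.6]), array([167.4, 189.6]), 5.2) 3280
hoops (array([494.9, -53.2]), array([136.9, 182.6]), 5.6)
hoop 141 mid [ 0.5128 -0.1392] yaw 5.01 len 0.1147 wid 0.0069 z 0.081
hoop 140 mid [ 0.5092 -0.0894] yaw 4.97 len 0.1148 wid 0.0064 z 0.08
hoop 144 mid [ 0.5109 -0.1141] yaw 5.3 len 0.1149 wid 0.0066 z 0.081
hoop 140 mid [ 0.5072 -0.0643] yaw 5.12 len 0.1146 wid 0.0067 z 0.082
hoop 139 mid [ 0.5014 -0.0148] yaw 5.0 len 0.1145 wid 0.0067 z 0.083
hoop 140 mid [ 0.5034 -0.0397] yaw 5.05 len 0.1145 wid 0.0065 z 0.08
hoop 141 mid [0.4976 0.035 ] yaw 5.09 len 0.1141 wid 0.0066 z 0.081
hoop 141 mid [0.4994 0.0101] yaw 5.34 len 0.1142 wid 0.0066 z 0.082
t 50.02 pos [ 0.525  -0.2916  0.218 ] yaw 94.1 tiltx [-0.002  0.001 -1.   ] w 0.0088 F [-0.1  0.9 -1.3]
rotvec [-1.   -0.12 -0.07]
shift now-frame [ 0.0083  0.24   -0.0008]  after rot [0.008  0.24   0.0034] yaxis [-0.089  0.996  0.   ] zaxis [0.996 0.089 0.   ]
```

View pics/i1.png

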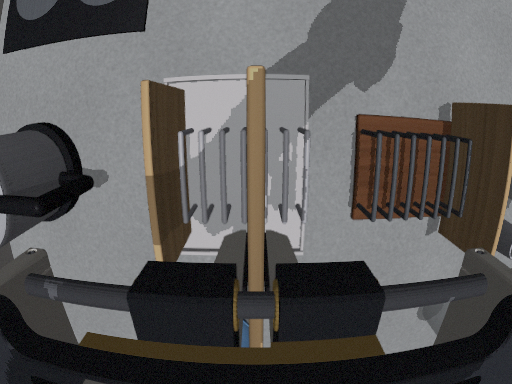

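Stand has not moved. Slot 0 centre is at y = -0.052.

>>> {"fn": "apply_moves", "kwargs": {"rows": [{"translation": [0,0.04,0.001],"delta_rot": [-1,-0.1,-0.1]},{"translation": [0,0.04,0.001],"delta_rot": [0,0,0]},{"translation": [0,0.04,0.001],"delta_rot": [0,0,0]},{"translation": [0,0.04,0.001],"delta_rot": [0,0,0]},{"translation": [0,0.04,0.001],"delta_rot": [0,0,0]},{"translation": [0,0.038,0],"delta_rot": [0,0,0]},{"translation": [0,0,0],"delta_rot": [0,0,0]},{"translation": [0,0,0],"delta_rot": [0,0,0]}]}}

```text
clock: 51.02
position: [0.5028, -0.0463, 0.2064]
ee_rot: [0.7, -0.031, 0.713, 0.031]
wrist_force: [0.4, -0.1, -2.2]
gripper_width: 0.009
```

Run:
```python
from h import *
plan((.507,-.0522,.2),95.1)
f,W=wrist('i2'); held(W,-.052)
```

```text
t 51.02 pos [ 0.5028 -0.0463  0.2064] yaw 95.09 tiltx [-0.018 -0.001 -1.   ] w 0.009 F [ 0.4 -0.1 -2.2]
rotvec [-0.01 -1.03 -0.06]
shift now-frame [ 0.0063 -0.0062  0.0037]  after rot [ 0.0064 -0.0062  0.0036] yaxis [-0.089  0.996  0.   ] zaxis [0.996 0.089 0.   ]
held 1860 mid [ 0.4268 -0.0524] yaw 4.87 len 0.0472 wid 0.0089 z 0.272
xmin 0.4033546667595158 ztop 0.27092259642333183
```

>>> {"fn": "apply_moves", "kwargs": {"rows": [{"translation": [0,-0.0062,0.004],"delta_rot": [0,-1,0]},{"translation": [0,0,0],"delta_rot": [0,0,0]},{"translation": [0.015,0,0],"delta_rot": [0,0,0]},{"translation": [0.01,0,0],"delta_rot": [0,0,0]},{"translation": [0,0,0],"delta_rot": [0,0,0]}]}}

```text
clock: 51.7
position: [0.5071, -0.0556, 0.1788]
ee_rot: [0.706, -0.029, 0.707, 0.03]
wrist_force: [0.8, -0.2, -1.9]
gripper_width: 0.0086
```

Run:
```python
from h import *
plan((.507,-.0525,.085),95.1)
f,W=wrist('i3'); held(W,-.052); hoops(W)
```

```text
t 51.7 pos [ 0.5071 -0.0556  0.1788] yaw 94.79 tiltx [-0.001  0.    -1.   ] w 0.0086 F [ 0.8 -0.2 -1.9]
rotvec [-0.31 -0.03 -0.03]
shift now-frame [0.0938 0.0031 0.0002]  after rot [0.0938 0.0031 0.0002] yaxis [-0.089  0.996  0.   ] zaxis [0.996 0.089 0.   ]
held 1744 mid [ 0.4283 -0.0615] yaw 4.45 len 0.0436 wid 0.0089 z 0.243
xmin 0.406439101409155 ztop 0.2418663248803939
hoop 409 mid [0.4954 0.018 ] yaw 5.22 len 0.1909 wid 0.0014 z 0.085
hoop 677 mid [ 0.5116 -0.1135] yaw 5.39 len 0.1164 wid 0.0069 z 0.08
hoop 662 mid [ 0.5092 -0.0891] yaw 4.89 len 0.1145 wid 0.0067 z 0.08
hoop 305 mid [ 0.504  -0.0662] yaw 5.06 len 0.1077 wid 0.0032 z 0.08
hoop 650 mid [ 0.501  -0.0395] yaw 5.08 len 0.1065 wid 0.0069 z 0.08
hoop 672 mid [ 0.5028 -0.0143] yaw 5.44 len 0.1148 wid 0.0068 z 0.08
hoop 677 mid [0.5011 0.0104] yaw 5.07 len 0.115 wid 0.007 z 0.08
hoop 665 mid [ 0.5142 -0.1383] yaw 5.31 len 0.1148 wid 0.0069 z 0.08
```

View pics/i3.png

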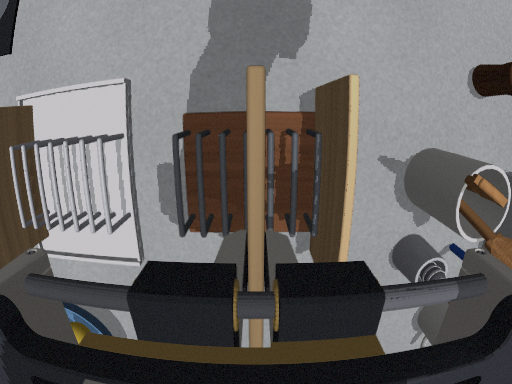

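>>> {"fn": "apply_moves", "kwargs": {"rows": [{"translation": [0,0.0033,0],"delta_rot": [-0.3,0,0]},{"translation": [0,0,0],"delta_rot": [0,0,0]},{"translation": [0.01,0,0],"delta_rot": [0,0,0]},{"translation": [0,0,0],"delta_rot": [0,0,0]}]}}

```text
clock: 52.25
position: [0.5075, -0.0517, 0.169]
ee_rot: [0.707, -0.032, 0.706, 0.032]
wrist_force: [0.2, 0.1, -2.1]
gripper_width: 0.0088
```

Run:
```python
from h import *
plan((.507,-.0521,.085),95.1)
f,W=wrist('i4'); held(W,-.052)
```

```text
t 52.25 pos [ 0.5075 -0.0517  0.169 ] yaw 95.17 tiltx [ 0.001  0.001 -1.   ] w 0.0088 F [ 0.2  0.1 -2.1]
rotvec [ 0.07  0.06 -0.03]
shift now-frame [ 0.084  -0.0004 -0.0006]  after rot [ 0.084  -0.0003 -0.0005] yaxis [-0.089  0.996  0.   ] zaxis [0.996 0.089 0.   ]
held 1734 mid [ 0.4285 -0.0581] yaw 4.82 len 0.0433 wid 0.0089 z 0.234
xmin 0.40677886960499804 ztop 0.23191276620929974
```

>>> {"fn": "apply_moves", "kwargs": {"rows": [{"translation": [0.015,0,0],"delta_rot": [0,0,0]},{"translation": [0.015,0,0],"delta_rot": [0,0,0]},{"translation": [0,0,0],"delta_rot": [0,0,0]}]}}

```text
clock: 52.68
position: [0.5078, -0.0518, 0.1372]
ee_rot: [0.707, -0.032, 0.706, 0.032]
wrist_force: [0.5, 0.9, -1.4]
gripper_width: 0.0084
```

Run:
```python
from h import *
plan((.507,-.0521,.085),95.1)
```

```text
t 52.67 pos [ 0.5078 -0.0518  0.1372] yaw 95.16 tiltx [ 0.002  0.    -1.   ] w 0.0084 F [ 0.5  0.9 -1.4]
rotvec [ 0.06  0.09 -0.02]
shift now-frame [ 0.0522 -0.0002 -0.0009]  after rot [ 0.0522 -0.0002 -0.0008] yaxis [-0.089  0.996  0.   ] zaxis [0.996 0.089 0.   ]
```

Bottom is at 66 mm, in the slot with no contact. Continue to TCP 0.085.

>>> {"fn": "apply_moves", "kwargs": {"rows": [{"translation": [0.015,0,-0.001],"delta_rot": [0,0.1,0]},{"translation": [0.015,0,0],"delta_rot": [0,0,0]},{"translation": [0.013,0,0],"delta_rot": [0,0,0]},{"translation": [0.005,0,0],"delta_rot": [0,0,0]},{"translation": [0,0,0],"delta_rot": [0,0,0]},{"translation": [0,0,0],"delta_rot": [0,0,0]}]}}

```text
clock: 53.42
position: [0.5069, -0.0521, 0.0856]
ee_rot: [0.706, -0.032, 0.707, 0.032]
wrist_force: [0.1, 0.2, -2.2]
gripper_width: 0.009
```

Run:
```python
from h import *
plan((.507,-.0521,.084),95.1)
```

```text
t 53.42 pos [ 0.5069 -0.0521  0.0856] yaw 95.14 tiltx [-0.001  0.    -1.   ] w 0.009 F [ 0.1  0.2 -2.2]
rotvec [ 0.04 -0.03 -0.01]
shift now-frame [0.0016 0.     0.0001]  after rot [0.0016 0.     0.0001] yaxis [-0.089  0.996  0.   ] zaxis [0.996 0.089 0.   ]
```

>>> {"fn": "apply_moves", "kwargs": {"rows": [{"translation": [0.002,0,0],"delta_rot": [0,0,0]},{"translation": [0,0,0],"delta_rot": [0,0,0]}]}}

```text
clock: 53.68
position: [0.5074, -0.0521, 0.0841]
ee_rot: [0.707, -0.032, 0.706, 0.032]
wrist_force: [0.3, 0.0, -0.7]
gripper_width: 0.0085
```

>>> {"fn": "apply_moves", "kwargs": {"rows": [{"translation": [0,0,0],"delta_rot": [0,0,0]},{"translation": [0,0,0],"delta_rot": [0,0,0]},{"translation": [0,0,0],"delta_rot": [0,0,0]},{"translation": [0,0,0],"delta_rot": [0,0,0]},{"translation": [-0.02,0,0],"delta_rot": [0,0,0]},{"translation": [-0.04,0,0],"delta_rot": [0,0,0]},{"translation": [-0.05,0,0],"delta_rot": [0,0,0]},{"translation": [-0.05,0,0],"delta_rot": [0,0,0]},{"translation": [-0.03,0,0],"delta_rot": [0,0,0]},{"translation": [0,0,0],"delta_rot": [0,0,0]}], "hand": -0.3}}

```text
clock: 54.92
position: [0.5071, -0.0523, 0.2803]
ee_rot: [0.707, -0.032, 0.706, 0.032]
wrist_force: [0.8, -0.2, -1.0]
gripper_width: 0.0328
```

Run:
```python
from h import *
f,W=wrist('j1')
k=sel(W,(.35,.65),(0,.05),(.147,.158)); line(W[k],'b0 placed')
k=sel(W,(.35,.65),(-.075,-.03),(.138,.15)); line(W[k],'b1 placed')
plan((.5245,-.3935,.29),94.3)
```

```text
b0 placed 1340 mid [0.4909 0.0218] yaw 5.3 len 0.2039 wid 0.0091 z 0.155
b1 placed 1264 mid [ 0.5065 -0.0514] yaw 5.36 len 0.1989 wid 0.0084 z 0.147
t 54.98 pos [ 0.5064 -0.0522  0.2791] yaw 95.13 tiltx [-0.001  0.    -1.   ] w 0.0326 F [-0.4  0.1  0.3]
rotvec [ 0.83 -0.07 -0.02]
shift now-frame [-0.011  -0.3416 -0.0125]  after rot [-0.0109 -0.3417 -0.0075] yaxis [-0.075  0.997  0.   ] zaxis [0.997 0.075 0.   ]
```

View pics/j1.png

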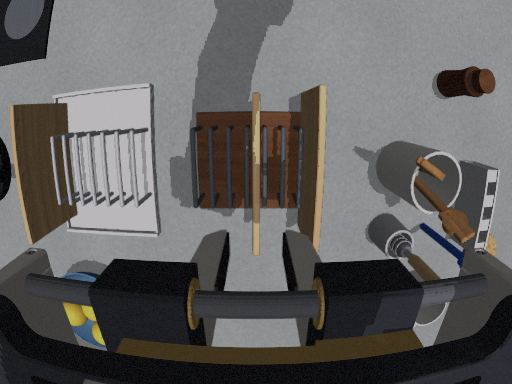

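Run:
```python
from h import *
f=np.load('a_top.npy',allow_pickle=True).item(); W=world(f)
P=W[sel(W,(.4,.7),(-.7,-.41),(.03,.3))]; print(P.min(0),P.max(0)); print(P[P[:,1]>-.52][:, 2].max() if (P[:,1]>-.52).any() else '')
```

```text
[ 0.47763405 -0.63685056  0.03023857] [ 0.61749876 -0.51672858  0.18347681]
0.17831751432795617
```

>>> {"fn": "apply_moves", "kwargs": {"rows": [{"translation": [-0.02,0,0],"delta_rot": [0.8,-0.1,0]},{"translation": [0,-0.043,-0.001],"delta_rot": [0,0,0]},{"translation": [0,-0.043,-0.001],"delta_rot": [0,0,0]},{"translation": [0,-0.043,-0.001],"delta_rot": [0,0,0]},{"translation": [0,-0.043,-0.001],"delta_rot": [0,0,0]},{"translation": [0,-0.043,-0.001],"delta_rot": [0,0,0]},{"translation": [0,-0.043,-0.001],"delta_rot": [0,0,0]},{"translation": [0,-0.043,-0.001],"delta_rot": [0,0,0]},{"translation": [0,-0.036,0],"delta_rot": [0,0,0]},{"translation": [0,0,0],"delta_rot": [0,0,0]},{"translation": [0,0,0],"delta_rot": [0,0,0]}]}}

```text
clock: 56.35
position: [0.5199, -0.3939, 0.2789]
ee_rot: [0.698, -0.025, 0.715, 0.032]
wrist_force: [-0.4, 0.6, 0.3]
gripper_width: 0.0324
```

Run:
```python
from h import *
f,W=wrist('j2'); boards(W)
plan((.5245,-.3937,.2),94.3)
```

```text
b2 1469 mid [ 0.5259 -0.3942] yaw 4.25 len 0.2077 wid 0.0089 z 0.16
t 56.4 pos [ 0.5198 -0.3938  0.279 ] yaw 94.56 tiltx [-0.025  0.009 -1.   ] w 0.0322 F [-0.6 -0.4 -0.6]
rotvec [ 0.27 -1.41 -0.6 ]
shift now-frame [ 0.0789 -0.0011  0.0067]  after rot [ 0.079  -0.0002  0.0047] yaxis [-0.075  0.997  0.   ] zaxis [0.997 0.075 0.   ]
```

View pics/j2.png

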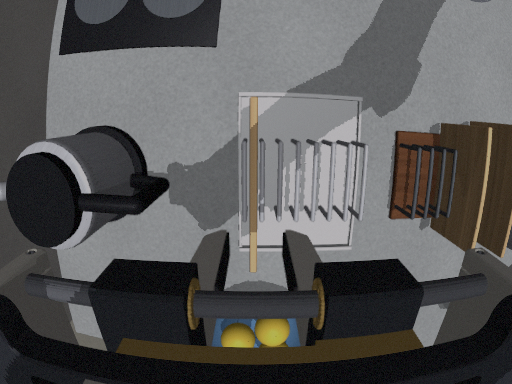

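>>> {"fn": "apply_moves", "kwargs": {"rows": [{"translation": [0,-0.001,0.006],"delta_rot": [0.2,-1.4,-0.6]},{"translation": [0,0,0],"delta_rot": [0,0,0]},{"translation": [0.04,0,0],"delta_rot": [0,0,0]},{"translation": [0.04,0,0],"delta_rot": [0,0,0]},{"translation": [0,0,0],"delta_rot": [0,0,0]}]}}

```text
clock: 57.02
position: [0.5288, -0.3903, 0.1989]
ee_rot: [0.708, -0.029, 0.705, 0.029]
wrist_force: [-0.5, 0.1, 0.8]
gripper_width: 0.0327
```

Run:
```python
from h import *
plan((.5255,-.394,.092),94.3)
f,W=wrist('j3'); boards(W)
```

```text
t 57.02 pos [ 0.5288 -0.3903  0.1989] yaw 94.68 tiltx [ 0.006 -0.    -1.   ] w 0.0327 F [-0.5  0.1  0.8]
rotvec [0.38 0.32 0.04]
shift now-frame [ 0.1068 -0.0034 -0.0042]  after rot [ 0.1069 -0.0035 -0.0036] yaxis [-0.075  0.997  0.   ] zaxis [0.997 0.075 0.   ]
b2 2225 mid [ 0.5197 -0.3944] yaw 4.31 len 0.1969 wid 0.0084 z 0.16
```

>>> {"fn": "apply_moves", "kwargs": {"rows": [{"translation": [0,-0.0035,-0.004],"delta_rot": [0.4,0.3,0]},{"translation": [0,0,0],"delta_rot": [0,0,0]},{"translation": [0.025,0,-0.001],"delta_rot": [0,0.1,0]},{"translation": [0.025,0,-0.001],"delta_rot": [0,0.1,0]},{"translation": [0.02,0,-0.001],"delta_rot": [0,0.1,0]},{"translation": [0,0,0],"delta_rot": [0,0,0]}]}}

```text
clock: 57.82
position: [0.5269, -0.3991, 0.1378]
ee_rot: [0.709, -0.03, 0.704, 0.023]
wrist_force: [-0.2, 0.2, 0.4]
gripper_width: 0.0325
```

Run:
```python
from h import *
plan((.5255,-.394,.092),94.3)
f,W=wrist('j4')
```

```text
t 57.83 pos [ 0.5269 -0.3991  0.1378] yaw 94.24 tiltx [ 0.008 -0.009 -1.   ] w 0.0325 F [-0.2  0.2  0.4]
rotvec [-0.06  0.44  0.57]
shift now-frame [ 0.0458  0.0057 -0.0013]  after rot [ 0.0458  0.0052 -0.001 ] yaxis [-0.075  0.997  0.   ] zaxis [0.997 0.075 0.   ]
```

View pics/j4.png

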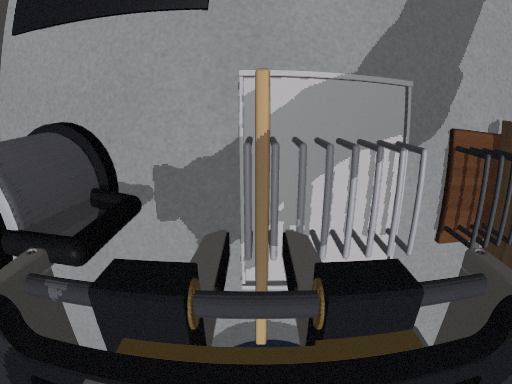

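>>> {"fn": "apply_moves", "kwargs": {"rows": [{"translation": [0.01,0.005,-0.001],"delta_rot": [0,0.4,0.6]},{"translation": [0.015,0,0],"delta_rot": [0,0,0]},{"translation": [0.015,0,0],"delta_rot": [0,0,0]},{"translation": [0.006,0,0],"delta_rot": [0,0,0]},{"translation": [0,0,0],"delta_rot": [0,0,0]},{"translation": [0,0,0],"delta_rot": [0,0,0]}]}}

```text
clock: 58.62
position: [0.5272, -0.3953, 0.0917]
ee_rot: [0.708, -0.027, 0.705, 0.026]
wrist_force: [-1.0, 0.0, 0.1]
gripper_width: 0.0327
```

Run:
```python
from h import *
plan((.5255,-.394,.092),94.3)
```

```text
t 58.62 pos [ 0.5272 -0.3953  0.0917] yaw 94.24 tiltx [ 0.004 -0.001 -1.   ] w 0.0327 F [-1.   0.   0.1]
rotvec [-0.06  0.22  0.08]
shift now-frame [-0.0003  0.0015 -0.0016]  after rot [-0.0003  0.0015 -0.0016] yaxis [-0.075  0.997  0.   ] zaxis [0.997 0.075 0.   ]
```

>>> {"fn": "apply_moves", "kwargs": {"rows": [{"translation": [0,0.001,-0.001],"delta_rot": [0,0.2,0]},{"translation": [0,0,0],"delta_rot": [0,0,0]},{"translation": [0,0,0],"delta_rot": [0,0,0]},{"translation": [0,0,0],"delta_rot": [0,0,0]},{"translation": [0,0,0],"delta_rot": [0,0,0]},{"translation": [0,0,0],"delta_rot": [0,0,0]}], "hand": -1, "newtons": 50}}

```text
clock: 59.38
position: [0.5264, -0.3946, 0.0926]
ee_rot: [0.707, -0.027, 0.706, 0.025]
wrist_force: [0.1, -0.6, -1.5]
gripper_width: 0.0085
```

Run:
```python
from h import *
plan((.5255,-.394,.092),94.3)
```

```text
t 59.38 pos [ 0.5264 -0.3946  0.0926] yaw 94.24 tiltx [ 0.001 -0.002 -1.   ] w 0.0085 F [ 0.1 -0.6 -1.5]
rotvec [-0.06  0.06  0.12]
shift now-frame [ 0.0006  0.0006 -0.0008]  after rot [ 0.0006  0.0006 -0.0008] yaxis [-0.075  0.997  0.   ] zaxis [0.997 0.075 0.   ]
```

>>> {"fn": "apply_moves", "kwargs": {"rows": [{"translation": [-0.02,0,0],"delta_rot": [0,0,0]},{"translation": [-0.025,0,0],"delta_rot": [0,0,0]},{"translation": [-0.03,0,0],"delta_rot": [0,0,0]},{"translation": [-0.03,0,0],"delta_rot": [0,0,0]},{"translation": [-0.03,0,0],"delta_rot": [0,0,0]},{"translation": [0,0,0],"delta_rot": [0,0,0]}]}}

```text
clock: 60.12
position: [0.5258, -0.3951, 0.2381]
ee_rot: [0.708, -0.027, 0.705, 0.024]
wrist_force: [-0.2, 0.2, -1.9]
gripper_width: 0.0086
```

Run:
```python
from h import *
f,W=wrist('k1'); hoops(W)
g=optics.grab_frame('top'); V=world(g); hoops(V); save('k1t',g)
plan((.513,-.127,.21),95.1)
```

```text
hoop 837 mid [ 0.5037 -0.0613] yaw 4.93 len 0.1941 wid 0.0141 z 0.085
hoop 346 mid [ 0.5141 -0.1395] yaw 5.18 len 0.1159 wid 0.0071 z 0.08
hoop 328 mid [ 0.5122 -0.1149] yaw 5.13 len 0.1164 wid 0.0067 z 0.081
hoop 314 mid [ 0.5094 -0.0902] yaw 5.24 len 0.1157 wid 0.0066 z 0.081
hoop 143 mid [ 0.5128 -0.1392] yaw 5.15 len 0.1149 wid 0.0066 z 0.081
hoop 138 mid [ 0.5093 -0.0893] yaw 5.01 len 0.115 wid 0.0064 z 0.081
hoop 144 mid [ 0.511  -0.1141] yaw 5.26 len 0.1151 wid 0.0066 z 0.081
hoop 127 mid [ 0.5071 -0.0646] yaw 5.14 len 0.1143 wid 0.0061 z 0.081
hoop 141 mid [ 0.5013 -0.0149] yaw 5.21 len 0.1142 wid 0.0066 z 0.082
hoop 138 mid [ 0.5042 -0.0397] yaw 5.12 len 0.1121 wid 0.0065 z 0.081
hoop 138 mid [0.4976 0.035 ] yaw 5.19 len 0.1139 wid 0.0066 z 0.082
hoop 142 mid [0.4996 0.0101] yaw 5.23 len 0.1145 wid 0.0067 z 0.081
t 60.23 pos [ 0.5248 -0.3939  0.2352] yaw 94.19 tiltx [-0.    -0.001 -1.   ] w 0.0088 F [ 0.6 -0.  -1.6]
rotvec [-0.91 -0.01  0.07]
shift now-frame [0.0248 0.267  0.0077]  after rot [0.0252 0.2669 0.0119] yaxis [-0.089  0.996  0.   ] zaxis [0.996 0.089 0.   ]
```

View pics/k1.png

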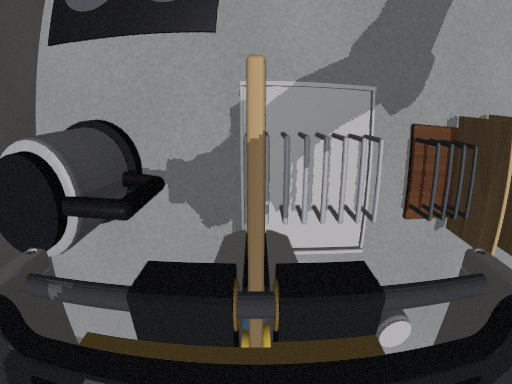

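>>> {"fn": "apply_moves", "kwargs": {"rows": [{"translation": [0,0.044,0.002],"delta_rot": [-0.9,0,0.1]},{"translation": [0,0.044,0.002],"delta_rot": [0,0,0]},{"translation": [0,0.044,0.002],"delta_rot": [0,0,0]},{"translation": [0,0.044,0.002],"delta_rot": [0,0,0]},{"translation": [0,0.044,0.002],"delta_rot": [0,0,0]},{"translation": [0,0.04,0.002],"delta_rot": [0,0,0]},{"translation": [0,0,0],"delta_rot": [0,0,0]},{"translation": [0,0,0],"delta_rot": [0,0,0]}]}}

```text
clock: 61.22
position: [0.5081, -0.1243, 0.2261]
ee_rot: [0.701, -0.03, 0.712, 0.033]
wrist_force: [-0.5, -0.1, -0.8]
gripper_width: 0.0087
```

Run:
```python
from h import *
plan((.513,-.1268,.2),95.1)
f,W=wrist('k2'); held(W,-.126)
```

```text
t 61.23 pos [ 0.5081 -0.1243  0.2261] yaw 95.09 tiltx [-0.016  0.003 -1.   ] w 0.0087 F [-0.5 -0.1 -0.8]
rotvec [-0.01 -0.92 -0.25]
shift now-frame [ 0.026  -0.0031  0.0051]  after rot [ 0.0261 -0.003   0.0047] yaxis [-0.089  0.996  0.   ] zaxis [0.996 0.089 0.   ]
held 1903 mid [ 0.4273 -0.1309] yaw 5.17 len 0.0461 wid 0.0088 z 0.295
xmin 0.40427068219371176 ztop 0.29339572273019093
```

>>> {"fn": "apply_moves", "kwargs": {"rows": [{"translation": [0,-0.002,0.005],"delta_rot": [0,-0.9,-0.2]},{"translation": [0,0,0],"delta_rot": [0,0,0]},{"translation": [0.02,0,0],"delta_rot": [0,0,0]},{"translation": [0.015,0,0],"delta_rot": [0,0,0]},{"translation": [0,0,0],"delta_rot": [0,0,0]}]}}

```text
clock: 61.9
position: [0.5135, -0.1297, 0.1898]
ee_rot: [0.707, -0.029, 0.706, 0.029]
wrist_force: [0.3, -0.2, -1.2]
gripper_width: 0.0087
```

Run:
```python
from h import *
plan((.513,-.1268,.094),95.1)
f,W=wrist('k3'); held(W,-.126); hoops(W)
```

```text
t 61.9 pos [ 0.5135 -0.1297  0.1898] yaw 94.74 tiltx [ 0.001 -0.    -1.   ] w 0.0087 F [ 0.3 -0.2 -1.2]
rotvec [-0.36  0.05  0.02]
shift now-frame [ 0.0958  0.003  -0.0004]  after rot [ 0.0958  0.003  -0.0003] yaxis [-0.089  0.996  0.   ] zaxis [0.996 0.089 0.   ]
held 1716 mid [ 0.4293 -0.1359] yaw 4.87 len 0.0415 wid 0.0087 z 0.257
xmin 0.40852157661473343 ztop 0.2556762991367588
hoop 377 mid [ 0.5035 -0.0559] yaw 5.24 len 0.1929 wid 0.0013 z 0.085
hoop 661 mid [0.5001 0.0184] yaw 5.22 len 0.2008 wid 0.0019 z 0.085
hoop 634 mid [ 0.5096 -0.1141] yaw 4.91 len 0.1105 wid 0.0069 z 0.08
hoop 635 mid [ 0.5092 -0.089 ] yaw 5.29 len 0.1149 wid 0.0067 z 0.081
hoop 300 mid [ 0.5133 -0.1407] yaw 5.11 len 0.1117 wid 0.0033 z 0.08
hoop 633 mid [ 0.5075 -0.0644] yaw 4.95 len 0.1146 wid 0.0068 z 0.08
hoop 583 mid [ 0.5027 -0.0148] yaw 5.3 len 0.1153 wid 0.0066 z 0.08
hoop 556 mid [0.5009 0.0102] yaw 5.4 len 0.1159 wid 0.0067 z 0.08
```

View pics/k3.png

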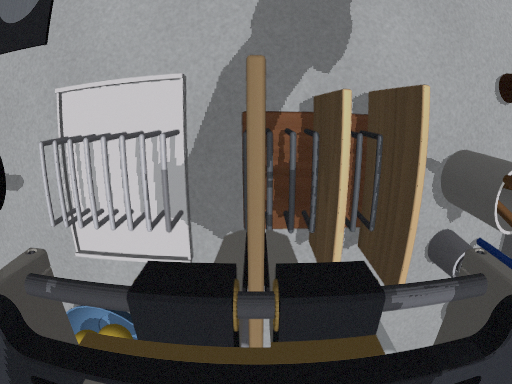

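>>> {"fn": "apply_moves", "kwargs": {"rows": [{"translation": [0,0.0022,0],"delta_rot": [-0.35,0,0]},{"translation": [0,0,0],"delta_rot": [0,0,0]},{"translation": [0.012,0,0],"delta_rot": [0,0,0]},{"translation": [0,0,0],"delta_rot": [0,0,0]}]}}

```text
clock: 62.45
position: [0.5145, -0.1275, 0.1788]
ee_rot: [0.708, -0.032, 0.705, 0.031]
wrist_force: [0.6, 0.5, -1.3]
gripper_width: 0.0086
```

Run:
```python
from h import *
plan((.513,-.1268,.094),95.1)
f,W=wrist('k4'); held(W,-.126)
```

```text
t 62.45 pos [ 0.5145 -0.1275  0.1788] yaw 95.13 tiltx [ 0.004 -0.    -1.   ] w 0.0086 F [ 0.6  0.5 -1.3]
rotvec [0.03 0.23 0.04]
shift now-frame [ 0.0848  0.0009 -0.0018]  after rot [ 0.0848  0.0009 -0.0015] yaxis [-0.089  0.996  0.   ] zaxis [0.996 0.089 0.   ]
held 1679 mid [ 0.43   -0.1343] yaw 5.26 len 0.0409 wid 0.0087 z 0.246
xmin 0.40940927948711553 ztop 0.2444254931526112
```

>>> {"fn": "apply_moves", "kwargs": {"rows": [{"translation": [0.015,0,-0.001],"delta_rot": [0,0.2,0]},{"translation": [0.015,0,0],"delta_rot": [0,0,0]},{"translation": [0,0,0],"delta_rot": [0,0,0]}]}}

```text
clock: 62.88
position: [0.5137, -0.1278, 0.1468]
ee_rot: [0.707, -0.032, 0.706, 0.031]
wrist_force: [-0.0, -0.2, -1.0]
gripper_width: 0.0085
```

Run:
```python
from h import *
plan((.513,-.1274,.0945),95.1)
```

```text
t 62.88 pos [ 0.5137 -0.1278  0.1468] yaw 95.13 tiltx [ 0.    -0.001 -1.   ] w 0.0085 F [-0.  -0.2 -1. ]
rotvec [0.03 0.02 0.05]
shift now-frame [ 0.0523  0.0005 -0.0007]  after rot [ 0.0523  0.0004 -0.0006] yaxis [-0.089  0.996  0.   ] zaxis [0.996 0.089 0.   ]
```

>>> {"fn": "apply_moves", "kwargs": {"rows": [{"translation": [0.015,0,0],"delta_rot": [0,0,0]},{"translation": [0.015,0,0],"delta_rot": [0,0,0]},{"translation": [0.013,0,0],"delta_rot": [0,0,0]},{"translation": [0.005,0,0],"delta_rot": [0,0,0]},{"translation": [0,0,0],"delta_rot": [0,0,0]},{"translation": [0,0,0],"delta_rot": [0,0,0]}]}}

```text
clock: 63.62
position: [0.5137, -0.1281, 0.095]
ee_rot: [0.706, -0.032, 0.707, 0.031]
wrist_force: [0.4, 0.4, -2.3]
gripper_width: 0.0088
```

Run:
```python
from h import *
plan((.513,-.1274,.094),95.1)
```

```text
t 63.62 pos [ 0.5137 -0.1281  0.095 ] yaw 95.1 tiltx [-0.    -0.001 -1.   ] w 0.0088 F [ 0.4  0.4 -2.3]
rotvec [ 0.   -0.02  0.05]
shift now-frame [ 0.001   0.0007 -0.0007]  after rot [ 0.001   0.0007 -0.0007] yaxis [-0.089  0.996  0.   ] zaxis [0.996 0.089 0.   ]
```

>>> {"fn": "apply_moves", "kwargs": {"rows": [{"translation": [0.0015,0,0],"delta_rot": [0,0,0]},{"translation": [0,0,0],"delta_rot": [0,0,0]}]}}

```text
clock: 63.88
position: [0.5142, -0.1282, 0.0941]
ee_rot: [0.707, -0.032, 0.706, 0.031]
wrist_force: [0.1, 0.1, -1.6]
gripper_width: 0.0086
```

>>> {"fn": "apply_moves", "kwargs": {"rows": [{"translation": [0,0,0],"delta_rot": [0,0,0]},{"translation": [0,0,0],"delta_rot": [0,0,0]},{"translation": [0,0,0],"delta_rot": [0,0,0]},{"translation": [0,0,0],"delta_rot": [0,0,0]},{"translation": [-0.02,0,0],"delta_rot": [0,0,0]},{"translation": [-0.04,0,0],"delta_rot": [0,0,0]},{"translation": [-0.05,0,0],"delta_rot": [0,0,0]},{"translation": [-0.05,0,0],"delta_rot": [0,0,0]},{"translation": [-0.05,0,0],"delta_rot": [0,0,0]},{"translation": [0,-0.05,0],"delta_rot": [0,0,0]},{"translation": [0,-0.05,0],"delta_rot": [0,0,0]},{"translation": [0,-0.05,0],"delta_rot": [0,0,0]},{"translation": [0,-0.05,0],"delta_rot": [0,0,0]},{"translation": [0,0,0],"delta_rot": [0,0,0]},{"translation": [0,0,0],"delta_rot": [0,0,0]}], "hand": -0.3}}

```text
clock: 65.75
position: [0.5333, -0.3306, 0.3119]
ee_rot: [0.707, -0.034, 0.705, 0.033]
wrist_force: [0.0, -0.0, 0.1]
gripper_width: 0.0326
```

Run:
```python
from h import *
g=optics.grab_frame('top'); V=world(g); save('l1t',g); h=optics.grab_frame('side'); save('l1s',h)
f,W=wrist('l1')
for n,y,z in(('b0',.023,.152),('b1',-.052,.144),('b2',-.127,.157)):
    for Q in(V,W):
        k=sel(Q,(.35,.65),(y-.02,y+.02),(z-.005,z+.005))
        if k.sum()>30: line(Q[k],n)
k=sel(V,(.4,.62),(-.17,.08),(.007,.017)); print(rect(V[k]))
jar(V,(.488,.2)); 
k=sel(V,(.55,.66),(.15,.24),(.2,.23)); print('brush',rect(V[k]),V[k][:,2].max())
for n,x,y,r in(('mug',.75,.31,.05),('soap',.76,.08,.04),('mill',.33,.27,.04),('tin',.775,-.14,.05)):
    k=sel(V,(x-r,x+r),(y-r,y+r),(.03,.3)); print(n,rect(V[k]),V[k][:,2].max())
c=cv2.cvtColor(g['color'],cv2.COLOR_RGB2BGR); cv2.imwrite('pics/l1c.png',cv2.resize(c[130:270,80:240],None,fx=4,fy=4,interpolation=2))
d=cv2.cvtColor(h['color'],cv2.COLOR_RGB2BGR); cv2.imwrite('pics/l1d.png',cv2.resize(d[90:240,180:340],None,fx=4,fy=4,interpolation=2))
```

```text
b0 421 mid [0.4974 0.0221] yaw 5.16 len 0.2178 wid 0.0087 z 0.155
b0 751 mid [0.4984 0.0218] yaw 5.23 len 0.2179 wid 0.0097 z 0.155
b1 384 mid [ 0.5049 -0.0517] yaw 5.14 len 0.1983 wid 0.0088 z 0.148
b1 803 mid [ 0.5057 -0.052 ] yaw 5.23 len 0.1992 wid 0.0092 z 0.147
b2 425 mid [ 0.512  -0.1274] yaw 5.14 len 0.2072 wid 0.0088 z 0.162
b2 1036 mid [ 0.5136 -0.1279] yaw 5.16 len 0.2105 wid 0.0089 z 0.16
(array([492.5, -41.7]), array([183.9, 166.6]), 5.2)
jar [0.4881 0.2004] 0.0431 261
brush (array([609.7, 198. ]), array([16. , 15.6]), 71.1) 0.2210103969831435
mug (array([743.5, 304.3]), array([96.1, 79.9]), 17.8) 0.09440728080832583
soap (array([770.8,  89.1]), array([48.5, 59.1]), 12.2) 0.15222910960300073
mill (array([322.5, 281.3]), array([49.6, 43.7]), 43.8) 0.12134495405331247
tin (array([ 773.5, -136.5]), array([64.7, 64.4]), 26.8) 0.09467024098268573
```

View pics/l1c.png

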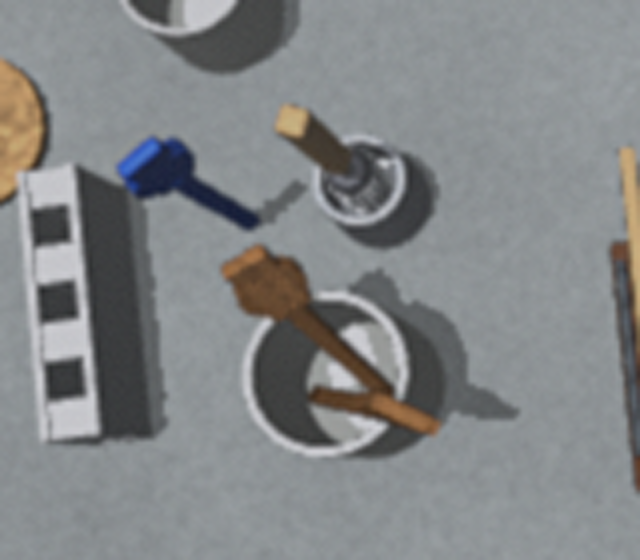

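View pics/l1d.png

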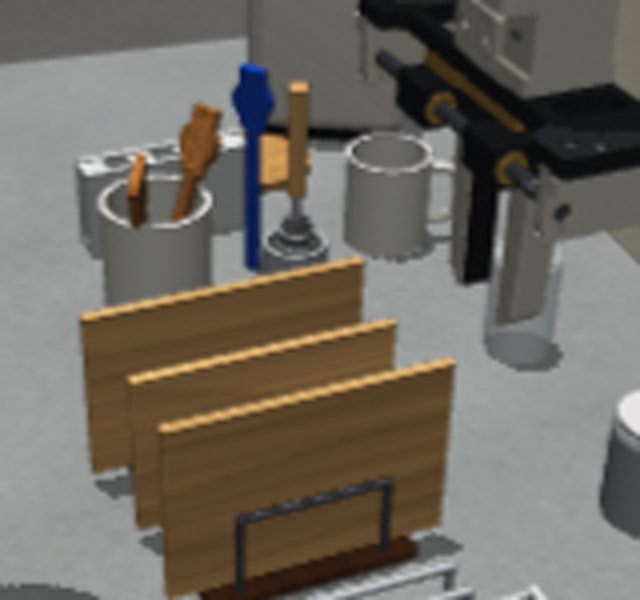

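View pics/l1t.png

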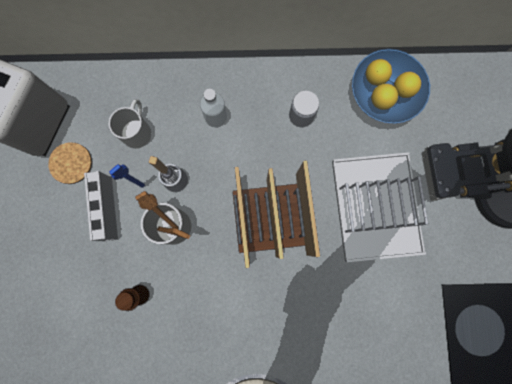

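Run:
```python
from h import *
g=optics.grab_frame('top'); V=world(g); f=optics.grab_frame('side'); S=world(f)
for Q,n,C in((V,'top',g['color']),(S,'side',f['color'])):
    m=sel(Q,(.38,.6),(.1,.3),(.02,.25)); C=C.astype(int)
    m&=(C[...,0]>C[...,2]*1.6)&(C[...,0]>40)
    k,l=cv2.connectedComponents(m.astype(np.uint8))
    for i in range(1,k):
        P=Q[l==i]
        if len(P)>20:
            c=P.mean(0); u,s,vt=np.linalg.svd(P-c); print(n,len(P),'c',c.round(3),'dir',(vt[0]*np.sign(vt[0][2])).round(3),'zr',P[:,2].min().round(3),P[:,2].max().round(3),'top',P[P[:,2].argmax()].round(3),'low',P[P[:,2].argmin()].round(3))
```

```text
top 510 c [0.507 0.201 0.151] dir [0.275 0.058 0.96 ] zr 0.027 0.197 top [0.537 0.232 0.197] low [0.483 0.233 0.027]
side 174 c [0.527 0.217 0.16 ] dir [0.334 0.2   0.921] zr 0.108 0.196 top [0.536 0.23  0.196] low [0.507 0.208 0.108]
side 57 c [0.46  0.145 0.171] dir [-0.074 -0.531  0.844] zr 0.104 0.194 top [0.463 0.152 0.194] low [0.474 0.239 0.104]
```

```bash
python3 -c "
from h import *
plan((.5,-.33,.3))
print(job.close_job())"
```

```text
t 66.0 pos [ 0.5338 -0.3299  0.3125] yaw 95.51 tiltx [ 0.003 -0.001 -1.   ] w 0.0329 F [ 0.1  0.6 -0.2]
rotvec [0.   0.19 0.07]
shift now-frame [ 0.0124  0.0032 -0.0336]  after rot [ 0.0125  0.0032 -0.0336] yaxis [-0.096  0.995  0.   ] zaxis [0.995 0.096 0.   ]
the job is handed in; nothing more can be done
None
```

The job is done and handed in at 66 s. No verdict is reported, so what follows rests on my own last camera checks.

**What I did**
- **Brush:** I took it to the bottom of the empty jar three times, about 9–15 mm above the jar's underside by the measured pose. I raised it to about 90 mm each time and stood it back in its holder.
- **Utensils:** the scraper-shaped one and the round spoon from the drainer are in the jar, handle down. The blue spoon look-alike was left alone.
- **Boards:** all three boards present are in stand slots: board0 at +75 mm, board1 at 0 and board2 at −75 mm.

**Last checks**
- **Boards:** they stand at the right heights for being fully down. They are centred within about 2 mm and line up with the slots to about 0.1°.
- **Brush:** its top is at about 0.22 m, which fits it standing on the holder's floor.
- **Bystanders:** the mug, soap bottle, pepper mill and tea tin are within about 1 mm of where they started.
- **Gripper:** it is open and clear of everything.

**What went wrong or disagreed**
- **Fingertips:** they really end about 36 mm behind the reported tool point, as the wrist and side cameras both showed. Because of that, my first grip on board0 closed above it. Nothing moved, and I regripped lower.
- **Jar:** it was found about 2 cm aside after board0 was placed, with the arm not near it. It is still upright, but both utensils now lean by roughly 20–25°. I worked that lean out from the heights of their tops; I could not see their feet directly.
- **Stand base:** the boards hid part of it in the final view, so I relied on its hoops, which had not moved when last seen, just before board2 went in.

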